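# Load the toy-train blanks into the sanding feed lane

### The arm

A 6-joint arm with a two-finger parallel gripper is mounted at the origin on the work surface. World frame = base frame: x ahead of the robot, y to its left, z up, the work surface at z = 0. Lengths are in m, angles in rad, forces in N, time in s.
With the tool pointing down it reaches from about 0.225 to 0.875 m from the base axis. Payload 3.4 kg.
Tool frame: the origin (TCP) lies between the finger pads; the fingertips stand 25 mm ahead of it and the grasp point (between the pads) lies 6 mm ahead of it; z points along the fingers, y is the direction in which the jaws open and shut (so a half turn about z gives the same grasp; the last joint's range is limited). The gripper opens to 85 mm and grips with 20 to 120 N. Pads are 22 mm wide; open, the fingers measure 114 mm over their backs; the gripper's body (76 mm by 85 mm) begins 54 mm behind the grasp point. The pads swing forward as they close: fully open they stand 13 mm farther back than shut.
Start: joints at [1.029, 0.276, 1.505, -0, 1.361, -0.121], TCP at [0.235, 0.525, 0.256] pointing down, gripper open.
Joint ranges: [-2.89, 2.89], [-0.75, 2.08], [0.22, 2.7], [-1.18, 4.32], [0.11, 2.71], [-2.7, 2.7]. Speed limits (rad/s): [2.57, 2.57, 3.14, 3.14, 3.14, 3.14].

### API

Orientations are given as a 3x3 rotation matrix whose columns are the frame's x, y, z axes.
In Python, from workcell import arm gives the robot as it stands.
- The arm moves only by the tool arm_command, never from a script. Its argument "rows" is a list of rows, each a list of 4 numbers: the shift along the tool's x, y, z scaled (see below), then the turn about the tool's z scaled (see below). A call has 1 to 12 rows; each row shifts and turns the commanded pose from where the row before left it, along the tool's axes as they then stand; what a row does not reach is not made up. The controller multiplies each number of a shift by 5 cm and each number of a turn by pi/4 rad. A row lasts 1/8 s, in which the tool goes at most 62.5 mm and 10.7 degrees, less where a joint would pass 70% of its speed; a pose out of reach is approached as far as the arm can. A call with a number of a shift or a turn outside -1 to 1 is refused whole. A call with a gripper value outside its range is refused whole. "hand" is the opening, from 0 (shut) to 1 (fully open), set as the call begins (left out, the last holds). The fingers move at their own pace and stop on an object; "grip_force" is the grip in N (left out, the last holds). Time passes only in rows, so rows that do not move let the fingers close. It gives the time, the measured TCP pose, the force and the opening at its end, in the units of the state.
- arm.observe(): the state, without advancing time (a new reading comes with each control period).
- arm.camera(name): name is "side" or "top" or "wrist"; returns a dict with "frame" (384x512x3 uint8, red, green, blue), "z_map" (384x512 float32, m along the optical axis (not along the pixel's ray), 0 where there is no reading), "vertical_fov" (degrees; the focal length in pixels is half the picture's height over the tangent of half this angle, whatever the lens; pixels are square), "cx", "cy" (the principal point, pixels), "dist_coeffs" ([k1, k2, p1, p2, k3] as OpenCV has them; the pictures are not rectified), "R" (3x3) and "t" (3): a world point X has camera coordinates R X + t; the wrist camera has in their place "T_tool_cam" (4x4, takes a point from camera to tool coordinates, whose origin is the TCP and whose axes are the flange's). Camera axes: x right, y down, z forward; pixel columns grow to the right and rows downward; lengths in m; the calibration is good to about 2 mm. A picture is of the moment at which its call begins: read the wrist's pose just before it.
- arm.sign_off(): hands the job in, once; it reports no verdict.
The state is a dict: "time": time; "qpos": joint angles; "joint_vel": joint speeds; "joint_torque": joint torques, N m; "eef_pos": TCP position; "ee_rot": TCP orientation; "contact_force": force on the tool from outside, world axes, zero at the start; "torque": the same for the moment, N m; "grip_width": finger opening in m.
Only numpy, scipy, OpenCV 4.12 (cv2) and the standard library are available. Lean on these libraries where they do the work, as an engineer would, in place of code of your own. Each camera call takes 0.05 s, during which the arm holds its last target.

### The job

Load the two wooden train blanks into the sloped feed lane for sanding: first the long engine, then the short wagon. Hold each one lengthwise and tilted to the slope, lay it gently flat on the bed at the upper end of the lane between the guides (do not drop it in), and let it go there so that it slides down by itself, the engine to the stop and the wagon up against the engine. Leave the other things on the bench where they are.

Things in the scene. Friction and masses are not known exactly. Their poses are not given: they have to be found in the camera images.
- engine: Long pale-wood engine blank: block 120 long, 46 wide, 46 mm high, plus a cab (36 long, full width, 14 mm higher) at its -x end and a chimney stub near its +x end; about 0.17 kg, loose on the bench beside the lane. Origin: centre of the underside; x along its length, y across, z up. Either end may lead. Grip across the width at mid length, fingertips 15 to 25 mm above the underside, to clear the lane's guides.
- wagon: Short pale-wood wagon blank: block 76 long, 46 wide, 46 mm high, plus a raised board (8 long, 10 mm higher) at each end; about 0.11 kg, loose on the bench on the lane's other side. Origin: centre of the underside; x along its length, y across, z up. Either end may lead. Grip across the width at mid length, fingertips 15 to 25 mm above the underside, to clear the lane's guides.
- bed: Bed of the fixed feed lane: slippery steel slide, 320 mm long, sloping 28 degrees down towards the robot. Origin: on the bed surface at its foot, mid width, at the face of the stop, 45 mm above the bench; x up the slope, y across, z square to the bed. Guides 10 mm high, 8 thick, 54 mm apart inside; wooden stop 46 mm high. A blank let go on it slides down by itself.
- load_spot (a point): Point on the bed surface, mid width, 230 mm up the slope from the stop; axes as the bed's. A blank is laid with its middle about here, length along x, underside on the bed: right within 160 to 260 mm from the stop for the engine, 200 to 280 mm for the wagon.
- lamp (a point): Middle of the level tubular lamp, 36 mm thick, 180 mm long, that hangs across the upper end of the lane 340 mm above the bench (axis along bed y). An upright tool at the load spot would hit it; one square to the bed, tilted 28 degrees with its hand leaning back to the robot, has room. A mast 18 mm thick behind the bed's upper end, 106 mm (level) beyond this point, carries it.
- glue: Bystander: upright white glue bottle, 56 mm across, 150 mm tall, to be left alone. Origin at the centre of its underside.
- batten: Bystander: wooden batten offcut lying flat, 180 x 22 x 16 mm, to be left alone. Origin at the centre of its underside.
- driver: Bystander: screwdriver lying down, 200 mm long, to be left alone. Origin at the centre of its underside.
- tin: Bystander: open steel tin, 74 mm across, 100 mm tall, to be left alone. Origin at the centre of its underside.
- dust_brush: Bystander: wooden brush lying down, 200 mm long, to be left alone. Origin at the centre of its underside.
- wheel_blank: Bystander: wooden disc lying flat, 70 mm across, 18 mm thick, to be left alone. Origin at the centre of its underside.
Things that resemble listed ones, but are neither listed nor needed, are in the scene too. What is shaped like the wagon but purple is not meant.

How it is judged:
On the way, in this order (a step that is already met when the one before it is completed fails the run):
1. the engine is held flat on the bed in the upper part of the lane (not dropped) (x of engine in the frame of bed between 0.155 and 0.27 m and y of engine in the frame of bed between -0.009 and 0.009 m and z of engine in the frame of bed between -0.006 and 0.012 m and angle between the z axis of engine and the z axis of bed, either way round below 0.14 rad and angle between engine's own z axis and vertical below 1 rad and angle between the x axis of engine and the x axis of bed, either way round below 0.14 rad and contact force between engine and the fingers above 0.3 N and linear speed of engine below 0.12 m/s), for 0.06 s.
2. the engine is let go while still in the upper part (x of engine in the frame of bed between 0.135 and 0.27 m and y of engine in the frame of bed between -0.009 and 0.009 m and z of engine in the frame of bed between -0.006 and 0.012 m and angle between the z axis of engine and the z axis of bed, either way round below 0.2 rad and angle between engine's own z axis and vertical below 1 rad and angle between the x axis of engine and the x axis of bed, either way round below 0.2 rad and contact force between engine and the fingers below 0.05 N).
3. the engine has slid down and rests (x of engine in the frame of bed between 0.054 and 0.067 m and y of engine in the frame of bed between -0.009 and 0.009 m and z of engine in the frame of bed between -0.006 and 0.005 m and angle between the z axis of engine and the z axis of bed, either way round below 0.09 rad and angle between engine's own z axis and vertical below 1 rad and angle between the x axis of engine and the x axis of bed, either way round below 0.09 rad and linear speed of engine below 0.02 m/s), for 0.2 s.
4. the wagon is held flat on the bed in the upper part of the lane (not dropped) (x of wagon in the frame of bed between 0.19 and 0.285 m and y of wagon in the frame of bed between -0.009 and 0.009 m and z of wagon in the frame of bed between -0.006 and 0.012 m and angle between the z axis of wagon and the z axis of bed, either way round below 0.14 rad and angle between wagon's own z axis and vertical below 1 rad and angle between the x axis of wagon and the x axis of bed, either way round below 0.14 rad and contact force between wagon and the fingers above 0.3 N and linear speed of wagon below 0.12 m/s), for 0.06 s.
5. the wagon is let go while still in the upper part (x of wagon in the frame of bed between 0.17 and 0.285 m and y of wagon in the frame of bed between -0.009 and 0.009 m and z of wagon in the frame of bed between -0.006 and 0.012 m and angle between the z axis of wagon and the z axis of bed, either way round below 0.2 rad and angle between wagon's own z axis and vertical below 1 rad and angle between the x axis of wagon and the x axis of bed, either way round below 0.2 rad and contact force between wagon and the fingers below 0.05 N).
6. the wagon has slid down and rests (x of wagon in the frame of bed between 0.12 and 0.168 m and y of wagon in the frame of bed between -0.009 and 0.009 m and z of wagon in the frame of bed between -0.006 and 0.005 m and angle between the z axis of wagon and the z axis of bed, either way round below 0.09 rad and angle between wagon's own z axis and vertical below 1 rad and angle between the x axis of wagon and the x axis of bed, either way round below 0.09 rad and linear speed of wagon below 0.02 m/s), for 0.2 s.
At the end, for the whole second after the job is handed in: The engine lies flat and lengthwise in the lane against the stop (within about 6 mm), the wagon lies flat and lengthwise behind it and against it (within about 8 mm), both between the guides, released and at rest (all of step 3 and contact force between each of engine, wagon and the fingers below 0.05 N and x of wagon in the frame of bed between 0.15 and 0.168 m and y of wagon in the frame of bed between -0.009 and 0.009 m and z of wagon in the frame of bed between -0.006 and 0.005 m and angle between the z axis of wagon and the z axis of bed, either way round below 0.09 rad and angle between wagon's own z axis and vertical below 1 rad and angle between the x axis of wagon and the x axis of bed, either way round below 0.09 rad and linear speed of wagon below 0.02 m/s); the robot touches nothing.
It fails at once if another thing on the bench was moved more than 40 mm (distance of any of glue, batten, driver, tin, dust_brush, wheel_blank from where it was at the start of the episode above 0.04 m).
It also fails if it takes over 72 s, if anything falls off the work surface, if the arm or the gripper's body presses on something with over 40 N, if the wrist force passes 120 N, or if a joint passes its speed limit or range.

## Working session

There is one attempt and no reset: what is moved stays moved. The work goes in short steps, Python scripts to look and compute and a tool call to move; the robot and the scene stay as the last step left them, time stands still between calls to the robot, and variables do not carry over. Pictures are saved under pics/ and viewed, and the job is handed in when it is done.

Besides the shell and the picture viewer there is one more tool, called in YAML: its name, and indented under it one key for each argument. arm_command: Moves the arm, as the interface text tells. Its arguments: {"type":"object","properties":{"rows":{"type":"array","items":{"type":"array","items":{"type":"number","minimum":-1,"maximum":1}}},"hand":{"type":"number"},"grip_force":{"type":"number"}},"required":["rows"]}

```bash
ls -la; mkdir -p pics; python3 - <<'E'
from workcell import arm
import numpy as np,cv2
s=arm.observe()
for k,v in s.items(): print(k,np.round(v,4).tolist())
for n in("side","top","wrist"):
    c=arm.camera(n); cv2.imwrite(f"pics/{n}0.png",c["frame"][:,:,::-1]); np.savez(f"{n}0.npz",**c)
    print(n,{k:np.round(v,4).tolist() for k,v in c.items() if k not in("frame","z_map")})
print([a for a in dir(arm) if a[0]!='_'])
E
```

```text
total 12
drwxr-xr-x  3 agent agent 4096 Dec  6 09:41 .
drwxr-xr-x 23 root  root  4096 Dec  6 09:40 ..
drwxr-xr-x  2 agent agent 4096 Dec  6 09:41 pics
time 0.0
qpos [1.029, 0.2766, 1.5062, 0.0, 1.3607, -0.121]
joint_vel [0.0, 0.0001, 0.0016, -0.0007, -0.001, -0.0015]
joint_torque [-0.0001, -41.6775, -24.5802, -0.0006, 0.0112, -0.0]
eef_pos [0.2346, 0.5244, 0.2554]
ee_rot [[-0.9128, 0.4085, -0.001], [0.4085, 0.9128, -0.0016], [0.0002, -0.0019, -1.0]]
contact_force [-0.0311, -0.554, -0.3231]
torque [-0.0035, -0.0434, -0.0316]
grip_width 0.0853
side {'vertical_fov': 45.1118, 'cx': 250.151, 'cy': 191.6251, 'dist_coeffs': [-0.1181, 0.0, 0.0, 0.0, 0.0], 'R': [[0.8504, -0.5261, 0.0022], [-0.3846, -0.6245, -0.6798], [0.359, 0.5772, -0.7334]], 't': [-0.4497, 0.3351, 1.4919]}
top {'vertical_fov': 42.3351, 'cx': 250.6971, 'cy': 192.8168, 'dist_coeffs': [-0.196, 0.0, 0.0, 0.0, 0.0], 'R': [[0.0536, -0.9986, -0.0007], [-0.9763, -0.0523, -0.21], [0.2096, 0.012, -0.9777]], 't': [-0.0558, 0.538, 1.5758]}
wrist {'vertical_fov': 65.3083, 'cx': 253.0216, 'cy': 197.8569, 'dist_coeffs': [-0.0655, 0.0, 0.0, 0.0, 0.0], 'T_tool_cam': [[0.0003, -0.9579, -0.287, 0.0735], [1.0, 0.0001, 0.0005, -0.0004], [-0.0005, -0.287, 0.9579, -0.118], [0.0, 0.0, 0.0, 1.0]]}
['PlanningError', 'camera', 'observe', 'sign_off']
```

View pics/side0.png

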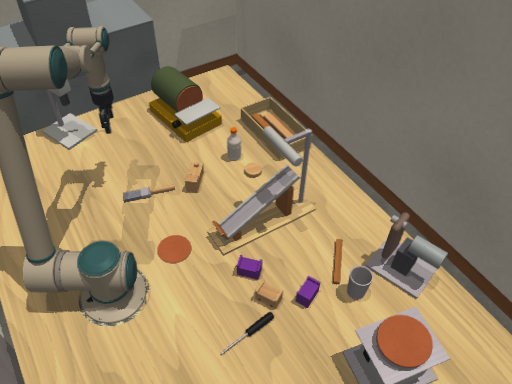

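View pics/top0.png

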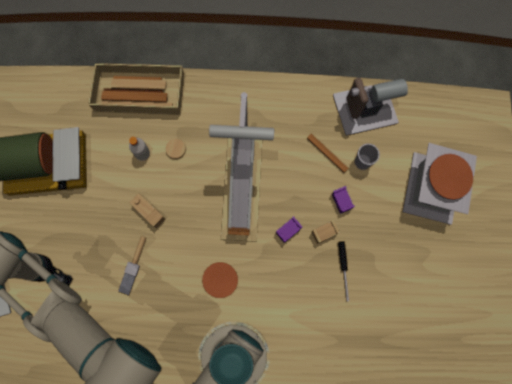

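View pics/wrist0.png

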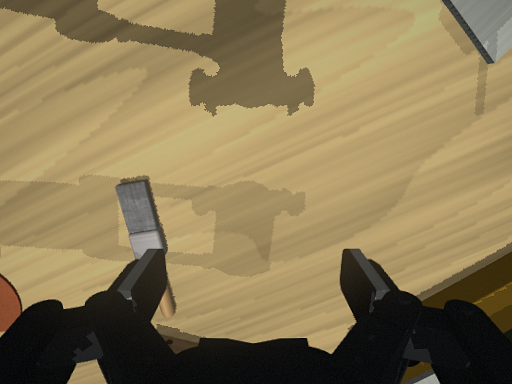

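```bash
cat > h.py <<'E'
import numpy as np,cv2
def load(n): return dict(np.load(n,allow_pickle=True))
def K(c):
    h=c["frame"].shape[0]; f=h/2/np.tan(np.radians(float(c["vertical_fov"]))/2)
    return np.array([[f,0,float(c["cx"])],[0,f,float(c["cy"])],[0,0,1]])
def cam_pose(c,eef=None,rot=None):
    if "R" in c: return c["R"].T, -c["R"].T@c["t"]
    T=c["T_tool_cam"]; return rot@T[:3,:3], rot@T[:3,3]+eef
def cloud(c,**k):
    h,w=c["frame"].shape[:2]; u,v=np.meshgrid(np.arange(w),np.arange(h))
    p=cv2.undistortPoints(np.stack([u,v],-1).reshape(-1,1,2).astype(np.float64),K(c),c["dist_coeffs"].astype(float)).reshape(h,w,2)
    z=c["z_map"]; P=np.dstack([p[...,0]*z,p[...,1]*z,z]); R,o=cam_pose(c,**k)
    W=P@R.T+o; W[z==0]=np.nan; return W
def ray(c,px,zplane,**k):
    p=cv2.undistortPoints(np.array(px,float).reshape(-1,1,2),K(c),c["dist_coeffs"].astype(float)).reshape(-1,2)
    R,o=cam_pose(c,**k); d=np.c_[p,np.ones(len(p))]@R.T
    return o+d*((zplane-o[2])/d[:,2])[:,None]
E
python3 - <<'E'
from h import *
np.set_printoptions(precision=4,suppress=True)
for n in("top0.npz","side0.npz"):
    c=load(n); W=cloud(c); c["W"]=W
    print(n)
    pts={"top0.npz":dict(eng=(148,211),wag=(324,233),purp1=(289,230),purp2=(343,200),bedlo=(240,215),bedmid=(241,190),bedhi=(242,160),lampL=(215,132),lampM=(241,132),lampR=(268,134),mast=(244,100),stop=(238,232),brush=(132,268),wheel=(176,148),glue=(138,148)),
    "side0.npz":dict(eng=(194,180),wag=(268,294),bedlo=(235,222),bedmid=(255,202),bedhi=(280,183),lamp1=(268,133),lamp2=(280,144),lamp3=(292,156),mast=(304,170))}[n]
    for k,(u,v) in pts.items(): print(k,W[v,u])
    # bed plane
c=load("top0.npz");W=cloud(c)
m=np.zeros(W.shape[:2],bool); m[155:220,234:248]=1
P=W[m]; ok=~np.isnan(P[:,0]);P=P[ok]
from numpy.linalg import svd
o=np.median(P,0); q=P
for i in range(5):
    o=q.mean(0);n=svd(q-o,full_matrices=False)[2][2];n*=np.sign(n[2]);r=(P-o)@n;q=P[abs(r)<.006]
print("bed n",n,"slope",np.degrees(np.arccos(n[2])),"o",o,len(q),len(P))
E
python3 - <<'E'
import cv2
a=cv2.imread("pics/top0.png")[110:250,120:370]; cv2.imwrite("pics/topcrop.png",cv2.resize(a,None,fx=3.2,fy=3.2,interpolation=cv2.INTER_CUBIC))
E
```

```text
top0.npz
eng [0.4628 0.3105 0.0457]
wag [ 0.4204 -0.2732  0.0503]
purp1 [ 0.4255 -0.1587  0.0433]
purp2 [ 0.5341 -0.3344  0.0486]
bedlo [0.4632 0.0038 0.0647]
bedmid [0.5373 0.004  0.1058]
bedhi [0.6242 0.005  0.1507]
lampL [0.6441 0.0776 0.3509]
lampM [0.6464 0.0054 0.3548]
lampR [ 0.6426 -0.0692  0.3608]
mast [0.7416 0.0026 0.3557]
stop [0.4043 0.0063 0.0872]
brush [0.2721 0.3511 0.0276]
wheel [0.6937 0.2406 0.0167]
glue [0.6608 0.3516 0.106 ]
side0.npz
eng [0.4426 0.2683 0.0614]
wag [ 0.4194 -0.2836  0.0416]
bedlo [0.467  0.0005 0.073 ]
bedmid [0.5568 0.0135 0.1123]
bedhi [0.6532 0.0043 0.1637]
lamp1 [0.6371 0.0662 0.3523]
lamp2 [ 0.6389 -0.0002  0.3537]
lamp3 [ 0.6363 -0.0691  0.3576]
mast [0.7532 0.0014 0.1782]
bed n [-0.4702 -0.0093  0.8825] slope 28.052492336759578 o [0.5456 0.0059 0.108 ] 825 908
```

View pics/topcrop.png

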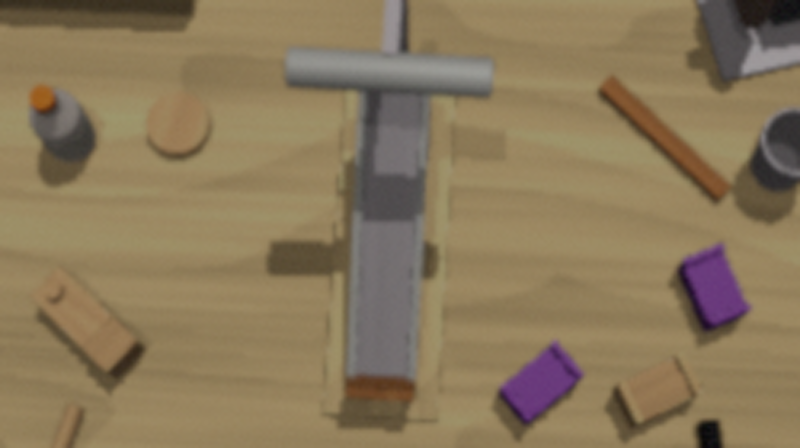

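```bash
python3 - <<'E'
from h import *
np.set_printoptions(precision=4,suppress=True)
for n in("top0.npz","side0.npz"):
    c=load(n);W=cloud(c)
    for k,(x,y),L in(("eng",(.455,.305),.09),("wag",(.42,-.275),.06)):
        m=(np.hypot(W[...,0]-x,W[...,1]-y)<L)&(W[...,2]>.035)&(W[...,2]<.075)
        P=W[m]; r=cv2.minAreaRect(P[:,:2].astype(np.float32)*1000)
        print(n,k,m.sum(),"rect mm",np.round(r[0],1),np.round(r[1],1),round(r[2],1),"z pct",np.percentile(P[:,2],[5,25,50,75,95]))
        b=cv2.boxPoints(r); print(np.round(b).tolist())
        hi=P[P[:,2]>.0535]; print(" high pts centroid",hi.mean(0),len(hi))
E
```

```text
top0.npz eng 490 rect mm [467.5 316.7] [121.3  46.6] 50.1 z pct [0.041  0.0453 0.0494 0.0576 0.0639]
[[411.0, 285.0], [446.0, 255.0], [524.0, 348.0], [489.0, 378.0]]
 high pts centroid [0.4471 0.2939 0.0597] 174
top0.npz wag 347 rect mm [ 427.6 -279.3] [46.8 78.6] 27.9 z pct [0.0401 0.0446 0.0475 0.0511 0.0581]
[[389.0, -255.0], [425.0, -325.0], [467.0, -303.0], [430.0, -234.0]]
 high pts centroid [ 0.4283 -0.2772  0.0569] 66
side0.npz eng 306 rect mm [466.2 314.2] [130.6  49.4] 49.0 z pct [0.0391 0.0454 0.0495 0.0586 0.0638]
[[405.0, 281.0], [442.0, 249.0], [528.0, 347.0], [490.0, 380.0]]
 high pts centroid [0.4471 0.2931 0.0598] 115
side0.npz wag 336 rect mm [ 424.7 -280.3] [49.4 74.9] 28.3 z pct [0.0378 0.0437 0.0463 0.0506 0.0583]
[[385.0, -259.0], [421.0, -325.0], [464.0, -302.0], [429.0, -236.0]]
 high pts centroid [ 0.422  -0.2803  0.057 ] 60
```

```bash
cat >> h.py <<'E'
def plan(pos,rot,tgt,dturn,n,rnd=2):
    """world target tgt, total turn about tool z in deg; moves spread over n rows; returns rounded rows & predicted end"""
    p=np.array(pos,float);R=np.array(rot,float);rows=[]
    for i in range(n):
        d=R.T@(np.array(tgt)-p)/(n-i); k=np.linalg.norm(d)
        row=np.round(np.r_[d/.05,dturn/n/45],rnd); rows.append(row.tolist())
        p=p+R@(row[:3]*.05); a=row[3]*np.pi/4
        R=R@cv2.Rodrigues(np.array([0,0,a]))[0]
    return rows,p,R
def show(pos,rot,tgt,dturn,n,rnd=2):
    r,p,R=plan(pos,rot,tgt,dturn,n,rnd); print(r); print("end",np.round(p,4),"toolx yaw",np.degrees(np.arctan2(R[1,0],R[0,0])).round(1))
E
python3 - <<'E'
from h import *
from workcell import arm
s=arm.observe(); show(s["eef_pos"],s["ee_rot"],[.467,.316,.30],-74,8)
E
```

```text
[[-0.74, -0.24, -0.11, -0.21], [-0.69, -0.36, -0.11, -0.21], [-0.63, -0.47, -0.11, -0.21], [-0.54, -0.56, -0.11, -0.21], [-0.44, -0.64, -0.11, -0.21], [-0.33, -0.71, -0.11, -0.21], [-0.21, -0.75, -0.11, -0.21], [-0.08, -0.78, -0.12, -0.21]]
end [0.4669 0.3159 0.3002] toolx yaw -128.5
```

arm_command:
  rows:
    - [-0.74, -0.24, -0.11, -0.21]
    - [-0.69, -0.36, -0.11, -0.21]
    - [-0.63, -0.47, -0.11, -0.21]
    - [-0.54, -0.56, -0.11, -0.21]
    - [-0.44, -0.64, -0.11, -0.21]
    - [-0.33, -0.71, -0.11, -0.21]
    - [-0.21, -0.75, -0.11, -0.21]
    - [-0.08, -0.78, -0.12, -0.21]
  hand: 1

```text
time: 1.15
eef_pos: [0.4677, 0.3152, 0.3007]
ee_rot: [[-0.618, -0.786, -0.001], [-0.786, 0.618, -0.0], [0.0, 0.0, -1.0]]
contact_force: [0.6, 0.6, -0.4]
grip_width: 0.0855
```

arm_command:
  rows:
    - [-0.81, -0.26, 0, 0]
    - [-0.81, -0.26, 0, 0]
    - [-0.81, -0.26, 0, 0]
    - [-0.81, -0.26, 0, 0]
    - [-0.81, -0.26, 0, 0]
    - [-0.81, -0.26, 0, 0]
    - [-0.81, -0.26, 0, 0]
    - [-0.81, -0.26, 0, 0]
    - [-0.81, -0.26, 0, 0]
    - [-0.81, -0.26, 0, 0]

```text
time: 2.4
eef_pos: [0.7807, 0.5251, 0.2699]
ee_rot: [[-0.622, -0.782, 0.033], [-0.782, 0.623, 0.023], [-0.039, -0.012, -0.999]]
contact_force: [1.1, -0.3, -0.9]
grip_width: 0.0853
```

```bash
python3 - <<'E'
from workcell import arm
import numpy as np
s=arm.observe(); print(np.round(s["qpos"],3),np.round(s["eef_pos"],4),np.linalg.norm(s["eef_pos"][:2]),np.round(s["ee_rot"],3).tolist(),s["time"])
E
```

```text
[ 0.517  0.951  0.224  0.004  1.926 -1.951] [0.7807 0.5251 0.2699] 0.9408570050030438 [[-0.622, -0.782, 0.033], [-0.782, 0.623, 0.023], [-0.039, -0.012, -0.999]] 2.4
```

arm_command:
  rows:
    - [-0.95, -0.28, 0, 0]
    - [-0.95, -0.28, 0, 0]
    - [-0.95, -0.28, 0, 0]
    - [-0.95, -0.28, 0, 0]

```text
time: 2.9
eef_pos: [0.8342, 0.5655, 0.2316]
ee_rot: [[-0.61, -0.779, 0.146], [-0.774, 0.625, 0.099], [-0.168, -0.053, -0.984]]
contact_force: [-0.0, 0.3, 0.0]
grip_width: 0.0856
```

```bash
python3 - <<'E'
from workcell import arm
import numpy as np
s=arm.observe(); print(np.round(s["qpos"],3),np.round(s["eef_pos"],4),np.linalg.norm(s["eef_pos"][:2]),np.round(s["ee_rot"],3).tolist(),s["time"])
E
```

```text
[ 0.522  0.998  0.222  0.013  1.745 -1.944] [0.8342 0.5655 0.2316] 1.0078113646270048 [[-0.61, -0.779, 0.146], [-0.774, 0.625, 0.099], [-0.168, -0.053, -0.984]] 2.9
```

arm_command:
  rows:
    - [0.9, 0.2, -0.1, 0]
    - [0.9, 0.2, -0.1, 0]

```text
time: 3.15
eef_pos: [0.7688, 0.5122, 0.2237]
ee_rot: [[-0.611, -0.779, 0.144], [-0.774, 0.625, 0.098], [-0.166, -0.052, -0.985]]
contact_force: [0.6, 1.0, 1.4]
grip_width: 0.0853
```

```bash
python3 - <<'E'
from workcell import arm
import numpy as np
s=arm.observe(); print(np.round(s["qpos"],3),np.round(s["eef_pos"],4),np.linalg.norm(s["eef_pos"][:2]),np.round(s["ee_rot"],3).tolist(),s["time"])
E
```

```text
[ 0.507  0.769  0.734  0.016  1.465 -1.963] [0.7688 0.5122 0.2237] 0.9238274685720164 [[-0.611, -0.779, 0.144], [-0.774, 0.625, 0.098], [-0.166, -0.052, -0.985]] 3.15
```

```bash
python3 - <<'E'
import numpy as np
from scipy.optimize import least_squares
q=np.array([[1.029,.2766,1.5062,0,1.3607,-.121],[.517,.951,.224,.004,1.926,-1.951],[.522,.998,.222,.013,1.745,-1.944],[.507,.769,.734,.016,1.465,-1.963]])
p=np.array([[.2346,.5244,.2554],[.7807,.5251,.2699],[.8342,.5655,.2316],[.7688,.5122,.2237]])
def fk(q,v):
    a,b,d,h,o,c=v
    A=q[:,1];B=A+q[:,2];C=B+q[:,4]
    r=a*np.sin(A)+b*np.sin(B)+d*np.sin(C)+c; z=h+a*np.cos(A)+b*np.cos(B)+d*np.cos(C)
    s,k=np.sin(q[:,0]),np.cos(q[:,0])
    return np.c_[r*k-o*s,r*s+o*k,z]
f=lambda v:np.r_[(fk(q,v)-p).ravel(),.001*(v-np.array([.4,.4,.3,.16,.07,0]))]
r=least_squares(f,[.42,.4,.3,.16,.07,0]);print(r.x.round(4));print((fk(q,r.x)-p).round(4))
E
```

```text
[ 0.7084  0.479   0.2679 -0.0558  0.0722 -0.0913]
[[-0.0026  0.0011  0.0016]
 [-0.0009  0.0013  0.0028]
 [-0.0026 -0.0039 -0.0026]
 [ 0.0052  0.0003 -0.0018]]
```

```bash
python3 - <<'E'
from h import *
from workcell import arm
s=arm.observe(); show(s["eef_pos"],s["ee_rot"],[.27,.18,.26],0,12)
E
```

```text
[[0.93, 0.3, -0.23, 0.0], [0.93, 0.3, -0.23, 0.0], [0.93, 0.3, -0.23, 0.0], [0.93, 0.3, -0.23, 0.0], [0.92, 0.3, -0.23, 0.0], [0.93, 0.3, -0.24, 0.0], [0.92, 0.3, -0.23, 0.0], [0.93, 0.3, -0.24, 0.0], [0.92, 0.29, -0.23, 0.0], [0.93, 0.3, -0.24, 0.0], [0.92, 0.29, -0.23, 0.0], [0.93, 0.3, -0.24, 0.0]]
end [0.2698 0.1799 0.26  ] toolx yaw -128.3
```

arm_command:
  rows:
    - [0.93, 0.3, -0.23, 0.0]
    - [0.93, 0.3, -0.23, 0.0]
    - [0.93, 0.3, -0.23, 0.0]
    - [0.93, 0.3, -0.23, 0.0]
    - [0.92, 0.3, -0.23, 0.0]
    - [0.93, 0.3, -0.24, 0.0]
    - [0.92, 0.3, -0.23, 0.0]
    - [0.93, 0.3, -0.24, 0.0]
    - [0.92, 0.29, -0.23, 0.0]
    - [0.93, 0.3, -0.24, 0.0]
    - [0.92, 0.29, -0.23, 0.0]
    - [0.93, 0.3, -0.24, 0.0]

```text
time: 4.65
eef_pos: [0.2683, 0.1794, 0.2624]
ee_rot: [[-0.61, -0.779, 0.146], [-0.775, 0.625, 0.099], [-0.168, -0.053, -0.984]]
contact_force: [-0.2, 0.1, 0.6]
grip_width: 0.0856
```

```bash
cat > st.py <<'E'
from workcell import arm
import numpy as np
s=arm.observe(); z=np.array(s["ee_rot"])[:,2];R=np.array(s["ee_rot"])
print("t",s["time"],"q",np.round(s["qpos"],3),"p",np.round(s["eef_pos"],4),"r",np.linalg.norm(s["eef_pos"][:2]).round(3),"\nR",np.round(s["ee_rot"],3).tolist(),"tilt",np.degrees(np.arccos(-z[2])).round(1),"dir",np.degrees(np.arctan2(z[1],z[0])).round(0),"yawx",np.degrees(np.arctan2(R[1,0],R[0,0])).round(1),"yaw y",np.degrees(np.arctan2(R[1,1],R[0,1])).round(1),"F",np.round(s["contact_force"],1),"w",round(float(s["grip_width"]),4))
E
python3 st.py
```

```text
t 4.65 q [ 0.321 -0.23   2.027  0.052  1.174 -2.165] p [0.2683 0.1794 0.2624] r 0.323 
R [[-0.61, -0.779, 0.146], [-0.775, 0.625, 0.099], [-0.168, -0.053, -0.984]] tilt 10.2 dir 34.0 yawx -128.2 yaw y 141.3 F [-0.2  0.1  0.6] w 0.0856
```

arm_command:
  rows:
    - [0.93, 0.3, -0.17, 0.0]
    - [0.93, 0.3, -0.17, 0.0]
    - [0.93, 0.3, -0.17, 0.0]

```text
time: 5.03
eef_pos: [0.1441, 0.0975, 0.2614]
ee_rot: [[-0.606, -0.782, 0.147], [-0.778, 0.621, 0.098], [-0.168, -0.054, -0.984]]
contact_force: [0.3, -2.2, 0.5]
grip_width: 0.085
```

```bash
python3 st.py
```

```text
t 5.025 q [-0.057 -0.547  2.162  0.109  1.385 -2.544] p [0.1441 0.0975 0.2614] r 0.174 
R [[-0.606, -0.782, 0.147], [-0.778, 0.621, 0.098], [-0.168, -0.054, -0.984]] tilt 10.2 dir 34.0 yawx -127.9 yaw y 141.5 F [ 0.3 -2.2  0.5] w 0.085
```

```bash
cat > kin.py <<'E'
import numpy as np
from scipy.optimize import least_squares
Q=np.array([[1.029,.2766,1.5062,0,1.3607,-.121],[.517,.951,.224,.004,1.926,-1.951],[.522,.998,.222,.013,1.745,-1.944],[.507,.769,.734,.016,1.465,-1.963],[.321,-.23,2.027,.052,1.174,-2.165],[-.057,-.547,2.162,.109,1.385,-2.544]])
P=np.array([[.2346,.5244,.2554],[.7807,.5251,.2699],[.8342,.5655,.2316],[.7688,.5122,.2237],[.2683,.1794,.2624],[.1441,.0975,.2614]])
def Rz(t):c,s=np.cos(t),np.sin(t);return np.array([[c,-s,0],[s,c,0],[0,0,1]])
def Ry(t):c,s=np.cos(t),np.sin(t);return np.array([[c,0,s],[0,1,0],[-s,0,c]])
def fk1(q,v):
    a,b,d,h,o,g,w=v
    R=Rz(q[0])@Ry(q[1]); p=np.array([0,0,h])+Rz(q[0])@np.array([0,o-w,0])+R@[0,0,a]
    R=R@Ry(q[2]); p=p+R@[g,0,b]
    R=R@Rz(q[3]); p=p+R@[0,w,0]
    R=R@Ry(q[4]); p=p+R@[0,0,d]
    return p,R@Rz(q[5])
if __name__=="__main__":
    f=lambda v:np.r_[np.concatenate([fk1(q,v)[0]-p for q,p in zip(Q,P)]),.0003*(v-np.array([.4,.4,.3,.16,.07,0,0]))]
    for x0 in([.42,.4,.3,.16,.07,0,0],[.61,.57,.2,.13,.07,0,0]):
        r=least_squares(f,x0);print(r.x.round(4),r.cost);print((np.array([fk1(q,r.x)[0] for q in Q])-P).round(4).tolist())
E
python3 kin.py
```

```text
[ 0.6299  0.4211  0.3397  0.1364  0.0694  0.0599 -0.0017] 3.7504360681405473e-07
[[0.0001, 0.0001, 0.0001], [-0.0001, 0.0, 0.0], [0.0002, -0.0005, 0.0002], [-0.0001, 0.0003, -0.0005], [-0.0002, 0.0, 0.0001], [0.0001, 0.0001, 0.0]]
[ 0.6299  0.4211  0.3397  0.1364  0.0694  0.0599 -0.0017] 3.750436068141408e-07
[[0.0001, 0.0001, 0.0001], [-0.0001, 0.0, 0.0], [0.0002, -0.0005, 0.0002], [-0.0001, 0.0003, -0.0005], [-0.0002, 0.0, 0.0001], [0.0001, 0.0001, 0.0]]
```

```bash
cat >> kin.py <<'E'
V=np.array([0.6299,0.4211,0.3397,0.1364,0.0694,0.0599,-0.0017])
LO=np.array([-2.89,-.75,.22,-1.18,.11,-2.7]);HI=np.array([2.89,2.08,2.7,4.32,2.71,2.7])
from scipy.spatial.transform import Rotation as Ro
C0=None
def fk(q):
    p,R=fk1(q,V); return p,R@CT
def setC():
    global CT
    CT=np.eye(3); R=fk1(Q[0],V)[1]; T=np.array([[-0.9128,0.4085,-0.001],[0.4085,0.9128,-0.0016],[0.0002,-0.0019,-1.0]])
    CT=R.T@T; CT=Ro.from_matrix(CT).as_matrix()
    a=np.degrees(Ro.from_matrix(CT).as_rotvec()); CT=Rz(np.radians(round(a[2]/90)*90))
    return a
setC()
def ik(q,p,R,w):
    def f(x):
        pp,RR=fk(x); return np.r_[pp-p,w*Ro.from_matrix(RR.T@R).as_rotvec()]
    return least_squares(f,np.clip(q,LO+1e-6,HI-1e-6),bounds=(LO,HI)).x
def sim(q,rows,w):
    out=[]
    for r in rows:
        p,R=fk(q); p=p+R@(np.array(r[:3])*.05); R=R@Rz(r[3]*np.pi/4); q=ik(q,p,R,w); out.append(q)
    return q,out
def tilt(R): z=R[:,2]; return np.degrees(np.arccos(-z[2])),np.degrees(np.arctan2(z[1],z[0]))
E
cat > t.py <<'E'
import kin; from kin import *
print(setC())
for q,p in zip(Q,P):print(fk(q)[1].round(3).tolist())
q0=ik([.46,.5,1.2,0,1.4,-2.],np.array([.4677,.3152,.3007]),np.array([[-.618,-.786,-.001],[-.786,.618,0],[0,0,-1.]]),.3)
for w in(.05,.1,.2,.3,.5,1):
    q1,_=sim(q0,[[-.81,-.26,0,0]]*10,w); q2,_=sim(q1,[[-.95,-.28,0,0]]*4,w)
    print(w,q1.round(3),tilt(fk(q1)[1]),fk(q1)[0].round(3),q2.round(3),tilt(fk(q2)[1]),fk(q2)[0].round(3))
E
python3 t.py
```

```text
[-3.75378162e-04 -4.33147293e-04  8.99998145e+01]
[[-0.913, 0.408, -0.001], [0.408, 0.913, -0.002], [0.0, -0.002, -1.0]]
[[-0.622, -0.782, 0.033], [-0.782, 0.623, 0.023], [-0.039, -0.012, -0.999]]
[[-0.61, -0.779, 0.146], [-0.774, 0.625, 0.099], [-0.168, -0.053, -0.984]]
[[-0.611, -0.779, 0.143], [-0.774, 0.625, 0.098], [-0.166, -0.051, -0.985]]
[[-0.61, -0.779, 0.146], [-0.774, 0.625, 0.099], [-0.169, -0.053, -0.984]]
[[-0.606, -0.782, 0.147], [-0.777, 0.621, 0.099], [-0.169, -0.055, -0.984]]
0.05 [ 0.517  0.924  0.22   0.017  1.778 -1.953] (np.float64(12.589252084007562), np.float64(34.04798960657807)) [0.819 0.552 0.304] [ 0.523  0.938  0.22   0.056  1.196 -1.952] (np.float64(45.23292866030041), np.float64(34.113696843973145)) [0.96  0.653 0.384]
0.1 [ 0.517  0.926  0.22   0.016  1.791 -1.953] (np.float64(11.738923720198887), np.float64(34.05318975009407)) [0.815 0.55  0.301] [ 0.523  0.939  0.22   0.052  1.246 -1.95 ] (np.float64(42.32670029854402), np.float64(34.11492519865673)) [0.95  0.647 0.371]
0.2 [ 0.518  0.931  0.22   0.013  1.83  -1.953] (np.float64(9.20009282978276), np
[... 250 characters left out ...]
77), np.float64(34.11175015556246)) [0.795 0.536 0.287] [ 0.523  0.961  0.22   0.031  1.526 -1.947] (np.float64(24.97694119674686), np.float64(34.13098578446688)) [0.888 0.605 0.294]
0.5 [ 0.518  0.944  0.22   0.005  1.915 -1.955] (np.float64(3.5505932937333724), np.float64(34.233422476296425)) [0.783 0.528 0.278] [ 0.524  0.989  0.22   0.017  1.7   -1.947] (np.float64(13.372323933701756), np.float64(34.16532062132259)) [0.845 0.575 0.245]
1 [ 0.518  0.951  0.22   0.002  1.952 -1.956] (np.float64(1.0823365538825922), np.float64(34.82259639620846)) [0.773 0.522 0.271] [ 0.525  1.017  0.22   0.005  1.833 -1.948] (np.float64(4.07958972564402), np.float64(34.323854681382656)) [0.81  0.552 0.21 ]
```

```bash
cat > t2.py <<'E'
from kin import *
W=.62
q=np.array([-.057,-.547,2.162,.109,1.385,-2.544])
def go(q,tgt,n,w=W):
    for i in range(n):
        p,R=fk(q); p=p+(np.array(tgt)-p)/(n-i); q=ik(q,p,R,w)
    return q
a=np.radians(34);u=np.array([np.cos(a),np.sin(a),0]);v=np.array([-np.sin(a),np.cos(a),0])
q=go(q,.30*u+.069*v+[0,0,.3],3);print(q.round(3))
for z in(.45,.52,.6):
  qq=go(q,.16*u+.069*v+[0,0,z],8);print(z,qq.round(3),tilt(fk(qq)[1]))
  for k in range(10):
    p,R=fk(qq);qq=ik(qq,p-.03*u,R,W);pp,RR=fk(qq);print("  ",qq.round(3),np.round(pp@np.c_[u,v,[0,0,1]],3),np.round(tilt(RR),1))
E
python3 t2.py
```

```text
[ 0.592 -0.276  1.963 -0.     1.277 -1.882]
0.45 [ 0.591 -0.521  1.709 -0.     1.775 -1.883] (np.float64(10.209669498590829), np.float64(33.831278115833214))
   [ 0.59  -0.569  1.719  0.     1.813 -1.884] [0.13  0.069 0.45 ] [10.2 33.8]
   [ 0.588 -0.617  1.726  0.     1.854 -1.886] [0.1   0.069 0.45 ] [10.2 33.8]
   [ 0.568 -0.666  1.728  0.004  1.901 -1.904] [0.07  0.069 0.45 ] [10.2 33.8]
   [ 0.605 -0.708  1.728 -0.003  1.943 -1.871] [0.04  0.069 0.45 ] [10.2 33.8]
   [ 0.621 -0.75   1.723 -0.005  1.991 -1.856] [0.011 0.068 0.45 ] [10.2 34.1]
   [ 0.831 -0.75   1.711 -0.034  2.016 -1.662] [-0.008  0.059  0.455] [ 9.6 37. ]
   [ 0.978 -0.75   1.694 -0.048  2.048 -1.523] [-0.023  0.05   0.46 ] [ 8.8 40.1]
   [ 1.076 -0.75   1.675 -0.05   2.084 -1.428] [-0.036  0.043  0.467] [ 8.  43.4]
   [ 1.136 -0.75   1.653 -0.045  2.121 -1.367] [-0.048  0.037  0.474] [ 7.1 46.9]
   [ 1.167 -0.75   1.628 -0.036  2.159 -1.332] [-0.059  0.032  0.482] [ 6.2 50.8]
0.52 [ 0.591 -0.486  1.527 -0.     1.922 -1.883] (np.float64(10.209668761008809), np.float64(33.83128031924696))
   [ 0.59  -0.53   1.537
[... 1213 characters left out ...]
 [10.2 33.8]
   [ 0.605 -0.583  1.318 -0.003  2.227 -1.872] [0.04  0.069 0.6  ] [10.2 33.8]
   [ 5.980e-01 -6.190e-01  1.315e+00 -2.000e-03  2.268e+00 -1.878e+00] [0.01  0.069 0.6  ] [10.2 33.8]
   [ 5.960e-01 -6.540e-01  1.307e+00 -1.000e-03  2.311e+00 -1.879e+00] [-0.02   0.069  0.6  ] [10.2 33.8]
   [ 5.950e-01 -6.880e-01  1.296e+00 -1.000e-03  2.355e+00 -1.880e+00] [-0.05   0.069  0.6  ] [10.2 33.8]
   [ 5.950e-01 -7.200e-01  1.282e+00 -1.000e-03  2.401e+00 -1.880e+00] [-0.08   0.069  0.6  ] [10.2 33.8]
   [ 5.950e-01 -7.500e-01  1.264e+00 -1.000e-03  2.449e+00 -1.880e+00] [-0.11   0.069  0.6  ] [10.2 33.8]
   [ 0.615 -0.75   1.214 -0.003  2.508 -1.862] [-0.132  0.066  0.612] [ 9.7 34.7]
```

```bash
cat > t3.py <<'E'
from t2 import go
from kin import *
W=.62
a=np.radians(34);u=np.array([np.cos(a),np.sin(a),0]);v=np.array([-np.sin(a),np.cos(a),0]);B3=np.c_[u,v,[0,0,1]]
q=np.array([-.057,-.547,2.162,.109,1.385,-2.544])
q=go(q,.30*u+.069*v+[0,0,.3],3)
for z,r0 in((.45,.03),(.52,-.02),(.6,-.1)):
 for ang in(20,35,50,65):
  qq=go(q,.16*u+.069*v+[0,0,z],8);qq=go(qq,r0*u+.07*v+[0,0,z],6)
  d=np.radians(ang)
  for k in range(8):
    p,R=fk(qq);lat=p@v; qq=ik(qq,p-.048*np.cos(d)*u-.048*np.sin(d)*np.array([0,0,1])+(.07-lat)*v,R,W)
  pp,RR=fk(qq);print(z,ang,qq.round(3),np.round(pp@B3,3),np.round(tilt(RR),1))
E
python3 t3.py | grep -v "^ "
```

```text
[ 0.592 -0.276  1.963 -0.     1.277 -1.882]
0.45 [ 0.591 -0.521  1.709 -0.     1.775 -1.883] (np.float64(10.209669498590829), np.float64(33.831278115833214))
0.52 [ 0.591 -0.486  1.527 -0.     1.922 -1.883] (np.float64(10.209668761008809), np.float64(33.83128031924696))
0.6 [ 0.591 -0.428  1.301 -0.     2.091 -1.883] (np.float64(10.209669391787068), np.float64(33.83128142815813))
0.45 20 [ 2.89  -0.285  1.916  0.031  1.63   0.425] [-0.192  0.096  0.319] [  7.1 -29. ]
0.45 35 [ 2.890e+00 -2.580e-01  2.121e+00 -2.000e-03  1.399e+00  4.240e-01] [-0.174  0.093  0.23 ] [  6.8 -13.3]
0.45 50 [ 2.89  -0.213  2.299 -0.055  1.176  0.445] [-0.147  0.088  0.156] [7.4 8.8]
0.45 65 [ 2.89  -0.166  2.449 -0.133  0.982  0.498] [-0.114  0.08   0.102] [ 9.3 28.6]
0.52 20 [ 0.804 -0.75   1.372  0.125  2.529 -1.575] [-0.156  0.063  0.566] [  4.2 146.5]
0.52 35 [ 1.482 -0.75   1.876  0.106  1.97  -0.958] [-0.085  0.058  0.386] [  6.1 150.6]
0.52 50 [ 1.693 -0.75   2.164  0.046  1.645 -0.785] [-0.065  0.06   0.266] [  5.4 126.4]
0.52 65 [ 2.764 -0.464  2.3   -0.112  1.312  0.313] [-0.087  0.07   0.194] [ 6.2 65.8]
0.6 20 [ 0.734 -0.75   1.084  0.148  2.71  -1.609] [-0.214  0.061  0.638] [ 6.4 75.4]
0.6 35 [ 0.717 -0.75   1.156  0.119  2.71  -1.653] [-0.209  0.061  0.621] [  3.1 105.8]
0.6 50 [ 0.921 -0.75   1.536  0.103  2.365 -1.486] [-0.118  0.059  0.513] [  4.2 152.8]
0.6 65 [ 1.412 -0.75   1.918  0.06   1.921 -1.047] [-0.065  0.06   0.368] [  4.4 128.3]
```

```bash
cat > t4.py <<'E'
from h import *
c=load("top0.npz");W=cloud(c)
def mx(x0,x1,y0,y1):
    m=(W[...,0]>x0)&(W[...,0]<x1)&(W[...,1]>y0)&(W[...,1]<y1); return m.sum(), (np.nanmax(W[...,2][m]).round(3) if m.any() else None)
for x0 in np.arange(-.1,1,.1):
    print(round(x0,1),[ (round(y0,1),)+tuple(mx(x0,x0+.1,y0,y0+.1)[1:]) for y0 in np.arange(-.8,1.0,.1)])
c=load("side0.npz");W=cloud(c); print("side");
for x0 in np.arange(-.3,.7,.1):
    print(round(x0,1),[ (round(y0,1),)+tuple(mx(x0,x0+.1,y0,y0+.1)[1:]) for y0 in (-1,-.9,-.8,-.7,-.6,-.5,.6,.7,.8,.9,1.0,1.1,1.2)])
E
python3 t4.py
cat > t5.py <<'E'
from kin import *
q0=ik([.46,.5,1.2,0,1.4,-2.],np.array([.4677,.3152,.3007]),np.array([[-.618,-.786,-.001],[-.786,.618,0],[0,0,-1.]]),.3)
for w in(.55,.6,.65,.7):
    q1,_=sim(q0,[[-.81,-.26,0,0]]*10,w); q2,_=sim(Q[1],[[-.95,-.28,0,0]]*4,w)
    print(w,q1.round(3),np.round(tilt(fk(q1)[1]),1),fk(q1)[0].round(3),q2.round(3),np.round(tilt(fk(q2)[1]),1),fk(q2)[0].round(3))
E
python3 t5.py
```

```text
-0.1 [(np.float64(-0.8), np.float64(0.014)), (np.float64(-0.7), np.float64(0.011)), (np.float64(-0.6), np.float64(0.01)), (np.float64(-0.5), np.float64(0.01)), (np.float64(-0.4), np.float64(0.01)), (np.float64(-0.3), np.float64(0.012)), (np.float64(-0.2), np.float64(0.016)), (np.float64(-0.1), np.float64(0.229)), (np.float64(-0.0), np.float64(0.23)), (np.float64(0.1), np.float64(0.167)), (np.float64(0.2), np.float64(0.01)), (np.float64(0.3), None), (np.float64(0.4), None), (np.float64(0.5), np.float64(0.009)), (np.float64(0.6), np.float64(0.011)), (np.float64(0.7), np.float64(0.011)), (np.float64(0.8), np.float64(0.006)), (np.float64(0.9), None)]
0.0 [(np.float64(-0.8), np.float64(0.011)), (np.float64(-0.7), np.float64(0.011)), (np.float64(-0.6), np.float64(0.014)), (np.float64(-0.5), np.float64(0.012)), (np.float64(-0.4), np.float64(0.015)), (np.float64(-0.3), np.float64(0.01)), (np.float64(-0.2), np.float64(0.014)), (np.float64(-0.1), np.float64(0.227)), (np.float64(-0.0), np.float64(0.229)), (np.float64(0.1), np.float64(0.797)), (np.float64(0.2), np.float64(0.793)), (np.float64(0.
[... 8879 characters left out ...]
8, np.float64(0.205)), (0.9, None), (1.0, None), (1.1, None), (1.2, None)]
0.55 [ 0.518  0.946  0.22   0.005  1.923 -1.955] [ 3.1 34.3] [0.781 0.527 0.277] [ 0.523  1.002  0.22   0.014  1.732 -1.943] [10.8 34.2] [0.838 0.568 0.23 ]
0.6 [ 0.518  0.947  0.22   0.004  1.928 -1.956] [ 2.7 34.3] [0.78  0.526 0.276] [ 0.523  1.004  0.22   0.013  1.748 -1.943] [ 9.7 34.2] [0.834 0.566 0.226]
0.65 [ 0.518  0.948  0.22   0.004  1.933 -1.956] [ 2.3 34.4] [0.778 0.525 0.275] [ 0.523  1.006  0.22   0.012  1.762 -1.944] [ 8.8 34.3] [0.831 0.563 0.223]
0.7 [ 0.518  0.948  0.22   0.003  1.937 -1.956] [ 2.1 34.4] [0.777 0.524 0.274] [ 0.523  1.008  0.22   0.011  1.773 -1.944] [ 8.1 34.3] [0.828 0.561 0.221]
```

```bash
cat > pl.py <<'E'
from kin import *
W=.6
def lean(R):
    t,d=tilt(R); return round(t*np.cos(np.radians(d)),2),round(t*np.sin(np.radians(d)),2)
def yx(R): return np.degrees(np.arctan2(R[1,0],R[0,0]))
def move(q,tgt,turn,n,out,rnd=2):
    for i in range(n):
        p,R=fk(q); d=R.T@(np.array(tgt)-p)/(n-i); 
        row=np.round(np.r_[d/.05,turn/n/45],rnd); out.append(row.tolist())
        if abs(row[:3]).max()>1: print("TOO BIG",row)
        q0=q; q=ik(q,p+R@(row[:3]*.05),R@Rz(row[3]*np.pi/4),W)
        sp=abs(q-q0)/.125/np.array([2.57,2.57,3.14,3.14,3.14,3.14])
        if sp.max()>.68: print("  fast row",len(out),sp.round(2))
    return q
def push(q,vec,n,out,rnd=2):
    """vec: world direction, length in m per row"""
    for i in range(n):
        p,R=fk(q); row=np.round(np.r_[R.T@np.array(vec)/.05,0],rnd); out.append(row.tolist())
        if abs(row[:3]).max()>1: print("TOO BIG",row)
        q=ik(q,p+R@(row[:3]*.05),R,W)
    return q
def rep(q,tag=""):
    p,R=fk(q);print(tag,"q",q.round(3),"p",p.round(3),"lean",lean(R),"tilt",np.round(tilt(R),1),"yx",yx(R).round(1))
def inplane(q1d,r,z,o=.0694):
    a=np.radians(q1d);return np.array([r*np.cos(a)-o*np.sin(a),r*np.sin(a)+o*np.cos(a),z])
def rad(q1d,el,L):
    a,e=np.radians(q1d),np.radians(el);return L*np.array([np.cos(a)*np.cos(e),np.sin(a)*np.cos(e),np.sin(e)])
def cur():
    from workcell import arm
    return np.array(arm.observe()["qpos"])
def pr(out):
    for i in range(0,len(out),12): print(out[i:i+12])
E
cat > s1.py <<'E'
from pl import *
q=cur();rep(q)
o=[];q=move(q,inplane(75,.25,.38),32*3.5/3.5,5,o);rep(q)
q=move(q,inplane(75,.78,.50),138+10,14,o);rep(q,len(o))
q=move(q,inplane(75,.86,.50),0,2,o);rep(q,len(o))
for i in range(9):
    q=push(q,rad(75,15,.05),1,o);rep(q,len(o))
pr(o)
E
python3 s1.py
```

```text
q [-0.057 -0.547  2.162  0.109  1.385 -2.544] p [0.144 0.098 0.261] lean (np.float64(8.44), np.float64(5.66)) tilt [10.2 33.9] yx -127.9
  fast row 1 [1.23 0.   0.14 0.16 0.07 1.31]
  fast row 2 [1.3  0.11 0.16 0.19 0.07 1.36]
  fast row 3 [1.03 0.17 0.19 0.14 0.09 1.12]
  fast row 4 [0.74 0.2  0.2  0.09 0.11 0.88]
  fast row 5 [0.53 0.21 0.22 0.05 0.11 0.7 ]
 q [ 1.494 -0.329  1.801 -0.139  1.559 -0.437] p [-0.002  0.26   0.38 ] lean (np.float64(8.44), np.float64(5.66)) tilt [10.2 33.9] yx -159.9
19 q [ 1.363  0.593  0.411 -0.136  2.006  1.901] p [0.135 0.771 0.5  ] lean (np.float64(8.44), np.float64(5.66)) tilt [10.2 33.9] yx 55.7
21 q [ 1.355  0.715  0.22  -0.138  2.045  1.884] p [0.153 0.827 0.481] lean (np.float64(8.8), np.float64(7.25)) tilt [11.4 39.5] yx 55.8
22 q [ 1.349  0.73   0.22  -0.134  2.     1.882] p [0.161 0.846 0.471] lean (np.float64(9.18), np.float64(8.91)) tilt [12.8 44.2] yx 55.9
23 q [ 1.344  0.745  0.22  -0.129  1.954  1.88 ] p [0.17  0.864 0.461] lean (np.float64(9.56), np.float64(10.62)) tilt [14.3 48. ] yx 56.0
24 q [ 1.338  0.759  0.22  -0.125  1.909  1.8
[... 1043 characters left out ...]
], [0.15, 0.86, -0.49, 0.14], [-0.46, 0.62, -0.07, 0.23], [-0.34, 0.7, -0.07, 0.23], [-0.21, 0.74, -0.07, 0.23], [-0.07, 0.77, -0.07, 0.23], [0.07, 0.77, -0.07, 0.23], [0.21, 0.75, -0.07, 0.23], [0.34, 0.7, -0.07, 0.23]]
[[0.45, 0.62, -0.07, 0.23], [0.56, 0.53, -0.07, 0.23], [0.65, 0.42, -0.06, 0.23], [0.71, 0.3, -0.07, 0.23], [0.75, 0.17, -0.06, 0.23], [0.78, 0.03, -0.07, 0.23], [0.76, -0.11, -0.06, 0.23], [0.75, -0.27, 0.11, 0.0], [0.84, -0.31, 0.04, 0.0], [0.94, -0.31, -0.1, 0.0], [0.95, -0.31, -0.07, 0.0], [0.95, -0.31, -0.04, 0.0]]
[[0.95, -0.31, -0.01, 0.0], [0.95, -0.31, 0.02, 0.0], [0.95, -0.31, 0.06, 0.0], [0.95, -0.31, 0.09, 0.0], [0.94, -0.31, 0.12, 0.0], [0.94, -0.31, 0.15, 0.0]]
```

```bash
cat > s1.py <<'E'
from pl import *
q=cur();rep(q)
o=[];q=move(q,[.27,.27,.36],20,5,o);rep(q)
q=move(q,inplane(75,.80,.50),154,15,o);rep(q,len(o))
q=move(q,inplane(75,.86,.50),0,1,o);rep(q,len(o))
for i in range(4):
    q=push(q,rad(75,15,.05),1,o);rep(q,len(o))
pr(o)
E
python3 s1.py
```

```text
q [-0.057 -0.547  2.162  0.109  1.385 -2.544] p [0.144 0.098 0.261] lean (np.float64(8.44), np.float64(5.66)) tilt [10.2 33.9] yx -127.9
  fast row 1 [0.88 0.28 0.18 0.11 0.11 0.91]
 q [ 0.605 -0.167  1.746 -0.002  1.385 -1.517] p [0.27 0.27 0.36] lean (np.float64(8.44), np.float64(5.66)) tilt [10.2 33.9] yx -148.5
  fast row 6 [0.31 0.1  0.12 0.05 0.04 0.72]
  fast row 7 [0.28 0.11 0.13 0.04 0.05 0.69]
20 q [ 1.361  0.654  0.292 -0.14   2.064  1.875] p [0.14  0.791 0.5  ] lean (np.float64(8.44), np.float64(5.66)) tilt [10.2 33.9] yx 56.6
TOO BIG [ 1.12 -0.39  0.16  0.  ]
21 q [ 1.355  0.716  0.22  -0.138  2.049  1.868] p [0.153 0.826 0.48 ] lean (np.float64(8.75), np.float64(7.02)) tilt [11.2 38.7] yx 56.7
22 q [ 1.349  0.731  0.22  -0.134  2.003  1.866] p [0.161 0.845 0.47 ] lean (np.float64(9.13), np.float64(8.69)) tilt [12.6 43.6] yx 56.8
23 q [ 1.344  0.746  0.22  -0.13   1.958  1.865] p [0.17  0.864 0.46 ] lean (np.float64(9.51), np.float64(10.39)) tilt [14.1 47.5] yx 56.9
24 q [ 1.339  0.76   0.22  -0.126  1.912  1.863] p [0.178 0.882 0.451] lean (np.float64(9.91), np.float64(
[... 151 characters left out ...]
t [17.3 53.4] yx 57.0
[[-0.91, 0.01, -0.25, 0.09], [-0.9, 0.08, -0.25, 0.09], [-0.9, 0.14, -0.24, 0.09], [-0.88, 0.2, -0.25, 0.09], [-0.87, 0.27, -0.24, 0.09], [-0.24, 0.68, -0.14, 0.23], [-0.12, 0.72, -0.14, 0.23], [0.01, 0.73, -0.14, 0.23], [0.14, 0.71, -0.14, 0.23], [0.27, 0.67, -0.14, 0.23], [0.39, 0.62, -0.14, 0.23], [0.49, 0.54, -0.14, 0.23]]
[[0.58, 0.44, -0.14, 0.23], [0.65, 0.33, -0.14, 0.23], [0.69, 0.21, -0.14, 0.23], [0.72, 0.08, -0.14, 0.23], [0.72, -0.05, -0.14, 0.23], [0.7, -0.18, -0.15, 0.23], [0.66, -0.31, -0.14, 0.23], [0.59, -0.42, -0.15, 0.23], [1.12, -0.39, 0.16, 0.0], [0.95, -0.3, -0.1, 0.0], [0.95, -0.3, -0.07, 0.0], [0.95, -0.3, -0.04, 0.0]]
[[0.95, -0.3, -0.01, 0.0]]
```

arm_command:
  rows:
    - [-0.5, 0.0, -0.3, 0.0]
    - [-0.8, 0.05, -0.25, 0.09]
    - [-0.9, 0.1, -0.25, 0.09]
    - [-0.9, 0.15, -0.25, 0.09]
    - [-0.9, 0.2, -0.25, 0.09]
    - [-0.9, 0.25, -0.25, 0.09]
    - [-0.24, 0.68, -0.14, 0.2]
    - [-0.12, 0.72, -0.14, 0.22]
    - [0.01, 0.73, -0.14, 0.23]
    - [0.14, 0.71, -0.14, 0.23]
    - [0.27, 0.67, -0.14, 0.23]
    - [0.39, 0.62, -0.14, 0.23]

```text
time: 6.52
eef_pos: [0.2257, 0.4943, 0.4349]
ee_rot: [[-0.865, 0.479, 0.147], [0.495, 0.864, 0.099], [-0.079, 0.158, -0.984]]
contact_force: [0.1, 0.1, 0.2]
grip_width: 0.0854
```

```bash
python3 st.py; cat > s1.py <<'E'
from pl import *
q=cur();rep(q)
o=[];
dy=(yx(fk(q)[1])-50)%360;print(dy)
q=move(q,inplane(75,.80,.50),dy-6,9,o);rep(q,len(o))
q=move(q,inplane(75,.84,.50),0,1,o);rep(q,len(o))
for i in range(4):
    q=push(q,rad(75,15,.05),1,o);rep(q,len(o))
pr(o)
E
python3 s1.py
```

```text
t 6.525 q [ 1.065e+00  1.000e-01  1.315e+00 -8.100e-02  1.568e+00  1.000e-03] p [0.2257 0.4943 0.4349] r 0.543 
R [[-0.865, 0.479, 0.147], [0.495, 0.864, 0.099], [-0.079, 0.158, -0.984]] tilt 10.2 dir 34.0 yawx 150.3 yaw y 61.0 F [0.1 0.1 0.2] w 0.0854
 q [ 1.065e+00  1.000e-01  1.315e+00 -8.100e-02  1.568e+00  1.000e-03] p [0.226 0.494 0.435] lean (np.float64(8.44), np.float64(5.68)) tilt [10.2 33.9] yx 150.3
100.25400952603519
9 q [ 1.361  0.653  0.293 -0.14   2.063  1.854] p [0.14  0.791 0.5  ] lean (np.float64(8.44), np.float64(5.68)) tilt [10.2 33.9] yx 57.8
10 q [ 1.357  0.705  0.22  -0.14   2.069  1.848] p [0.149 0.816 0.488] lean (np.float64(8.62), np.float64(6.48)) tilt [10.8 36.9] yx 57.9
11 q [ 1.352  0.721  0.22  -0.136  2.024  1.846] p [0.157 0.835 0.478] lean (np.float64(8.99), np.float64(8.12)) tilt [12.1 42.1] yx 58.0
12 q [ 1.346  0.736  0.22  -0.131  1.978  1.845] p [0.166 0.854 0.467] lean (np.float64(9.38), np.float64(9.81)) tilt [13.6 46.3] yx 58.0
13 q [ 1.341  0.751  0.22  -0.127  1.932  1.843] p [0.174 0.873 0.458] lean (np.float64(9.77), np.float64(11.53)) tilt [15.1 49.7] yx 58.1
14 q [ 1.336  0.765  0.22  -0.123  1.886  1.841] p [0.183 0.891 0.449] lean (np.float64(10.17), np.float64(13.29)) tilt [16.7 52.6] yx 58.2
[[0.48, 0.5, -0.1, 0.23], [0.56, 0.41, -0.11, 0.23], [0.63, 0.3, -0.1, 0.23], [0.67, 0.18, -0.11, 0.23], [0.69, 0.06, -0.1, 0.23], [0.69, -0.07, -0.11, 0.23], [0.66, -0.19, -0.1, 0.23], [0.62, -0.3, -0.11, 0.23], [0.56, -0.41, -0.1, 0.23], [0.75, -0.25, 0.1, 0.0], [0.95, -0.28, -0.11, 0.0], [0.96, -0.28, -0.08, 0.0]]
[[0.96, -0.28, -0.05, 0.0], [0.96, -0.28, -0.02, 0.0]]
```

arm_command:
  rows:
    - [0.48, 0.5, -0.1, 0.23]
    - [0.56, 0.41, -0.11, 0.23]
    - [0.63, 0.3, -0.1, 0.23]
    - [0.67, 0.18, -0.11, 0.23]
    - [0.69, 0.06, -0.1, 0.23]
    - [0.69, -0.07, -0.11, 0.23]
    - [0.66, -0.19, -0.1, 0.23]
    - [0.62, -0.3, -0.11, 0.23]
    - [0.56, -0.41, -0.1, 0.23]
    - [0.75, -0.25, 0.1, 0.0]
    - [0.95, -0.28, -0.11, 0.0]
    - [0.96, -0.28, -0.08, 0.0]

```text
time: 8.02
eef_pos: [0.1644, 0.855, 0.4656]
ee_rot: [[0.51, 0.845, 0.162], [0.829, -0.533, 0.168], [0.228, 0.048, -0.972]]
contact_force: [-0.2, 0.1, 0.3]
grip_width: 0.0852
```

```bash
python3 st.py; cat > s1.py <<'E'
from pl import *
q=cur();rep(q)
o=[];
for i in range(4):
    q=push(q,rad(75,15,.05),1,o);rep(q,len(o))
pr(o)
E
python3 s1.py
```

```text
t 8.025 q [ 1.348  0.737  0.222 -0.132  1.977  1.841] p [0.1644 0.855  0.4656] r 0.871 
R [[0.51, 0.845, 0.162], [0.829, -0.533, 0.168], [0.228, 0.048, -0.972]] tilt 13.5 dir 46.0 yawx 58.4 yaw y -32.2 F [-0.2  0.1  0.3] w 0.0852
 q [ 1.348  0.737  0.222 -0.132  1.977  1.841] p [0.164 0.855 0.466] lean (np.float64(9.35), np.float64(9.72)) tilt [13.5 46.1] yx 58.4
1 q [ 1.343  0.752  0.22  -0.128  1.933  1.839] p [0.173 0.874 0.456] lean (np.float64(9.73), np.float64(11.43)) tilt [15.  49.6] yx 58.5
2 q [ 1.338  0.767  0.22  -0.124  1.887  1.837] p [0.182 0.892 0.447] lean (np.float64(10.13), np.float64(13.18)) tilt [16.6 52.5] yx 58.5
3 q [ 1.333  0.781  0.22  -0.12   1.841  1.835] p [0.19  0.91  0.438] lean (np.float64(10.53), np.float64(14.96)) tilt [18.3 54.9] yx 58.6
4 q [ 1.328  0.795  0.22  -0.116  1.794  1.833] p [0.198 0.928 0.43 ] lean (np.float64(10.94), np.float64(16.77)) tilt [20.  56.9] yx 58.6
[[0.96, -0.27, -0.05, 0.0], [0.96, -0.27, -0.02, 0.0], [0.96, -0.27, 0.01, 0.0], [0.96, -0.27, 0.04, 0.0]]
```

```bash
cat > s1.py <<'E'
from pl import *
q=cur();rep(q)
o=[];q=push(q,rad(75,15,.05),1,o)
q=move(q,inplane(70,.80,.45),0,2,o);rep(q,len(o))
q=move(q,[.4628,.3105,.16],8.7,14,o);rep(q,len(o))
pr(o)
print(fk(q)[1][:,1])
E
python3 s1.py
```

```text
q [ 1.348  0.737  0.222 -0.132  1.977  1.841] p [0.164 0.855 0.466] lean (np.float64(9.35), np.float64(9.72)) tilt [13.5 46.1] yx 58.4
  fast row 2 [0.12 0.45 0.75 0.04 0.4  0.04]
3 q [ 1.264  0.507  0.708 -0.101  1.684  1.796] p [0.209 0.775 0.45 ] lean (np.float64(9.73), np.float64(11.43)) tilt [15.  49.6] yx 58.5
17 q [0.393 0.215 1.883 0.163 0.817 0.96 ] p [0.463 0.31  0.16 ] lean (np.float64(9.73), np.float64(11.43)) tilt [15.  49.6] yx 52.0
[[0.96, -0.27, -0.05, 0.0], [-0.65, 0.82, -0.07, 0.0], [-0.64, 0.82, -0.08, 0.0], [-0.47, 0.64, 0.33, 0.01], [-0.46, 0.65, 0.33, 0.01], [-0.46, 0.65, 0.33, 0.01], [-0.46, 0.66, 0.33, 0.01], [-0.45, 0.66, 0.33, 0.01], [-0.44, 0.66, 0.33, 0.01], [-0.44, 0.67, 0.33, 0.01], [-0.43, 0.67, 0.33, 0.01], [-0.43, 0.67, 0.33, 0.01]]
[[-0.42, 0.67, 0.33, 0.01], [-0.42, 0.68, 0.33, 0.01], [-0.41, 0.68, 0.33, 0.01], [-0.41, 0.69, 0.33, 0.01], [-0.41, 0.69, 0.33, 0.01]]
[ 0.78587611 -0.61829691  0.01037603]
```

arm_command:
  rows:
    - [0.96, -0.27, -0.05, 0.0]
    - [-0.5, 0.7, -0.07, 0.0]
    - [-0.64, 0.82, -0.08, 0.0]
    - [-0.47, 0.64, 0.33, 0.01]
    - [-0.46, 0.65, 0.33, 0.01]
    - [-0.46, 0.65, 0.33, 0.01]
    - [-0.46, 0.66, 0.33, 0.01]
    - [-0.45, 0.66, 0.33, 0.01]
    - [-0.44, 0.66, 0.33, 0.01]
    - [-0.44, 0.67, 0.33, 0.01]
    - [-0.43, 0.67, 0.33, 0.01]
    - [-0.43, 0.67, 0.33, 0.01]

```text
time: 9.52
eef_pos: [0.3712, 0.484, 0.2661]
ee_rot: [[0.564, 0.808, 0.168], [0.784, -0.588, 0.199], [0.26, 0.019, -0.965]]
contact_force: [0.3, 0.2, -1.2]
grip_width: 0.0852
```

```bash
python3 st.py; cat > s1.py <<'E'
from pl import *
q=cur();rep(q)
o=[]
R=fk(q)[1]
q=move(q,[.4628,.3105,.16],(yx(R)-49.7),6,o);rep(q,len(o))
pr(o)
print(fk(q)[1][:,1])
E
python3 s1.py
```

```text
t 9.525 q [0.791 0.197 1.619 0.023 1.063 1.409] p [0.3712 0.484  0.2661] r 0.61 
R [[0.564, 0.808, 0.168], [0.784, -0.588, 0.199], [0.26, 0.019, -0.965]] tilt 15.1 dir 50.0 yawx 54.3 yaw y -36.0 F [ 0.3  0.2 -1.2] w 0.0852
 q [0.791 0.197 1.619 0.023 1.063 1.409] p [0.371 0.484 0.266] lean (np.float64(9.75), np.float64(11.55)) tilt [15.1 49.8] yx 54.3
6 q [0.392 0.214 1.883 0.165 0.816 1.013] p [0.463 0.31  0.16 ] lean (np.float64(9.75), np.float64(11.55)) tilt [15.1 49.8] yx 48.7
[[-0.37, 0.58, 0.28, 0.02], [-0.37, 0.59, 0.28, 0.02], [-0.35, 0.59, 0.28, 0.02], [-0.35, 0.6, 0.27, 0.02], [-0.34, 0.6, 0.28, 0.02], [-0.32, 0.61, 0.27, 0.02]]
[ 0.75167684 -0.65951185 -0.00510405]
```

arm_command:
  rows:
    - [-0.37, 0.58, 0.28, 0.02]
    - [-0.37, 0.59, 0.28, 0.02]
    - [-0.35, 0.59, 0.28, 0.02]
    - [-0.35, 0.6, 0.27, 0.02]
    - [-0.34, 0.6, 0.28, 0.01]
    - [-0.32, 0.61, 0.27, 0.01]

```text
time: 10.28
eef_pos: [0.463, 0.3107, 0.1604]
ee_rot: [[0.626, 0.762, 0.168], [0.735, -0.648, 0.199], [0.261, -0.001, -0.965]]
contact_force: [0.6, 0.6, 0.4]
grip_width: 0.0851
```

```bash
python3 st.py; python3 - <<'E'
from h import *
from workcell import arm
s=arm.observe(); c=arm.camera("wrist"); cv2.imwrite("pics/w1.png",c["frame"][:,:,::-1])
np.savez("w1.npz",eef=s["eef_pos"],rot=s["ee_rot"],**c)
W=cloud(c,eef=np.array(s["eef_pos"]),rot=np.array(s["ee_rot"]))
m=(np.hypot(W[...,0]-.467,W[...,1]-.316)<.09)&(W[...,2]>.030)&(W[...,2]<.075)
P=W[m];r=cv2.minAreaRect(P[:,:2].astype(np.float32)*1000);print(m.sum(),r,np.percentile(P[:,2],[5,50,95]))
E
```

```text
t 10.275 q [0.392 0.215 1.882 0.166 0.816 0.997] p [0.463  0.3107 0.1604] r 0.558 
R [[0.626, 0.762, 0.168], [0.735, -0.648, 0.199], [0.261, -0.001, -0.965]] tilt 15.1 dir 50.0 yawx 49.6 yaw y -40.4 F [0.6 0.6 0.4] w 0.0851
8274 ((464.3088073730469, 318.26275634765625), (119.83009338378906, 45.85091018676758), 50.145416259765625) [0.04537729 0.04692595 0.06101661]
```

View pics/w1.png

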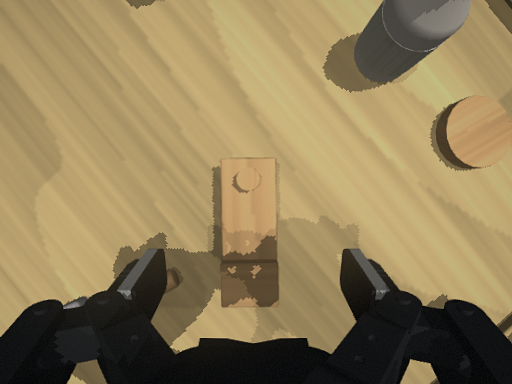

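```bash
cat > s1.py <<'E'
from pl import *
q=cur()
o=[];q=move(q,[.4603,.313,.0461],-.5,5,o);rep(q,len(o));pr(o)
E
python3 s1.py
```

```text
5 q [0.401 0.368 2.026 0.23  0.526 0.921] p [0.461 0.313 0.046] lean (np.float64(9.63), np.float64(11.3)) tilt [14.8 49.6] yx 49.5
[[-0.11, -0.02, 0.43, -0.0], [-0.11, -0.03, 0.43, -0.0], [-0.1, -0.02, 0.44, -0.0], [-0.11, -0.03, 0.43, -0.0], [-0.1, -0.02, 0.44, -0.0]]
```

arm_command:
  rows:
    - [-0.11, -0.02, 0.43, 0]
    - [-0.11, -0.03, 0.43, 0]
    - [-0.1, -0.02, 0.44, 0]
    - [-0.11, -0.03, 0.43, 0]
    - [-0.1, -0.02, 0.44, 0]
    - [0, 0, 0, 0]

```text
time: 11.08
eef_pos: [0.4585, 0.3174, 0.0478]
ee_rot: [[0.627, 0.762, 0.164], [0.736, -0.648, 0.198], [0.257, -0.003, -0.966]]
contact_force: [0.1, -0.6, -0.5]
grip_width: 0.0854
```

arm_command:
  rows:
    - [0, 0, 0, 0]
    - [0, 0, 0, 0]
    - [0, 0, 0, 0]
    - [0, 0, 0, 0]
  hand: 0
  grip_force: 50

```text
time: 11.58
eef_pos: [0.4612, 0.3182, 0.051]
ee_rot: [[0.625, 0.762, 0.172], [0.735, -0.648, 0.201], [0.264, 0.001, -0.964]]
contact_force: [1.1, -1.7, 5.8]
grip_width: 0.0448
```

```bash
python3 st.py
```

```text
t 11.575 q [0.408 0.362 2.021 0.232 0.529 0.926] p [0.4612 0.3182 0.051 ] r 0.56 
R [[0.625, 0.762, 0.172], [0.735, -0.648, 0.201], [0.264, 0.001, -0.964]] tilt 15.3 dir 49.0 yawx 49.6 yaw y -40.4 F [ 1.1 -1.7  5.8] w 0.0448
```

arm_command:
  rows:
    - [0.08, 0, -0.3, 0]
    - [0.13, 0, -0.48, 0]
    - [0.2, 0, -0.77, 0]
    - [0.2, 0, -0.77, 0]

```text
time: 12.08
eef_pos: [0.4588, 0.3167, 0.1701]
ee_rot: [[0.626, 0.762, 0.167], [0.735, -0.648, 0.199], [0.26, -0.002, -0.966]]
contact_force: [1.1, 0.6, -1.9]
grip_width: 0.0452
```

```bash
python3 st.py; cat > seg.py <<'E'
import sys
from h import *
from workcell import arm
s=arm.observe(); c=arm.camera("wrist"); n=sys.argv[1]; cv2.imwrite(f"pics/{n}.png",c["frame"][:,:,::-1])
c2=arm.camera("side"); cv2.imwrite(f"pics/{n}s.png",c2["frame"][:,:,::-1])
np.savez(f"{n}.npz",eef=s["eef_pos"],rot=s["ee_rot"],**c);np.savez(f"{n}s.npz",**c2)
E
python3 seg.py g1
```

```text
t 12.075 q [0.408 0.204 1.868 0.157 0.839 1.021] p [0.4588 0.3167 0.1701] r 0.557 
R [[0.626, 0.762, 0.167], [0.735, -0.648, 0.199], [0.26, -0.002, -0.966]] tilt 15.1 dir 50.0 yawx 49.6 yaw y -40.4 F [ 1.1  0.6 -1.9] w 0.0452
```

View pics/g1.png

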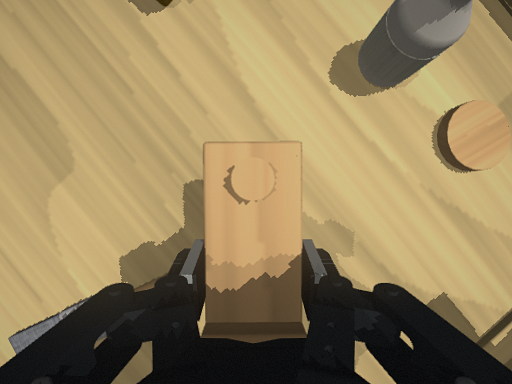

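View pics/g1s.png

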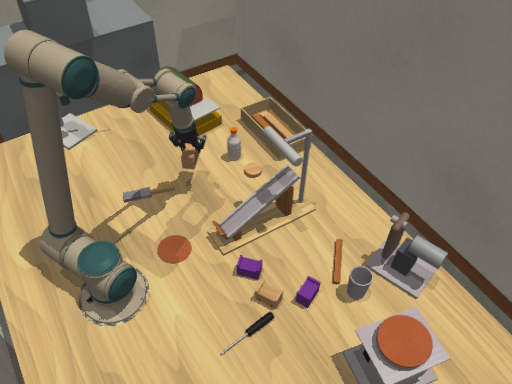

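```bash
cat > obj.py <<'E'
import sys
from h import *
def toolcloud(n):
    c=load(n); W=cloud(c,eef=np.zeros(3),rot=np.eye(3)); return c,W   # tool frame
if __name__=="__main__":
    c,W=toolcloud(sys.argv[1]); u0,u1,v0,v1=map(int,sys.argv[2:6])
    P=W[v0:v1,u0:u1].reshape(-1,3);P=P[~np.isnan(P[:,0])];q=P
    for i in range(8):
        o=q.mean(0);n=np.linalg.svd(q-o,full_matrices=False)[2][2];n*=-np.sign(n[2]);q=P[abs((P-o)@n)<.002]
    print("plane normal(tool)",n.round(4),"pitch about y deg",np.degrees(np.arctan2(n[0],-n[2])).round(2),"roll",np.degrees(np.arctan2(n[1],-n[2])).round(2),"o",o.round(4),len(q),len(P))
    # all pts on plane in wider window
    a=W[100:330,150:360].reshape(-1,3);a=a[~np.isnan(a[:,0])];a=a[abs((a-o)@n)<.002]
    print("on-plane x",np.percentile(a[:,0],[0.2,1,99,99.8]).round(4),"y",np.percentile(a[:,1],[.5,2,98,99.5]).round(4))
    ex=np.array([n[2],0,-n[0]]);ex*=np.sign(ex[0]);ex/=np.linalg.norm(ex);s=a@ex;print("along-axis",np.percentile(s,[.2,1,99,99.8]).round(4))
    print("TCP height above top plane along n",(-o@n).round(4))
E
python3 obj.py g1.npz 215 290 205 245
```

```text
plane normal(tool) [ 0.2623  0.0013 -0.965 ] pitch about y deg 15.21 roll 0.07 o [ 0.0213 -0.0008  0.0106] 2986 2988
on-plane x [-0.0232 -0.0224  0.0575  0.058 ] y [-0.0257 -0.0225  0.0216  0.0254]
along-axis [-0.0227 -0.0221  0.0609  0.0615]
TCP height above top plane along n 0.0047
```

```bash
cat > s2.py <<'E'
from pl import *
q=cur();rep(q)
o=[];q=move(q,[.44,.20,.36],-20,5,o);rep(q,len(o))
q=move(q,[.32,-.42,.50],-40,13,o);rep(q,len(o))
q=move(q,inplane(-75,.80,.50),0,8,o);rep(q,len(o))
q=move(q,inplane(-75,.84,.50),0,1,o);rep(q,len(o))
for i in range(8):
    q=push(q,rad(-75,15,.05),1,o);rep(q,len(o))
pr(o)
E
python3 s2.py
```

```text
q [0.408 0.201 1.863 0.158 0.836 1.02 ] p [0.462 0.318 0.174] lean (np.float64(10.28), np.float64(11.81)) tilt [15.7 49. ] yx 49.7
5 q [ 0.158 -0.035  1.651  0.18   1.319  0.482] p [0.44 0.2  0.36] lean (np.float64(10.28), np.float64(11.81)) tilt [15.7 49. ] yx 70.6
18 q [-1.209  0.209  1.043  0.266  2.007 -1.474] p [ 0.32 -0.42  0.5 ] lean (np.float64(10.28), np.float64(11.81)) tilt [15.7 49. ] yx 111.7
TOO BIG [-1.02 -0.34 -0.51  0.  ]
26 q [-1.408  0.732  0.22   0.303  2.3   -1.576] p [ 0.265 -0.721  0.472] lean (np.float64(11.49), np.float64(9.54)) tilt [14.9 39.7] yx 111.1
TOO BIG [-1.43  0.01 -0.71  0.  ]
27 q [-1.41   0.746  0.22   0.306  2.242 -1.579] p [ 0.272 -0.745  0.46 ] lean (np.float64(12.67), np.float64(7.17)) tilt [14.6 29.5] yx 110.5
28 q [-1.411  0.76   0.22   0.307  2.201 -1.583] p [ 0.277 -0.762  0.449] lean (np.float64(13.38), np.float64(5.7)) tilt [14.5 23.1] yx 110.1
29 q [-1.411  0.773  0.22   0.308  2.16  -1.585] p [ 0.283 -0.779  0.438] lean (np.float64(14.09), np.float64(4.17)) tilt [14.7 16.5] yx 109.6
30 q [-1.411  0.785  0.22   0.309  2.119 -1.588] p [ 
[... 1114 characters left out ...]
6, -0.43, -0.07], [-0.89, -0.11, -0.44, -0.07]]
[[-0.88, -0.16, -0.43, -0.07], [-0.87, -0.2, -0.44, -0.07], [-0.86, -0.25, -0.43, -0.07], [-0.84, -0.3, -0.44, -0.07], [-0.83, -0.35, -0.43, -0.07], [-0.81, -0.39, -0.44, -0.07], [-0.73, -0.38, -0.19, 0.0], [-0.73, -0.38, -0.19, 0.0], [-0.73, -0.38, -0.19, 0.0], [-0.73, -0.38, -0.19, 0.0], [-0.73, -0.38, -0.19, 0.0], [-0.73, -0.38, -0.19, 0.0]]
[[-0.73, -0.39, -0.19, 0.0], [-1.02, -0.34, -0.51, 0.0], [-1.43, 0.01, -0.71, 0.0], [-0.95, -0.02, -0.31, 0.0], [-0.96, -0.01, -0.28, 0.0], [-0.97, -0.01, -0.26, 0.0], [-0.97, -0.01, -0.23, 0.0], [-0.98, -0.01, -0.2, 0.0], [-0.99, -0.01, -0.17, 0.0], [-0.99, -0.01, -0.14, 0.0], [-0.99, -0.01, -0.1, 0.0]]
```

```bash
cat > s2.py <<'E'
from pl import *
q00=cur();rep(q00)
p0=np.array([.4588,.3167,.1701]);R0=np.array([[0.626, 0.762, 0.167], [0.735, -0.648, 0.199], [0.26, -0.002, -0.966]])
U,_,Vt=np.linalg.svd(R0);q00=ik(q00,p0,U@Vt,.6);rep(q00)
for az in(-92,-100):
    q=q00.copy();o=[];q=move(q,[.44,.20,.36],-20,5,o)
    q=move(q,[.32,-.42,.50],-30,13,o)
    q=move(q,inplane(az,.74,.48),0,8,o);rep(q,len(o))
    for i in range(9):
        q=push(q,rad(az,18,.05),1,o);rep(q,len(o))
pr(o)
E
python3 s2.py
```

```text
q [0.408 0.201 1.863 0.158 0.836 1.02 ] p [0.462 0.318 0.174] lean (np.float64(10.28), np.float64(11.81)) tilt [15.7 49. ] yx 49.7
 q [0.407 0.204 1.868 0.157 0.84  1.021] p [0.459 0.317 0.17 ] lean (np.float64(9.68), np.float64(11.54)) tilt [15.1 50. ] yx 49.6
26 q [-1.675  0.73   0.22   0.218  2.394 -1.688] p [ 0.044 -0.735  0.474] lean (np.float64(9.74), np.float64(11.2)) tilt [14.8 49. ] yx 100.0
27 q [-1.677  0.741  0.22   0.219  2.358 -1.69 ] p [ 0.043 -0.75   0.463] lean (np.float64(9.98), np.float64(9.74)) tilt [13.9 44.3] yx 99.7
28 q [-1.679  0.751  0.22   0.221  2.321 -1.693] p [ 0.042 -0.766  0.454] lean (np.float64(10.22), np.float64(8.22)) tilt [13.1 38.8] yx 99.4
29 q [-1.68   0.762  0.22   0.223  2.284 -1.695] p [ 0.041 -0.782  0.444] lean (np.float64(10.44), np.float64(6.66)) tilt [12.4 32.5] yx 99.1
30 q [-1.682  0.771  0.22   0.225  2.247 -1.697] p [ 0.04  -0.797  0.436] lean (np.float64(10.66), np.float64(5.05)) tilt [11.8 25.3] yx 98.8
31 q [-1.683  0.781  0.22   0.227  2.21  -1.699] p [ 0.04  -0.813  0.427] lean (np.float64(10.87), np.float64(3.4)) tilt [11.4 17
[... 2571 characters left out ...]
, -0.43, -0.05], [-0.9, -0.03, -0.43, -0.05]]
[[-0.89, -0.06, -0.43, -0.05], [-0.89, -0.09, -0.43, -0.05], [-0.89, -0.13, -0.42, -0.05], [-0.88, -0.17, -0.43, -0.05], [-0.88, -0.2, -0.42, -0.05], [-0.87, -0.23, -0.43, -0.05], [-0.62, -1.04, -0.27, 0.0], [-0.62, -1.04, -0.27, 0.0], [-0.62, -1.04, -0.27, 0.0], [-0.62, -1.05, -0.27, 0.0], [-0.62, -1.04, -0.27, 0.0], [-0.63, -1.05, -0.27, 0.0]]
[[-0.62, -1.04, -0.27, 0.0], [-0.63, -1.05, -0.27, 0.0], [-0.83, -0.23, -0.51, 0.0], [-0.84, -0.23, -0.48, 0.0], [-0.86, -0.23, -0.46, 0.0], [-0.87, -0.24, -0.44, 0.0], [-0.88, -0.24, -0.41, 0.0], [-0.89, -0.24, -0.38, 0.0], [-0.9, -0.24, -0.36, 0.0], [-0.91, -0.24, -0.33, 0.0], [-0.92, -0.25, -0.3, 0.0]]
```

arm_command:
  rows:
    - [-0.19, 0.24, -0.84, -0.09]
    - [-0.21, 0.23, -0.84, -0.09]
    - [-0.23, 0.22, -0.84, -0.09]
    - [-0.24, 0.2, -0.84, -0.09]
    - [-0.25, 0.18, -0.84, -0.09]
    - [-0.88, 0.18, -0.43, -0.05]
    - [-0.89, 0.15, -0.43, -0.05]
    - [-0.89, 0.11, -0.43, -0.05]
    - [-0.89, 0.08, -0.43, -0.05]
    - [-0.9, 0.04, -0.43, -0.05]
    - [-0.9, 0.01, -0.43, -0.05]
    - [-0.9, -0.03, -0.43, -0.05]

```text
time: 13.68
eef_pos: [0.3742, -0.1353, 0.4339]
ee_rot: [[0.058, 0.984, 0.167], [0.975, -0.092, 0.201], [0.213, 0.152, -0.965]]
contact_force: [0.4, -0.4, -2.0]
grip_width: 0.0449
```

```bash
python3 st.py; cat >> pl.py <<'E'
def curp():
    from workcell import arm
    s=arm.observe();U,_,Vt=np.linalg.svd(np.array(s["ee_rot"]));q=ik(np.array(s["qpos"]),np.array(s["eef_pos"]),U@Vt,.6);rep(q,"now");return q
E
cat > s2.py <<'E'
from pl import *
az=-84
q=curp();o=[]
q=move(q,[.32,-.42,.50],-15,6,o)
q=move(q,inplane(az,.74,.48),0,7,o);rep(q,len(o))
for i in range(9):
        q=push(q,rad(az,18,.05),1,o);rep(q,len(o))
pr(o)
E
python3 s2.py
```

```text
t 13.675 q [-0.755 -0.087  1.521  0.267  1.718 -0.641] p [ 0.3742 -0.1353  0.4339] r 0.398 
R [[0.058, 0.984, 0.167], [0.975, -0.092, 0.201], [0.213, 0.152, -0.965]] tilt 15.2 dir 50.0 yawx 86.6 yaw y -5.3 F [ 0.4 -0.4 -2. ] w 0.0449
now q [-0.756 -0.087  1.521  0.267  1.719 -0.641] p [ 0.374 -0.135  0.434] lean (np.float64(9.7), np.float64(11.65)) tilt [15.2 50.2] yx 86.6
13 q [-1.546  0.725  0.22   0.253  2.379 -1.585] p [ 0.146 -0.725  0.477] lean (np.float64(9.75), np.float64(11.51)) tilt [15.1 49.7] yx 102.8
14 q [-1.548  0.737  0.22   0.254  2.342 -1.588] p [ 0.147 -0.741  0.467] lean (np.float64(10.21), np.float64(10.08)) tilt [14.3 44.6] yx 102.5
15 q [-1.55   0.747  0.22   0.256  2.306 -1.591] p [ 0.149 -0.757  0.458] lean (np.float64(10.68), np.float64(8.6)) tilt [13.7 38.8] yx 102.2
16 q [-1.551  0.758  0.22   0.257  2.268 -1.593] p [ 0.151 -0.773  0.448] lean (np.float64(11.14), np.float64(7.06)) tilt [13.2 32.4] yx 101.8
17 q [-1.552  0.768  0.22   0.259  2.23  -1.595] p [ 0.153 -0.789  0.439] lean (np.float64(11.6), np.float64(5.48)) tilt [12.8 25.3] yx 101.5
18 q [-1.5
[... 631 characters left out ...]
402] lean (np.float64(13.83), np.float64(-3.06)) tilt [ 14.2 -12.5] yx 99.5
[[-0.89, -0.06, -0.43, -0.06], [-0.89, -0.1, -0.43, -0.06], [-0.88, -0.14, -0.44, -0.06], [-0.87, -0.18, -0.43, -0.06], [-0.86, -0.22, -0.44, -0.06], [-0.85, -0.27, -0.43, -0.06], [-0.75, -0.65, -0.21, 0.0], [-0.75, -0.65, -0.2, 0.0], [-0.75, -0.65, -0.21, 0.0], [-0.75, -0.65, -0.2, 0.0], [-0.75, -0.65, -0.21, 0.0], [-0.75, -0.65, -0.2, 0.0]]
[[-0.74, -0.65, -0.21, 0.0], [-0.88, -0.02, -0.47, 0.0], [-0.89, -0.01, -0.45, 0.0], [-0.91, -0.01, -0.42, 0.0], [-0.92, -0.01, -0.4, 0.0], [-0.93, -0.01, -0.37, 0.0], [-0.94, -0.01, -0.34, 0.0], [-0.95, -0.01, -0.32, 0.0], [-0.96, -0.01, -0.29, 0.0], [-0.97, -0.01, -0.26, 0.0]]
```

7 to 7.3 pushes needed.

arm_command:
  rows:
    - [-0.89, -0.06, -0.43, -0.06]
    - [-0.89, -0.1, -0.43, -0.06]
    - [-0.88, -0.14, -0.44, -0.06]
    - [-0.87, -0.18, -0.43, -0.06]
    - [-0.86, -0.22, -0.44, -0.06]
    - [-0.85, -0.27, -0.43, -0.06]
    - [-0.75, -0.65, -0.21, 0.0]
    - [-0.75, -0.65, -0.2, 0.0]
    - [-0.75, -0.65, -0.21, 0.0]
    - [-0.75, -0.65, -0.2, 0.0]
    - [-0.75, -0.65, -0.21, 0.0]
    - [-0.75, -0.65, -0.2, 0.0]

```text
time: 15.18
eef_pos: [0.1709, -0.6849, 0.4822]
ee_rot: [[-0.218, 0.961, 0.169], [0.962, 0.183, 0.202], [0.163, 0.206, -0.965]]
contact_force: [-0.0, -0.7, -1.9]
grip_width: 0.0454
```

arm_command:
  rows:
    - [-0.74, -0.65, -0.21, 0.0]
    - [-0.88, -0.02, -0.47, 0.0]
    - [-0.89, -0.01, -0.45, 0.0]
    - [-0.91, -0.01, -0.42, 0.0]
    - [-0.92, -0.01, -0.4, 0.0]
    - [-0.93, -0.01, -0.37, 0.0]
    - [-0.94, -0.01, -0.34, 0.0]

```text
time: 16.05
eef_pos: [0.1582, -0.8195, 0.4287]
ee_rot: [[-0.187, 0.958, 0.219], [0.982, 0.185, 0.029], [-0.012, 0.221, -0.975]]
contact_force: [0.2, 0.5, -1.8]
grip_width: 0.0451
```

```bash
python3 st.py; cat > s2.py <<'E'
from pl import *
az=-84
q=curp();o=[]
for i in range(3):
        q=push(q,rad(az,18,.05),1,o);rep(q,len(o))
pr(o)
E
python3 s2.py
```

```text
t 16.05 q [-1.554  0.781  0.22   0.266  2.149 -1.598] p [ 0.1582 -0.8195  0.4287] r 0.835 
R [[-0.187, 0.958, 0.219], [0.982, 0.185, 0.029], [-0.012, 0.221, -0.975]] tilt 12.8 dir 8.0 yawx 100.8 yaw y 10.9 F [ 0.2  0.5 -1.8] w 0.0451
now q [-1.554  0.781  0.22   0.266  2.15  -1.598] p [ 0.158 -0.819  0.429] lean (np.float64(12.67), np.float64(1.69)) tilt [12.8  7.6] yx 100.8
1 q [-1.555  0.791  0.22   0.268  2.111 -1.6  ] p [ 0.16  -0.835  0.421] lean (np.float64(13.12), np.float64(-0.01)) tilt [13.1 -0.1] yx 100.4
2 q [-1.555  0.8    0.22   0.27   2.071 -1.602] p [ 0.162 -0.851  0.414] lean (np.float64(13.56), np.float64(-1.75)) tilt [13.7 -7.4] yx 100.0
3 q [-1.556  0.809  0.22   0.272  2.031 -1.604] p [ 0.164 -0.867  0.408] lean (np.float64(13.99), np.float64(-3.53)) tilt [ 14.4 -14.2] yx 99.6
[[-0.95, -0.01, -0.31, 0.0], [-0.96, -0.01, -0.28, 0.0], [-0.97, -0.01, -0.25, 0.0]]
```

```bash
cat > lane.py <<'E'
from h import *
for nm in("top0.npz","side0.npz"):
    c=load(nm);W=cloud(c);P=W.reshape(-1,3);P=P[~np.isnan(P[:,0])]
    P=P[(P[:,0]>.40)&(P[:,0]<.72)&(abs(P[:,1])<.07)]
    n=np.array([-.4695,0,.883]);z=(P-[.427,0,.045])@n
    q=P[(abs(z)<.004)&(abs(P[:,1]-.005)<.022)&(P[:,0]>.44)&(P[:,0]<.70)]
    for i in range(5):
        o=q.mean(0);nn=np.linalg.svd(q-o,full_matrices=False)[2][2];nn*=np.sign(nn[2]);q=q[abs((q-o)@nn)<.003]
    print(nm,"n",nn.round(4),"slope",np.degrees(np.arccos(nn[2])).round(2),"o",o.round(4),"x at z=.045 y=0:",(o[0]-(-(nn[2]*(.045-o[2])+nn[1]*(0-o[1])))/nn[0]*-1*-1).round(4) if 0 else (o[0]-(nn[2]*(.045-o[2])+nn[1]*(-o[1]))/nn[0]).round(4))
    d=(P-o)@nn
    for x0 in np.arange(.44,.70,.04):
        m=(P[:,0]>x0)&(P[:,0]<x0+.04)&(d>-.004)&(d<.014); g=m&(d>.006)
        y=P[m,1]; print("  x",round(x0,2),"all y",y.min().round(4),y.max().round(4),"mid",((y.min()+y.max())/2).round(4),"guideL",np.round(np.percentile(P[g&(P[:,1]>.005),1],[5,50,95]),4) if (g&(P[:,1]>.005)).any() else None,"guideR",np.round(np.percentile(P[g&(P[:,1]<.005),1],[5,50,95]),4) if (g&(P[:,1]<.005)).any() else None)
E
python3 lane.py
```

```text
top0.npz n [-0.4695  0.0117  0.8829] slope 28.01 o [0.5654 0.0059 0.1187] x at z=.045 y=0: 0.4267
  x 0.44 all y -0.0285 0.0414 mid 0.0065 guideL [0.0333 0.0384 0.0396] guideR [-0.0281 -0.0234 -0.0046]
  x 0.48 all y -0.0278 0.0412 mid 0.0067 guideL [0.0335 0.0376 0.0411] guideR [-0.0276 -0.0237 -0.0036]
  x 0.52 all y -0.0287 0.0417 mid 0.0065 guideL [0.0201 0.0358 0.0395] guideR [-0.0284 -0.0247 -0.0022]
  x 0.56 all y -0.0289 0.0412 mid 0.0061 guideL [0.0092 0.0361 0.0406] guideR [-0.0287 -0.0248 -0.0216]
  x 0.6 all y -0.0292 0.04 mid 0.0054 guideL [0.0094 0.036  0.0397] guideR [-0.0289 -0.0245 -0.008 ]
  x 0.64 all y -0.0284 0.0407 mid 0.0061 guideL [0.0127 0.0361 0.0406] guideR [-0.0276 -0.0238  0.0016]
  x 0.68 all y -0.0234 0.0388 mid 0.0077 guideL [0.0357 0.0372 0.0387] guideR [-0.0234 -0.0234 -0.0234]
side0.npz n [-0.4692  0.0112  0.883 ] slope 27.99 o [0.5715 0.0055 0.1225] x at z=.045 y=0: 0.4255
  x 0.44 all y -0.0335 0.0441 mid 0.0053 guideL [0.0069 0.0319 0.0396] guideR [-0.0333 -0.0259 -0.0222]
  x 0.48 all y -0.0357 0.0406 mid 0.0024 guideL [0.0258 0.0328 0.039 ] guideR [-0.0353 -0.0274 -0.0234]
  x 0.52 all y -0.0332 0.0406 mid 0.0037 guideL [0.0133 0.0319 0.0392] guideR [-0.0328 -0.0279 -0.0204]
  x 0.56 all y -0.0346 0.0428 mid 0.0041 guideL [0.0265 0.0329 0.039 ] guideR [-0.0317 -0.0279 -0.009 ]
  x 0.6 all y -0.0351 0.0417 mid 0.0033 guideL [0.0188 0.0334 0.0389] guideR [-0.0326 -0.0281 -0.0133]
  x 0.64 all y -0.035 0.0441 mid 0.0045 guideL [0.0177 0.0328 0.0385] guideR [-0.0344 -0.0267 -0.0175]
  x 0.68 all y -0.0354 0.0395 mid 0.0021 guideL [0.0201 0.0333 0.0387] guideR [-0.0338 -0.0278  0.0019]
```

arm_command:
  rows:
    - [-0.95, -0.01, -0.31, 0.0]

```text
time: 16.18
eef_pos: [0.16, -0.8355, 0.4213]
ee_rot: [[-0.18, 0.957, 0.227], [0.983, 0.185, -0.0], [-0.042, 0.223, -0.974]]
contact_force: [0.2, -0.4, -1.5]
grip_width: 0.0452
```

```bash
cat > s3.py <<'E'
from pl import *
q=curp();o=[]
q=move(q,[.34,-.42,.42],-30,10,o);rep(q,len(o))
q=move(q,[.49,.005,.33],-50,10,o);rep(q,len(o))
pr(o)
E
python3 s3.py
```

```text
now q [-1.555  0.791  0.22   0.268  2.111 -1.6  ] p [ 0.16  -0.835  0.421] lean (np.float64(13.12), np.float64(-0.03)) tilt [13.1 -0.1] yx 100.4
10 q [-1.152  0.104  1.354  0.209  1.589 -1.874] p [ 0.34 -0.42  0.42] lean (np.float64(13.12), np.float64(-0.03)) tilt [13.1 -0.1] yx 131.4
20 q [-0.156 -0.008  1.688  0.037  1.235 -1.764] p [0.49  0.005 0.33 ] lean (np.float64(13.12), np.float64(-0.03)) tilt [13.1 -0.1] yx -178.3
[[0.75, 0.5, 0.08, -0.07], [0.72, 0.54, 0.08, -0.07], [0.69, 0.58, 0.08, -0.07], [0.66, 0.61, 0.09, -0.07], [0.63, 0.65, 0.08, -0.07], [0.59, 0.68, 0.09, -0.07], [0.55, 0.71, 0.08, -0.07], [0.51, 0.75, 0.09, -0.07], [0.47, 0.77, 0.08, -0.07], [0.43, 0.79, 0.09, -0.07], [0.46, 0.76, 0.24, -0.11], [0.39, 0.79, 0.24, -0.11]]
[[0.33, 0.83, 0.24, -0.11], [0.25, 0.85, 0.24, -0.11], [0.18, 0.87, 0.24, -0.11], [0.1, 0.88, 0.25, -0.11], [0.03, 0.89, 0.24, -0.11], [-0.05, 0.88, 0.25, -0.11], [-0.13, 0.88, 0.24, -0.11], [-0.2, 0.86, 0.25, -0.11]]
```

arm_command:
  rows:
    - [0.75, 0.5, 0.08, -0.07]
    - [0.72, 0.54, 0.08, -0.07]
    - [0.69, 0.58, 0.08, -0.07]
    - [0.66, 0.61, 0.09, -0.07]
    - [0.63, 0.65, 0.08, -0.07]
    - [0.59, 0.68, 0.09, -0.07]
    - [0.55, 0.71, 0.08, -0.07]
    - [0.51, 0.75, 0.09, -0.07]
    - [0.47, 0.77, 0.08, -0.07]
    - [0.43, 0.79, 0.09, -0.07]
    - [0.46, 0.76, 0.24, -0.11]
    - [0.39, 0.79, 0.24, -0.11]

```text
time: 17.68
eef_pos: [0.3699, -0.3333, 0.4048]
ee_rot: [[-0.769, 0.596, 0.23], [0.613, 0.79, 0.0], [-0.182, 0.141, -0.973]]
contact_force: [0.8, 0.2, -1.8]
grip_width: 0.0447
```

arm_command:
  rows:
    - [0.33, 0.83, 0.24, -0.11]
    - [0.25, 0.85, 0.24, -0.11]
    - [0.18, 0.87, 0.24, -0.11]
    - [0.1, 0.88, 0.25, -0.11]
    - [0.03, 0.89, 0.24, -0.1]
    - [-0.05, 0.88, 0.25, -0.1]
    - [-0.13, 0.88, 0.24, -0.1]
    - [-0.2, 0.86, 0.25, -0.1]
    - [0, 0, 0, 0]

```text
time: 18.8
eef_pos: [0.4914, 0.008, 0.334]
ee_rot: [[-0.973, -0.003, 0.23], [-0.001, 1.0, 0.008], [-0.23, 0.007, -0.973]]
contact_force: [-0.1, -0.8, -0.9]
grip_width: 0.0449
```

```bash
python3 st.py; python3 seg.py g2; cat > s3.py <<'E'
from pl import *
q=curp();o=[];R=fk(q)[1];print("tool y",R[:,1].round(4))
q=move(q,[.555,.0055,.235],(yx(R)-180+180)%360-180,5,o);rep(q,len(o));print(fk(q)[1].round(3).tolist())
pr(o)
E
python3 s3.py; python3 obj.py g2.npz 215 290 205 245
```

```text
t 18.8 q [-0.156 -0.009  1.679  0.046  1.243 -1.738] p [0.4914 0.008  0.334 ] r 0.491 
R [[-0.973, -0.003, 0.23], [-0.001, 1.0, 0.008], [-0.23, 0.007, -0.973]] tilt 13.3 dir 2.0 yawx -179.9 yaw y 90.2 F [-0.1 -0.8 -0.9] w 0.0449
now q [-0.161 -0.009  1.679  0.044  1.243 -1.738] p [0.491 0.005 0.334] lean (np.float64(13.27), np.float64(0.28)) tilt [13.3  1.2] yx 179.8
tool y [0.002  1.     0.0054]
5 q [-0.138  0.149  1.753  0.043  1.011 -1.725] p [0.555 0.005 0.235] lean (np.float64(13.27), np.float64(0.28)) tilt [13.3  1.2] yx 179.8
[[-0.973, 0.002, 0.23], [0.003, 1.0, 0.005], [-0.23, 0.005, -0.973]]
[[-0.16, 0.0, 0.44, -0.0], [-0.16, 0.0, 0.45, -0.0], [-0.16, 0.0, 0.44, -0.0], [-0.15, 0.0, 0.45, -0.0], [-0.16, 0.0, 0.44, -0.0]]
plane normal(tool) [ 2.609e-01 -3.000e-04 -9.654e-01] pitch about y deg 15.13 roll -0.02 o [ 0.0221 -0.0006  0.0106] 2983 2990
on-plane x [-0.0224 -0.0216  0.0583  0.0588] y [-0.0255 -0.0223  0.0218  0.0248]
along-axis [-0.0219 -0.0213  0.0617  0.0623]
TCP height above top plane along n 0.0045
```

View pics/g2.png

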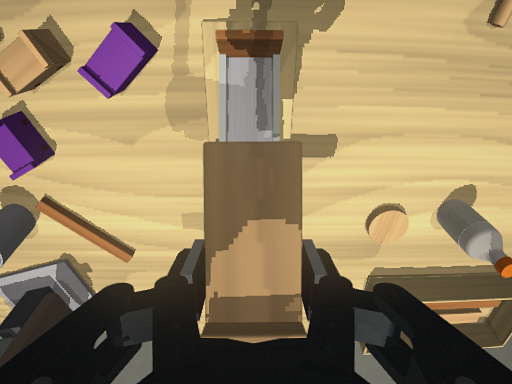

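```bash
cat > lw.py <<'E'
import sys
from h import *
c=load(sys.argv[1]); r0,r1=int(sys.argv[2]),int(sys.argv[3])
eef=c.pop("eef");rot=c.pop("rot");T=cloud(c,eef=np.zeros(3),rot=np.eye(3));W=T@rot.T+eef
n=np.array([-.4695,0,.883])
d=(W-[.4262,0,.045])@n
for v in range(r0,r1,12):
    m=(W[v,:,0]>.40)&(abs(W[v,:,1])<.06)&(d[v]>-.006)&(d[v]<.016)
    y=T[v,m,1];yw=W[v,m,1]; core=m&(abs(W[v,:,1]-.005)<.02)
    g=m&(d[v]>.006)
    print(v,"s",np.nanmedian((W[v,core,0]-.4262)/.883).round(3) if core.any() else None,"bed d med",np.nanmedian(d[v,core]).round(4),"tooly",y.min().round(4),y.max().round(4),"mid",((y.min()+y.max())/2).round(4),"worldy mid",((yw.min()+yw.max())/2).round(4),"width",(y.max()-y.min()).round(4))
# stop
m=(W[20:60,200:300,0]>.38)&(W[20:60,200:300,2]>.07);P=W[20:60,200:300][m];print("stop x",np.percentile(P[:,0],[1,50,99]).round(4),"y",np.percentile(P[:,1],[1,99]).round(4),"z",np.percentile(P[:,2],[1,50,99]).round(4))
E
python3 lw.py g2.npz 60 138
```

```text
60 s -0.0 bed d med 0.0019 tooly -0.0394 0.03 mid -0.0047 worldy mid 0.0052 width 0.0693
72 s 0.014 bed d med 0.0017 tooly -0.0392 0.0301 mid -0.0046 worldy mid 0.0053 width 0.0693
84 s 0.029 bed d med 0.0018 tooly -0.0393 0.0299 mid -0.0047 worldy mid 0.0052 width 0.0692
96 s 0.043 bed d med 0.0017 tooly -0.0391 0.03 mid -0.0046 worldy mid 0.0053 width 0.069
108 s 0.057 bed d med 0.0021 tooly -0.0392 0.0298 mid -0.0047 worldy mid 0.0051 width 0.069
120 s 0.071 bed d med 0.0018 tooly -0.0391 0.0299 mid -0.0046 worldy mid 0.0053 width 0.069
132 s 0.085 bed d med 0.002 tooly -0.0391 0.0298 mid -0.0046 worldy mid 0.0052 width 0.0689
stop x [0.3937 0.4013 0.4097] y [-0.0287  0.0396] z [0.0704 0.0825 0.0867]
```

```bash
cat > bedt.py <<'E'
import sys
from h import *
c=load(sys.argv[1]); r0,r1,u0,u1=map(int,sys.argv[2:6])
c.pop("eef");c.pop("rot");T=cloud(c,eef=np.zeros(3),rot=np.eye(3))
P=T[r0:r1,u0:u1].reshape(-1,3);P=P[~np.isnan(P[:,0])];q=P
for i in range(8):
    o=q.mean(0);n=np.linalg.svd(q-o,full_matrices=False)[2][2];n*=-np.sign(n[2]);q=P[abs((P-o)@n)<.002]
print("bed n tool",n.round(4),"pitch",np.degrees(np.arctan2(n[0],-n[2])).round(2),"roll",np.degrees(np.arctan2(n[1],-n[2])).round(2),len(q),len(P))
h=-(o@n); print("TCP above bed along n",h.round(4))
dn=np.array([-n[2],0,n[0]]);dn/=np.linalg.norm(dn);  # downhill (tool +x)
A=T[20:140,235:268].reshape(-1,3);d=(A-o)@n;s=A@dn
on=abs(d)<.003;print("downhill extent of bed pts from TCP",np.nanmax(s[on]).round(4)); hi=(d>.02)&(d<.06);print("stop: nearest",np.nanpercentile(s[hi],[1,50,99]).round(4),np.nanpercentile(d[hi],[1,50,99]).round(4))
print("engine: bottom gap", (h-.0506).round(4))
E
python3 bedt.py g2.npz 62 138 235 268
```

```text
bed n tool [ 0.2545  0.0091 -0.967 ] pitch 14.74 roll 0.54 2480 2499
TCP above bed along n 0.2227
downhill extent of bed pts from TCP 0.1969
stop: nearest [0.1951 0.1963 0.2051] [0.0205 0.0423 0.0475]
engine: bottom gap 0.1721
```

arm_command:
  rows:
    - [-0.13, -0.02, 0.5, 0]
    - [-0.13, -0.02, 0.5, 0]
    - [-0.13, -0.02, 0.5, 0]
    - [-0.13, -0.02, 0.5, 0]
    - [-0.13, -0.01, 0.5, 0]
    - [0, 0, 0, 0]

```text
time: 19.65
eef_pos: [0.5509, -0.0013, 0.2173]
ee_rot: [[-0.974, 0.006, 0.224], [0.008, 1.0, 0.005], [-0.224, 0.006, -0.974]]
contact_force: [-1.1, -0.2, -2.1]
grip_width: 0.0446
```

```bash
python3 st.py; python3 seg.py g3; python3 lw.py g3.npz 4 130;python3 obj.py g3.npz 215 290 205 245
```

```text
t 19.65 q [-0.153  0.159  1.786  0.047  0.973 -1.739] p [ 0.5509 -0.0013  0.2173] r 0.551 
R [[-0.974, 0.006, 0.224], [0.008, 1.0, 0.005], [-0.224, 0.006, -0.974]] tilt 13.0 dir 1.0 yawx 179.5 yaw y 89.6 F [-1.1 -0.2 -2.1] w 0.0446
4 s 0.009 bed d med 0.0018 tooly -0.0299 0.0399 mid 0.005 worldy mid 0.0054 width 0.0697
16 s 0.018 bed d med 0.0017 tooly -0.029 0.0397 mid 0.0053 worldy mid 0.0057 width 0.0687
28 s 0.028 bed d med 0.0016 tooly -0.029 0.0398 mid 0.0054 worldy mid 0.0057 width 0.0688
40 s 0.037 bed d med 0.0018 tooly -0.0296 0.0397 mid 0.0051 worldy mid 0.0053 width 0.0693
52 s 0.046 bed d med 0.0017 tooly -0.0297 0.0397 mid 0.005 worldy mid 0.0051 width 0.0693
64 s 0.055 bed d med 0.0018 tooly -0.0296 0.0403 mid 0.0054 worldy mid 0.0055 width 0.0699
76 s 0.065 bed d med 0.0017 tooly -0.0297 0.0401 mid 0.0052 worldy mid 0.0052 width 0.0698
88 s 0.074 bed d med 0.0017 tooly -0.0295 0.04 mid 0.0052 worldy mid 0.0051 width 0.0695
100 s 0.083 bed d med 0.0017 tooly -0.0294 0.0404 mid 0.0055 worldy mid 0.0054 width 0.0699
112 s 0.092 bed d med 0.0019 tooly -0.0287 0.04 mid 0.0057 worldy mid 0.0055 width 0.0687
124 s 0.101 bed d med 0.0016 tooly -0.0289 0.0402 mid 0.0056 worldy mid 0.0054 width 0.069
stop x [0.4479 0.4665 0.4719] y [-0.0295  0.0334] z [0.07   0.0725 0.0823]
plane normal(tool) [ 2.601e-01  5.000e-04 -9.656e-01] pitch about y deg 15.08 roll 0.03 o [ 0.0221 -0.0006  0.0106] 2985 2991
on-plane x [-0.0224 -0.0216  0.0583  0.0588] y [-0.0251 -0.0223  0.0218  0.0253]
along-axis [-0.0219 -0.0213  0.0616  0.0623]
TCP height above top plane along n 0.0045
```

View pics/g3.png

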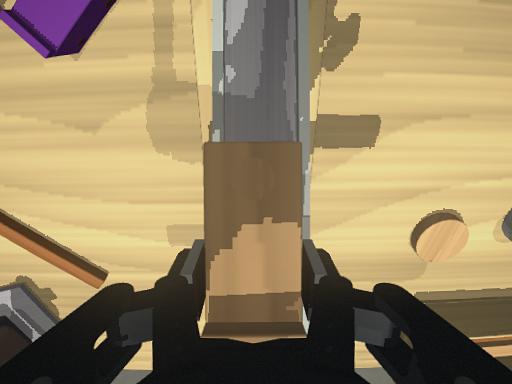

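View pics/g3s.png

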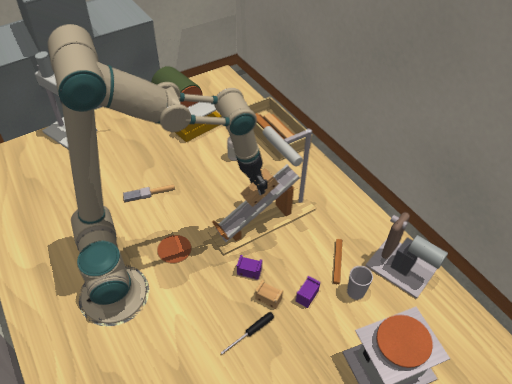

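arm_command:
  rows:
    - [0, 0.05, 0, 0]
    - [0, 0.04, 0, 0]
    - [0, 0, 0, 0]

```text
time: 20.12
eef_pos: [0.5515, 0.0047, 0.2185]
ee_rot: [[-0.974, 0.004, 0.227], [0.005, 1.0, 0.005], [-0.227, 0.006, -0.974]]
contact_force: [0.8, -0.4, -2.0]
grip_width: 0.0449
```

```bash
for i in 1 2 3; do python3 st.py|grep -o "p \[.*\] r"; done; python3 seg.py g4; python3 lw.py g4.npz 40 110; python3 st.py; python3 bedt.py g4.npz 10 130 235 268
```

```text
p [0.5515 0.0047 0.2185] r
p [0.5515 0.0047 0.2185] r
p [0.5515 0.0047 0.2185] r
40 s 0.038 bed d med 0.0016 tooly -0.0347 0.0346 mid -0.0 worldy mid 0.0059 width 0.0693
52 s 0.048 bed d med 0.0017 tooly -0.0355 0.0345 mid -0.0005 worldy mid 0.0054 width 0.07
64 s 0.057 bed d med 0.0017 tooly -0.0355 0.0344 mid -0.0005 worldy mid 0.0053 width 0.0699
76 s 0.066 bed d med 0.0017 tooly -0.0353 0.0344 mid -0.0005 worldy mid 0.0053 width 0.0696
88 s 0.075 bed d med 0.0015 tooly -0.0353 0.0347 mid -0.0003 worldy mid 0.0054 width 0.0699
100 s 0.084 bed d med 0.0017 tooly -0.0353 0.0337 mid -0.0008 worldy mid 0.0049 width 0.0691
stop x [0.4482 0.4664 0.4729] y [-0.0295  0.0392] z [0.07   0.0734 0.083 ]
t 20.225 q [-0.141  0.158  1.786  0.045  0.972 -1.728] p [0.5515 0.0046 0.2182] r 0.552 
R [[-0.974, 0.004, 0.227], [0.005, 1.0, 0.005], [-0.227, 0.006, -0.974]] tilt 13.1 dir 1.0 yawx 179.7 yaw y 89.8 F [ 0.4  0.1 -1.8] w 0.0449
bed n tool [ 0.2574  0.0048 -0.9663] pitch 14.92 roll 0.28 3934 3943
TCP above bed along n 0.0926
downhill extent of bed pts from TCP 0.1696
stop: nearest nan nan
engine: bottom gap 0.042
  return np.nanmean(a, axis, out=out, keepdims=keepdims)
```

arm_command:
  rows:
    - [-0.06, 0, 0.23, 0]
    - [-0.06, 0, 0.23, 0]
    - [-0.06, 0, 0.23, 0]
    - [0, 0, 0, 0]

```text
time: 20.72
eef_pos: [0.5677, 0.0046, 0.1846]
ee_rot: [[-0.975, 0.004, 0.223], [0.006, 1.0, 0.006], [-0.223, 0.007, -0.975]]
contact_force: [0.8, 0.3, -1.4]
grip_width: 0.0451
```

```bash
python3 seg.py g5; python3 lw.py g5.npz 10 110; python3 st.py; python3 bedt.py g5.npz 10 130 235 268 2>/dev/null;python3 obj.py g5.npz 215 290 205 245
```

```text
10 s 0.035 bed d med 0.0017 tooly -0.0356 0.0343 mid -0.0007 worldy mid 0.0052 width 0.0699
22 s 0.043 bed d med 0.0017 tooly -0.0354 0.0342 mid -0.0006 worldy mid 0.0053 width 0.0696
34 s 0.051 bed d med 0.0016 tooly -0.0349 0.0341 mid -0.0004 worldy mid 0.0053 width 0.069
46 s 0.059 bed d med 0.0017 tooly -0.0349 0.034 mid -0.0004 worldy mid 0.0053 width 0.0688
58 s 0.066 bed d med 0.0015 tooly -0.0348 0.034 mid -0.0004 worldy mid 0.0053 width 0.0688
70 s 0.074 bed d med 0.0018 tooly -0.0352 0.0345 mid -0.0003 worldy mid 0.0053 width 0.0697
82 s 0.082 bed d med 0.0016 tooly -0.0352 0.0345 mid -0.0004 worldy mid 0.0052 width 0.0697
94 s 0.089 bed d med 0.0018 tooly -0.0351 0.0344 mid -0.0003 worldy mid 0.0052 width 0.0695
106 s 0.097 bed d med 0.0018 tooly -0.0351 0.0344 mid -0.0003 worldy mid 0.0051 width 0.0694
stop x [0.4642 0.477  0.4854] y [-0.026   0.0331] z [0.0701 0.0751 0.0885]
t 20.825 q [-0.136  0.212  1.804  0.046  0.902 -1.726] p [0.5681 0.0046 0.1859] r 0.568 
R [[-0.974, 0.004, 0.225], [0.006, 1.0, 0.005], [-0.225, 0.006, -0.974]] tilt 13.0 dir 1.0 yawx 179.7 yaw y 89.7 F [-0.4 -0.5 -0.9] w 0.0451
bed n tool [ 0.2604  0.007  -0.9655] pitch 15.09 roll 0.41 3933 3944
TCP above bed along n 0.0551
downhill extent of bed pts from TCP 0.1484
stop: nearest nan nan
engine: bottom gap 0.0045
plane normal(tool) [ 2.659e-01 -1.000e-04 -9.640e-01] pitch about y deg 15.42 roll -0.01 o [ 0.0221 -0.0006  0.0106] 2995 2995
on-plane x [-0.0223 -0.0216  0.0583  0.0588] y [-0.0254 -0.0223  0.0218  0.0252]
along-axis [-0.0218 -0.0213  0.0617  0.0624]
TCP height above top plane along n 0.0044
```

arm_command:
  rows:
    - [-0.014, 0, 0.05, 0]
    - [-0.014, 0, 0.05, 0]
    - [0, 0, 0, 0]

```text
time: 21.2
eef_pos: [0.5705, 0.0046, 0.1817]
ee_rot: [[-0.974, 0.004, 0.226], [0.006, 1.0, 0.005], [-0.226, 0.006, -0.974]]
contact_force: [0.7, 0.1, -1.9]
grip_width: 0.0443
```

```bash
python3 st.py; python3 seg.py g6;  python3 bedt.py g6.npz 10 130 235 268 2>/dev/null;python3 obj.py g6.npz 215 290 205 245
```

```text
t 21.2 q [-0.135  0.219  1.806  0.046  0.892 -1.726] p [0.5705 0.0046 0.1817] r 0.571 
R [[-0.974, 0.004, 0.226], [0.006, 1.0, 0.005], [-0.226, 0.006, -0.974]] tilt 13.1 dir 1.0 yawx 179.7 yaw y 89.7 F [ 0.7  0.1 -1.9] w 0.0443
bed n tool [ 0.2581  0.0044 -0.9661] pitch 14.96 roll 0.26 3937 3944
TCP above bed along n 0.0512
downhill extent of bed pts from TCP 0.1462
stop: nearest nan nan
engine: bottom gap 0.0006
plane normal(tool) [ 0.2635  0.0021 -0.9646] pitch about y deg 15.28 roll 0.13 o [ 0.0221 -0.0006  0.0106] 2975 2980
on-plane x [-0.0223 -0.0216  0.0583  0.0588] y [-0.0251 -0.0223  0.0218  0.0251]
along-axis [-0.0218 -0.0213  0.0617  0.0623]
TCP height above top plane along n 0.0044
```

arm_command:
  rows:
    - [-0.006, 0, 0.023, 0]
    - [0, 0, 0, 0]
    - [0, 0, 0, 0]

```text
time: 21.68
eef_pos: [0.5712, 0.0046, 0.1812]
ee_rot: [[-0.974, 0.004, 0.227], [0.006, 1.0, 0.005], [-0.227, 0.006, -0.974]]
contact_force: [-1.7, -0.5, 4.1]
grip_width: 0.0445
```

arm_command:
  rows:
    - [0, 0, 0, 0]
    - [0, 0, 0, 0]
    - [0, 0, 0, 0]
    - [0, 0, 0, 0]
    - [0, 0, 0, 0]
    - [0, 0, 0, 0]
  hand: 1

```text
time: 22.42
eef_pos: [0.5711, 0.0046, 0.1807]
ee_rot: [[-0.974, 0.004, 0.226], [0.006, 1.0, 0.005], [-0.226, 0.006, -0.974]]
contact_force: [0.3, 0.1, 0.1]
grip_width: 0.0855
```

```bash
python3 st.py; python3 seg.py g7
```

```text
t 22.425 q [-0.135  0.221  1.806  0.046  0.889 -1.726] p [0.5711 0.0046 0.1807] r 0.571 
R [[-0.974, 0.004, 0.226], [0.006, 1.0, 0.005], [-0.226, 0.006, -0.974]] tilt 13.1 dir 1.0 yawx 179.7 yaw y 89.7 F [0.3 0.1 0.1] w 0.0855
```

View pics/g7.png

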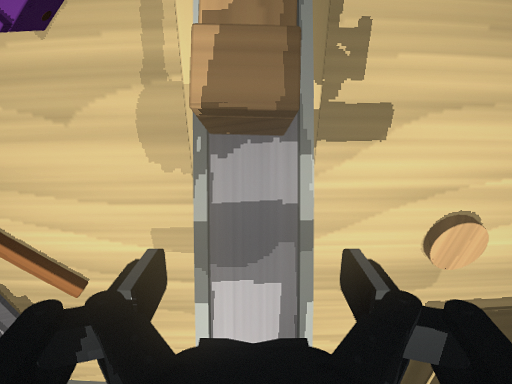

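View pics/g7s.png

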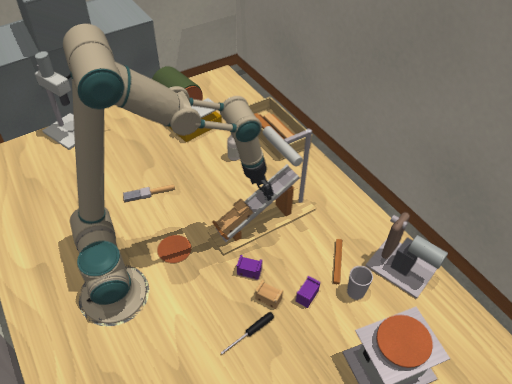

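```bash
cat > s4.py <<'E'
from pl import *
import sys
az=float(sys.argv[1]);N=int(sys.argv[2])
q=curp();o=[];R=fk(q)[1]
q=move(q,fk(q)[0]-R[:,2]*.09,0,3,o)
q=move(q,[.36,-.15,.42],92,9,o);rep(q,len(o))
q=move(q,[.12,-.45,.48],80,8,o);rep(q,len(o))
q=move(q,inplane(az,.72,.48),60,8,o);rep(q,len(o))
for i in range(N):
        q=push(q,rad(az,18,.05),1,o);rep(q,len(o))
pr(o)
E
for a in -120 -130; do python3 s4.py $a 11; done
```

```text
now q [-0.135  0.221  1.807  0.046  0.889 -1.726] p [0.571 0.005 0.181] lean (np.float64(13.08), np.float64(0.3)) tilt [13.1  1.3] yx 179.7
12 q [-0.71  -0.178  1.62   0.152  1.529 -0.643] p [ 0.36 -0.15  0.42] lean (np.float64(13.08), np.float64(0.3)) tilt [13.1  1.3] yx 86.7
20 q [-1.629  0.041  1.281  0.236  1.831 -0.127] p [ 0.12 -0.45  0.48] lean (np.float64(13.08), np.float64(0.3)) tilt [13.1  1.3] yx 7.5
TOO BIG [-1.08  0.38 -0.24  0.17]
TOO BIG [-1.02  0.53 -0.24  0.17]
TOO BIG [-0.48  1.04 -0.24  0.17]
TOO BIG [-0.33  1.1  -0.24  0.17]
28 q [-2.181  0.613  0.432  0.231  2.22   0.458] p [-0.3   -0.658  0.48 ] lean (np.float64(13.08), np.float64(0.3)) tilt [13.1  1.3] yx -54.5
29 q [-2.179  0.714  0.22   0.256  2.316  0.497] p [-0.317 -0.687  0.484] lean (np.float64(12.86), np.float64(-0.36)) tilt [12.9 -1.6] yx -54.6
30 q [-2.181  0.726  0.22   0.257  2.278  0.494] p [-0.326 -0.702  0.473] lean (np.float64(12.35), np.float64(-1.84)) tilt [12.5 -8.5] yx -54.8
31 q [-2.182  0.737  0.22   0.259  2.239  0.491] p [-0.334 -0.717  0.464] lean (np.float64(11.8), np.float64(-3.36)) ti
[... 5000 characters left out ...]
.22], [-0.86, -0.36, -0.29, 0.22], [-0.9, -0.21, -0.28, 0.22], [-0.93, -0.05, -0.29, 0.22], [-0.92, 0.11, -0.28, 0.22], [-0.89, 0.26, -0.29, 0.22], [-0.84, 0.41, -0.28, 0.22], [-0.75, 0.56, -0.29, 0.22], [-1.33, 0.2, -0.3, 0.17], [-1.29, 0.37, -0.3, 0.17], [-1.23, 0.54, -0.3, 0.17], [-1.14, 0.7, -0.3, 0.17]]
[[-1.04, 0.84, -0.3, 0.17], [-0.92, 0.97, -0.3, 0.17], [-0.78, 1.09, -0.31, 0.17], [-0.63, 1.18, -0.3, 0.17], [0.28, 0.85, -0.44, 0.0], [0.28, 0.86, -0.43, 0.0], [0.28, 0.87, -0.4, 0.0], [0.29, 0.88, -0.38, 0.0], [0.29, 0.89, -0.35, 0.0], [0.3, 0.9, -0.33, 0.0], [0.3, 0.91, -0.3, 0.0], [0.3, 0.91, -0.27, 0.0]]
[[0.31, 0.92, -0.24, 0.0], [0.31, 0.93, -0.21, 0.0], [0.31, 0.93, -0.18, 0.0]]
```

arm_command:
  rows:
    - [0, 0, -0.6, 0]
    - [0, 0, -0.6, 0]
    - [0, 0, -0.6, 0]
    - [0.33, -0.34, -0.43, 0.23]
    - [0.27, -0.4, -0.43, 0.23]
    - [0.19, -0.44, -0.42, 0.23]
    - [0.11, -0.47, -0.43, 0.23]
    - [0.03, -0.48, -0.42, 0.23]
    - [-0.06, -0.47, -0.43, 0.23]
    - [-0.15, -0.46, -0.42, 0.23]
    - [-0.22, -0.42, -0.43, 0.23]
    - [-0.3, -0.37, -0.42, 0.23]

```text
time: 24.02
eef_pos: [0.3593, -0.1504, 0.4206]
ee_rot: [[0.063, 0.972, 0.227], [0.998, -0.066, 0.005], [0.019, 0.226, -0.974]]
contact_force: [0.4, -0.7, -0.1]
grip_width: 0.0853
```

arm_command:
  rows:
    - [-0.78, -0.5, -0.29, 0.22]
    - [-0.86, -0.36, -0.29, 0.22]
    - [-0.9, -0.21, -0.28, 0.22]
    - [-0.93, -0.05, -0.29, 0.22]
    - [-0.92, 0.11, -0.28, 0.22]
    - [-0.89, 0.26, -0.29, 0.22]
    - [-0.84, 0.41, -0.28, 0.22]
    - [-0.75, 0.56, -0.29, 0.22]

```text
time: 25.02
eef_pos: [0.1186, -0.4513, 0.4804]
ee_rot: [[0.967, 0.119, 0.226], [0.121, -0.993, 0.004], [0.225, 0.023, -0.974]]
contact_force: [0.5, -0.4, 0.5]
grip_width: 0.0851
```

```bash
python3 seg.py g8; cat > s5.py <<'E'
from pl import *
az=-120;N=11
q=curp();o=[];R=fk(q)[1]
q=move(q,inplane(az,.72,.48),62,10,o);rep(q,len(o))
for i in range(N):
        q=push(q,rad(az,18,.05),1,o);rep(q,len(o))
pr(o)
E
python3 s5.py
```

```text
now q [-1.634  0.046  1.278  0.234  1.829 -0.126] p [ 0.117 -0.454  0.479] lean (np.float64(12.98), np.float64(0.22)) tilt [13.  1.] yx 7.1
10 q [-2.181  0.612  0.434  0.23   2.217  0.496] p [-0.3   -0.658  0.48 ] lean (np.float64(12.98), np.float64(0.22)) tilt [13.  1.] yx -56.7
11 q [-2.179  0.713  0.22   0.255  2.314  0.534] p [-0.317 -0.688  0.484] lean (np.float64(12.76), np.float64(-0.43)) tilt [12.8 -1.9] yx -56.8
12 q [-2.181  0.725  0.22   0.256  2.276  0.531] p [-0.326 -0.702  0.474] lean (np.float64(12.25), np.float64(-1.91)) tilt [12.4 -8.9] yx -56.9
13 q [-2.182  0.737  0.22   0.258  2.237  0.528] p [-0.335 -0.717  0.464] lean (np.float64(11.7), np.float64(-3.44)) tilt [ 12.2 -16.4] yx -57.1
14 q [-2.183  0.748  0.22   0.259  2.198  0.526] p [-0.343 -0.732  0.455] lean (np.float64(11.13), np.float64(-5.0)) tilt [ 12.2 -24.2] yx -57.2
15 q [-2.184  0.759  0.22   0.261  2.158  0.524] p [-0.351 -0.747  0.446] lean (np.float64(10.53), np.float64(-6.59)) tilt [ 12.4 -32. ] yx -57.3
16 q [-2.185  0.77   0.22   0.263  2.118  0.522] p [-0.359 -0.761  0.438] lean (np.float64(9.89
[... 638 characters left out ...]
-2.187  0.819  0.22   0.273  1.912  0.512] p [-0.4   -0.834  0.405] lean (np.float64(6.33), np.float64(-16.69)) tilt [ 17.8 -69.2] yx -57.4
[[-0.86, 0.31, -0.19, 0.14], [-0.82, 0.4, -0.19, 0.14], [-0.77, 0.48, -0.19, 0.14], [-0.71, 0.57, -0.19, 0.14], [-0.64, 0.64, -0.19, 0.14], [-0.57, 0.71, -0.19, 0.14], [-0.49, 0.76, -0.19, 0.14], [-0.4, 0.81, -0.19, 0.14], [-0.31, 0.85, -0.19, 0.14], [-0.21, 0.89, -0.2, 0.14], [0.46, 0.79, -0.41, 0.0], [0.46, 0.79, -0.4, 0.0]]
[[0.47, 0.8, -0.38, 0.0], [0.48, 0.81, -0.35, 0.0], [0.48, 0.81, -0.32, 0.0], [0.49, 0.82, -0.29, 0.0], [0.49, 0.83, -0.27, 0.0], [0.5, 0.83, -0.24, 0.0], [0.5, 0.84, -0.21, 0.0], [0.51, 0.85, -0.17, 0.0], [0.51, 0.85, -0.14, 0.0]]
```

View pics/g8.png

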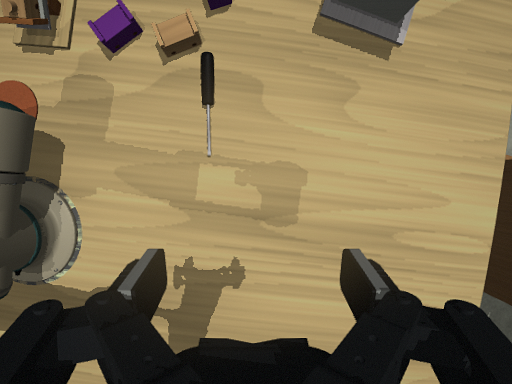

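View pics/g8s.png

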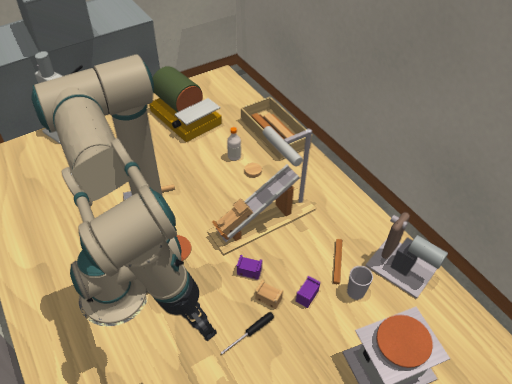

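arm_command:
  rows:
    - [-0.86, 0.31, -0.19, 0.14]
    - [-0.82, 0.4, -0.19, 0.14]
    - [-0.77, 0.48, -0.19, 0.14]
    - [-0.71, 0.57, -0.19, 0.14]
    - [-0.64, 0.64, -0.19, 0.14]
    - [-0.57, 0.71, -0.19, 0.14]

```text
time: 25.88
eef_pos: [-0.1303, -0.5749, 0.4802]
ee_rot: [[0.839, -0.495, 0.226], [-0.509, -0.861, 0.005], [0.192, -0.119, -0.974]]
contact_force: [0.3, -0.1, -0.0]
grip_width: 0.0853
```

```bash
python3 seg.py g9; python3 st.py;python3 - <<'E'
from h import *
c=load("g9.npz");W=cloud(c,eef=c["eef"],rot=c["rot"]);v=W[...,2][(W[...,0]<.0)];print(np.nanpercentile(v,[1,50,99]))
m=(W[...,1]<-.5)&(W[...,0]<.1);P=W[m];print(m.sum(),np.nanmax(P[:,2]),np.nanmin(P[:,:2],0))
E
```

```text
t 25.975 q [-2.032  0.311  0.949  0.219  1.982  0.153] p [-0.1334 -0.5765  0.4773] r 0.592 
R [[0.838, -0.497, 0.226], [-0.511, -0.859, 0.007], [0.191, -0.121, -0.974]] tilt 13.0 dir 2.0 yawx -31.4 yaw y -120.0 F [-0.1  0.2 -0.4] w 0.0853
[-0.75343422  0.0007905   0.55190537]
109664 0.5568041615639266 [-1.21214139 -1.66475503]
```

View pics/g9.png

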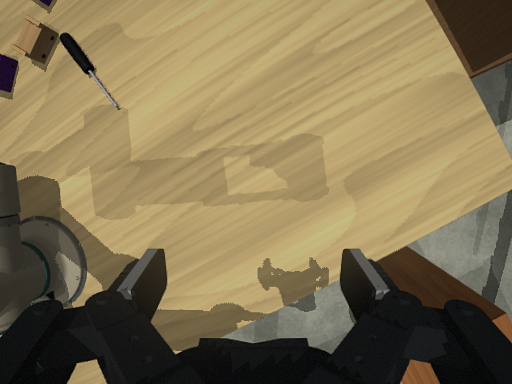

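```bash
python3 - <<'E'
from h import *
c=load("g9.npz");W=cloud(c,eef=c["eef"],rot=c["rot"])
for u,v in((400,262),(420,280),(450,290),(490,312),(505,335),(430,370),(415,375),(310,330),(470,40),(390,180)):print((u,v),W[v,u].round(3))
E
```

```text
(400, 262) [-0.652 -0.822 -0.629]
(420, 280) [-0.651 -0.819 -0.426]
(450, 290) [-0.652 -0.857 -0.294]
(490, 312) [-0.649 -0.875 -0.126]
(505, 335) [-0.702 -0.874 -0.099]
(430, 370) [-0.7   -0.676 -0.099]
(415, 375) [-0.695 -0.638 -0.099]
(310, 330) [-0.807 -0.33  -0.745]
(470, 40) [-0.026 -1.282 -0.359]
(390, 180) [-0.213 -0.774  0.   ]
```

```bash
sed -i 's/q=move(q,inplane(az,.72,.48),62,10,o)/q=move(q,inplane(az,.72,.48),29,4,o)/' s5.py; python3 s5.py
```

```text
now q [-2.032  0.311  0.948  0.219  1.983  0.153] p [-0.133 -0.576  0.477] lean (np.float64(13.04), np.float64(0.38)) tilt [13.   1.7] yx -31.4
4 q [-2.18   0.614  0.431  0.23   2.222  0.558] p [-0.3   -0.658  0.48 ] lean (np.float64(13.04), np.float64(0.38)) tilt [13.   1.7] yx -60.1
5 q [-2.178  0.714  0.22   0.255  2.316  0.596] p [-0.317 -0.688  0.483] lean (np.float64(12.82), np.float64(-0.28)) tilt [12.8 -1.3] yx -60.2
6 q [-2.18   0.726  0.22   0.256  2.278  0.593] p [-0.325 -0.702  0.473] lean (np.float64(12.31), np.float64(-1.76)) tilt [12.4 -8.2] yx -60.4
7 q [-2.181  0.738  0.22   0.257  2.239  0.59 ] p [-0.334 -0.717  0.463] lean (np.float64(11.76), np.float64(-3.29)) tilt [ 12.2 -15.6] yx -60.6
8 q [-2.182  0.749  0.22   0.259  2.2    0.588] p [-0.342 -0.732  0.454] lean (np.float64(11.19), np.float64(-4.85)) tilt [ 12.2 -23.4] yx -60.7
9 q [-2.183  0.76   0.22   0.261  2.16   0.586] p [-0.35  -0.746  0.446] lean (np.float64(10.59), np.float64(-6.44)) tilt [ 12.4 -31.3] yx -60.9
10 q [-2.184  0.77   0.22   0.263  2.12   0.584] p [-0.359 -0.761  0.438] lean (np.float64(9.
[... 468 characters left out ...]
 -58.9] yx -61.1
14 q [-2.186  0.81   0.22   0.271  1.957  0.576] p [-0.391 -0.819  0.41 ] lean (np.float64(7.16), np.float64(-14.82)) tilt [ 16.5 -64.2] yx -61.1
15 q [-2.186  0.82   0.22   0.273  1.915  0.574] p [-0.399 -0.834  0.404] lean (np.float64(6.4), np.float64(-16.55)) tilt [ 17.7 -68.9] yx -61.1
[[-0.49, 0.76, -0.2, 0.16], [-0.39, 0.82, -0.2, 0.16], [-0.28, 0.86, -0.21, 0.16], [-0.16, 0.89, -0.2, 0.16], [0.51, 0.76, -0.41, 0.0], [0.51, 0.76, -0.4, 0.0], [0.52, 0.77, -0.38, 0.0], [0.53, 0.77, -0.35, 0.0], [0.53, 0.78, -0.33, 0.0], [0.54, 0.79, -0.3, 0.0], [0.54, 0.8, -0.27, 0.0], [0.55, 0.8, -0.24, 0.0]]
[[0.55, 0.81, -0.21, 0.0], [0.56, 0.81, -0.18, 0.0], [0.56, 0.82, -0.14, 0.0]]
```

arm_command:
  rows:
    - [-0.49, 0.76, -0.2, 0.16]
    - [-0.39, 0.82, -0.2, 0.16]
    - [-0.28, 0.86, -0.21, 0.16]
    - [-0.16, 0.89, -0.2, 0.16]
    - [0.51, 0.76, -0.41, 0.0]
    - [0.51, 0.76, -0.4, 0.0]
    - [0.52, 0.77, -0.38, 0.0]
    - [0.53, 0.77, -0.35, 0.0]
    - [0.53, 0.78, -0.33, 0.0]
    - [0.54, 0.79, -0.3, 0.0]
    - [0.54, 0.8, -0.27, 0.0]
    - [0.55, 0.8, -0.24, 0.0]

```text
time: 27.48
eef_pos: [-0.3695, -0.7907, 0.4277]
ee_rot: [[0.474, -0.868, 0.15], [-0.845, -0.496, -0.201], [0.249, -0.032, -0.968]]
contact_force: [0.1, 0.2, -0.1]
grip_width: 0.0853
```

```bash
cat > s6.py <<'E'
from pl import *
az=-120
q=curp();o=[]
for i in range(3):
        q=push(q,rad(az,18,.05),1,o);rep(q,len(o))
pr(o)
E
python3 s6.py
```

```text
now q [-2.181  0.785  0.221  0.27   2.04   0.579] p [-0.369 -0.791  0.428] lean (np.float64(8.71), np.float64(-11.63)) tilt [ 14.5 -53.2] yx -60.7
1 q [-2.182  0.795  0.22   0.273  1.999  0.577] p [-0.378 -0.805  0.421] lean (np.float64(8.01), np.float64(-13.33)) tilt [ 15.6 -59. ] yx -60.7
2 q [-2.182  0.805  0.22   0.275  1.958  0.575] p [-0.386 -0.82   0.414] lean (np.float64(7.29), np.float64(-15.05)) tilt [ 16.7 -64.2] yx -60.7
3 q [-2.183  0.815  0.22   0.277  1.916  0.573] p [-0.394 -0.835  0.408] lean (np.float64(6.54), np.float64(-16.78)) tilt [ 18.  -68.7] yx -60.7
[[0.55, 0.81, -0.21, 0.0], [0.55, 0.82, -0.17, 0.0], [0.55, 0.82, -0.14, 0.0]]
```

arm_command:
  rows:
    - [0.55, 0.81, -0.21, 0]
    - [0.33, 0.49, -0.1, 0]

```text
time: 27.72
eef_pos: [-0.383, -0.8141, 0.4165]
ee_rot: [[0.469, -0.873, 0.131], [-0.838, -0.487, -0.247], [0.279, 0.006, -0.96]]
contact_force: [-0.1, 0.7, 0.5]
grip_width: 0.0856
```

```bash
cat > s7.py <<'E'
from pl import *
q=curp();o=[]
q=move(q,[-.25,-.72,.44],0,4,o);rep(q,len(o))
z=np.array([.131,-.247,-.96]);t=np.array([.427,-.2795,.022])-.025*z;print(t)
q=move(q,[.12,-.50,.36],0,9,o);rep(q,len(o))
q=move(q,[t[0],t[1],.17],(yx(fk(q)[1])+62),9,o);rep(q,len(o))
pr(o)
E
python3 s7.py
```

```text
now q [-2.182  0.801  0.222  0.274  1.973  0.576] p [-0.383 -0.814  0.417] lean (np.float64(7.58), np.float64(-14.34)) tilt [ 16.2 -62.1] yx -60.8
4 q [-2.103  0.455  0.823  0.243  1.708  0.581] p [-0.25 -0.72  0.44] lean (np.float64(7.58), np.float64(-14.34)) tilt [ 16.2 -62.1] yx -60.8
[ 0.423725 -0.273325  0.046   ]
13 q [-1.556e+00 -1.000e-03  1.619e+00  1.330e-01  1.272e+00  1.053e+00] p [ 0.12 -0.5   0.36] lean (np.float64(7.58), np.float64(-14.34)) tilt [ 16.2 -62.1] yx -60.8
22 q [-0.628  0.136  1.965 -0.174  0.793  2.111] p [ 0.424 -0.273  0.17 ] lean (np.float64(7.58), np.float64(-14.34)) tilt [ 16.2 -62.1] yx -60.8
[[-0.05, -0.81, -0.14, 0.0], [-0.05, -0.81, -0.14, 0.0], [-0.05, -0.81, -0.14, 0.0], [-0.05, -0.81, -0.15, 0.0], [-0.07, -0.96, 0.16, 0.0], [-0.07, -0.96, 0.16, 0.0], [-0.07, -0.96, 0.16, 0.0], [-0.08, -0.96, 0.16, 0.0], [-0.07, -0.95, 0.16, 0.0], [-0.08, -0.96, 0.15, 0.0], [-0.07, -0.95, 0.16, 0.0], [-0.08, -0.96, 0.15, 0.0]]
[[-0.07, -0.95, 0.16, 0.0], [-0.22, -0.84, 0.37, 0.0], [-0.22, -0.84, 0.37, 0.0], [-0.22, -0.84, 0.37, 0.0], [-0.23, -0.84, 0.37, 0.0], [-0.22, -0.84, 0.37, 0.0], [-0.23, -0.83, 0.37, 0.0], [-0.22, -0.84, 0.37, 0.0], [-0.23, -0.83, 0.36, 0.0], [-0.22, -0.84, 0.37, 0.0]]
```

arm_command:
  rows:
    - [-0.05, -0.7, -0.14, 0.0]
    - [-0.05, -0.81, -0.14, 0.0]
    - [-0.05, -0.81, -0.14, 0.0]
    - [-0.05, -0.81, -0.15, 0.0]
    - [-0.07, -0.96, 0.16, 0.0]
    - [-0.07, -0.96, 0.16, 0.0]
    - [-0.07, -0.96, 0.16, 0.0]
    - [-0.08, -0.96, 0.16, 0.0]
    - [-0.07, -0.95, 0.16, 0.0]
    - [-0.08, -0.96, 0.15, 0.0]
    - [-0.07, -0.95, 0.16, 0.0]
    - [-0.08, -0.96, 0.15, 0.0]

```text
time: 29.22
eef_pos: [0.0754, -0.5256, 0.3692]
ee_rot: [[0.468, -0.874, 0.13], [-0.838, -0.486, -0.248], [0.28, 0.007, -0.96]]
contact_force: [1.4, -0.1, -0.6]
grip_width: 0.0854
```

arm_command:
  rows:
    - [-0.07, -0.95, 0.16, 0.0]
    - [-0.22, -0.84, 0.37, 0.0]
    - [-0.22, -0.84, 0.37, 0.0]
    - [-0.22, -0.84, 0.37, 0.0]
    - [-0.23, -0.84, 0.37, 0.0]
    - [-0.22, -0.84, 0.37, 0.0]
    - [-0.23, -0.83, 0.37, 0.0]
    - [-0.22, -0.84, 0.37, 0.0]
    - [-0.23, -0.83, 0.36, 0.02]
    - [-0.22, -0.84, 0.37, 0.02]
    - [0, 0, 0, 0]

```text
time: 30.6
eef_pos: [0.4201, -0.2748, 0.1688]
ee_rot: [[0.445, -0.886, 0.129], [-0.852, -0.463, -0.245], [0.277, -0.001, -0.961]]
contact_force: [0.0, 0.6, -0.1]
grip_width: 0.0854
```

```bash
python3 st.py; python3 seg.py w2; python3 - <<'E'
from h import *
c=load("w2.npz")
W=cloud(c,eef=c["eef"],rot=c["rot"])
m=(np.hypot(W[...,0]-.427,W[...,1]+.28)<.058)&(W[...,2]>.030)&(W[...,2]<.075)
P=W[m];r=cv2.minAreaRect(P[:,:2].astype(np.float32)*1000);print(m.sum(),r,np.percentile(P[:,2],[5,50,95]))
E
```

```text
t 30.6 q [-0.636  0.134  1.969 -0.169  0.792  2.128] p [ 0.4201 -0.2748  0.1688] r 0.502 
R [[0.445, -0.886, 0.129], [-0.852, -0.463, -0.245], [0.277, -0.001, -0.961]] tilt 16.1 dir -62.0 yawx -62.4 yaw y -152.4 F [ 0.   0.6 -0.1] w 0.0854
4864 ((423.490234375, -279.2358703613281), (45.92900848388672, 76.61408996582031), 27.671541213989258) [0.04532718 0.04665273 0.05680754]
```

View pics/w2.png

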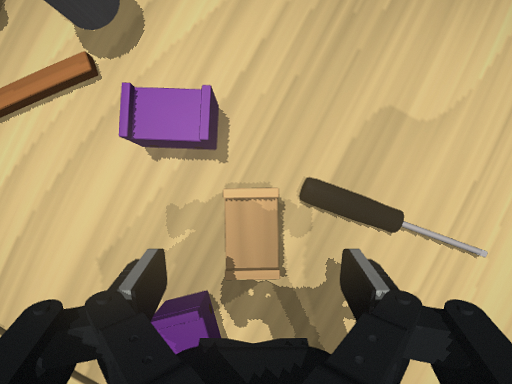

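```bash
python3 - <<'E'
from h import *
c=load("w2.npz")
W=cloud(c,eef=c["eef"],rot=c["rot"])
ct=np.array([.4235,-.2792]);a=np.radians(-62.3);ax=np.array([np.cos(a),np.sin(a)]);ay=np.array([np.cos(a-np.pi/2),np.sin(a-np.pi/2)])
X=(W[...,:2]-ct)@ax*1000;Y=(W[...,:2]-ct)@ay*1000;Z=W[...,2]*1000
def box(u0,u1,v0,v1,n):
    m=(Z[v0:v1,u0:u1]>8)&(Z[v0:v1,u0:u1]<70);x=X[v0:v1,u0:u1][m];y=Y[v0:v1,u0:u1][m];z=Z[v0:v1,u0:u1][m];i=np.argmin(np.hypot(x,y))
    print(n,"x",np.percentile(x,[1,99]).round(),"y",np.percentile(y,[1,99]).round(),"z",np.percentile(z,[1,99]).round(),"nearest",x[i].round(),y[i].round())
box(298,410,175,235,"driver");box(150,222,288,340,"purple near");box(118,220,80,150,"purple far")
E
cat > s8.py <<'E'
from pl import *
q=curp();o=[];R=fk(q)[1]
t=np.array([.4235,-.2792,.023])-.025*R[:,2];print(t)
q=move(q,t,0,6,o);rep(q,len(o));pr(o)
E
python3 s8.py
```

```text
driver x [-2. 47.] y [ 47. 150.] z [13. 27.] nearest 29.0 46.0
purple near x [-102.  -64.] y [-87. -35.] z [ 9. 57.] nearest -64.0 -46.0
purple far x [ 77. 125.] y [-109.  -34.] z [12. 57.] nearest 77.0 -36.0
now q [-0.641  0.132  1.969 -0.17   0.792  2.127] p [ 0.419 -0.277  0.17 ] lean (np.float64(7.53), np.float64(-14.35)) tilt [ 16.2 -62.3] yx -62.6
[ 0.42025643 -0.27302039  0.04700607]
6 q [-0.632  0.311  2.141 -0.286  0.45   2.275] p [ 0.42  -0.273  0.047] lean (np.float64(7.53), np.float64(-14.35)) tilt [ 16.2 -62.3] yx -62.6
[[-0.12, -0.01, 0.39, 0.0], [-0.13, -0.01, 0.39, 0.0], [-0.12, -0.01, 0.39, 0.0], [-0.13, -0.01, 0.39, 0.0], [-0.12, -0.01, 0.4, 0.0], [-0.13, -0.0, 0.39, 0.0]]
```

arm_command:
  rows:
    - [-0.12, -0.01, 0.39, 0.0]
    - [-0.13, -0.01, 0.39, 0.0]
    - [-0.12, -0.01, 0.39, 0.0]
    - [0, 0, 0, 0]
  hand: 0.85

```text
time: 31.2
eef_pos: [0.4183, -0.276, 0.1084]
ee_rot: [[0.439, -0.889, 0.127], [-0.855, -0.457, -0.247], [0.278, -0.001, -0.961]]
contact_force: [-0.6, -0.5, -0.9]
grip_width: 0.0724
```

```bash
python3 st.py; python3 seg.py w3; python3 - <<'E'
from h import *
c=load("w3.npz");e=c.pop("eef");r=c.pop("rot")
T=cloud(c,eef=np.zeros(3),rot=np.eye(3));W=T@r.T+e
m=(np.hypot(W[...,0]-.4235,W[...,1]+.2792)<.058)&(W[...,2]>.030)&(W[...,2]<.075)
P=W[m];rr=cv2.minAreaRect(P[:,:2].astype(np.float32)*1000);print(m.sum(),rr,np.percentile(P[:,2],[5,50,95]))
Q=T[m];print("tool y range",np.percentile(Q[:,1],[1,99]),"x",np.percentile(Q[:,0],[1,99]))
E
python3 s8.py
```

```text
t 31.2 q [-0.639  0.213  2.059 -0.21   0.626  2.183] p [ 0.4183 -0.276   0.1084] r 0.501 
R [[0.439, -0.889, 0.127], [-0.855, -0.457, -0.247], [0.278, -0.001, -0.961]] tilt 16.1 dir -63.0 yawx -62.8 yaw y -152.8 F [-0.6 -0.5 -0.9] w 0.0724
8387 ((423.5782775878906, -279.0382995605469), (45.85813903808594, 76.20846557617188), 28.55348777770996) [0.04537925 0.04665232 0.05675762]
tool y range [-0.02560352  0.01897568] x [-0.04485895  0.02627336]
now q [-0.639  0.211  2.058 -0.21   0.625  2.184] p [ 0.42  -0.277  0.11 ] lean (np.float64(7.59), np.float64(-14.44)) tilt [ 16.3 -62.3] yx -62.8
[ 0.42023435 -0.27298273  0.04699335]
6 q [-0.631  0.312  2.141 -0.29   0.448  2.283] p [ 0.42  -0.273  0.047] lean (np.float64(7.59), np.float64(-14.44)) tilt [ 16.3 -62.3] yx -62.8
[[-0.07, -0.01, 0.2, 0.0], [-0.07, -0.01, 0.2, 0.0], [-0.07, -0.0, 0.2, 0.0], [-0.07, -0.01, 0.2, 0.0], [-0.07, -0.0, 0.19, 0.0], [-0.06, -0.01, 0.2, 0.0]]
```

View pics/w3.png

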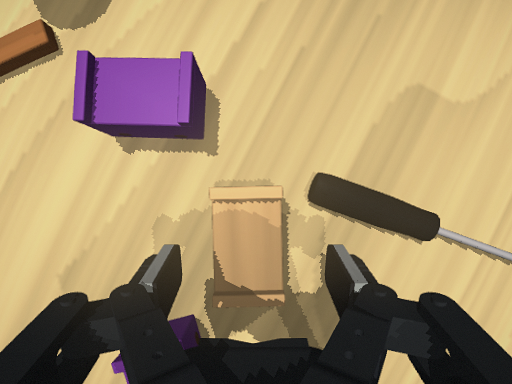

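arm_command:
  rows:
    - [-0.1, -0.02, 0.3, 0]
    - [-0.1, -0.02, 0.3, 0]
    - [-0.11, -0.02, 0.3, 0]
    - [-0.1, -0.01, 0.29, 0]
    - [0, 0, 0, 0]

```text
time: 31.92
eef_pos: [0.4216, -0.2717, 0.0462]
ee_rot: [[0.44, -0.889, 0.129], [-0.854, -0.458, -0.248], [0.279, -0.002, -0.96]]
contact_force: [0.0, -0.2, -0.4]
grip_width: 0.0728
```

arm_command:
  rows:
    - [0, 0, 0, 0]
    - [0, 0, 0, 0]
    - [0, 0, 0, 0]
    - [0, 0, 0, 0]
  hand: 0
  grip_force: 50

```text
time: 32.42
eef_pos: [0.4225, -0.272, 0.0473]
ee_rot: [[0.439, -0.889, 0.132], [-0.853, -0.459, -0.249], [0.282, -0.003, -0.959]]
contact_force: [-0.9, 0.7, 5.6]
grip_width: 0.0451
```

arm_command:
  rows:
    - [0.08, 0, -0.3, 0]
    - [0.14, 0, -0.48, 0]
    - [0.2, 0, -0.7, 0]
    - [0.2, 0, -0.7, 0]
    - [0, 0, 0, 0]

```text
time: 33.05
eef_pos: [0.423, -0.272, 0.1627]
ee_rot: [[0.438, -0.889, 0.136], [-0.852, -0.459, -0.252], [0.286, -0.006, -0.958]]
contact_force: [0.2, -0.7, -0.8]
grip_width: 0.0451
```

```bash
python3 st.py; python3 seg.py w4
```

```text
t 33.05 q [-0.625  0.14   1.983 -0.181  0.765  2.155] p [ 0.423  -0.272   0.1627] r 0.503 
R [[0.438, -0.889, 0.136], [-0.852, -0.459, -0.252], [0.286, -0.006, -0.958]] tilt 16.6 dir -62.0 yawx -62.8 yaw y -152.7 F [ 0.2 -0.7 -0.8] w 0.0451
```

View pics/w4.png

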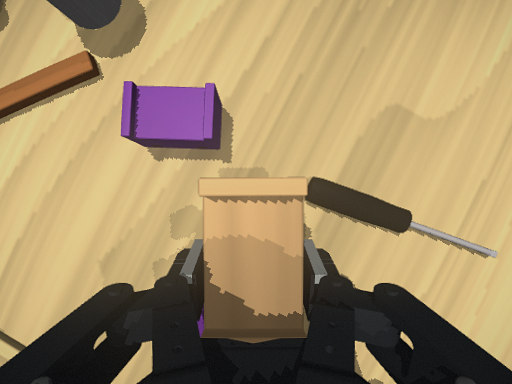

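```bash
python3 obj.py w4.npz 212 295 205 290; python3 - <<'E'
from h import *
c=load("w4.npz");c.pop("eef");c.pop("rot");T=cloud(c,eef=np.zeros(3),rot=np.eye(3))
print([ (v,T[v,250].round(4).tolist()) for v in (174,178,182,190,194,198,202,220,300,320,330,335)])
E
```

```text
plane normal(tool) [ 0.2806 -0.002  -0.9598] pitch about y deg 16.3 roll -0.12 o [0.0131 0.0006 0.0048] 7018 7029
on-plane x [-0.0231 -0.0225  0.0348  0.0353] y [-0.0262 -0.0217  0.0227  0.0277]
along-axis [-0.0236 -0.0231  0.0365  0.037 ]
TCP height above top plane along n 0.001
[(174, [0.0106, -0.0025, 0.1724]), (178, [0.0453, -0.0007, 0.0033]), (182, [0.0436, -0.0007, 0.0034]), (190, [0.0402, -0.0007, 0.0031]), (194, [0.0386, -0.0007, 0.0025]), (198, [0.0343, -0.0008, 0.0113]), (202, [0.0327, -0.0008, 0.0102]), (220, [0.025, -0.0008, 0.0077]), (300, [-0.0101, -0.0008, -0.002]), (320, [-0.0188, -0.0008, -0.0049]), (330, [-0.0218, -0.0008, -0.008]), (335, [-0.0203, -0.0007, -0.0128])]
```

```bash
python3 - <<'E'
from h import *
c=load("g7s.npz");W=cloud(c);f=c["frame"].astype(int)
for z0 in np.arange(.2,.46,.02):
    m=(W[...,2]>z0)&(W[...,2]<z0+.02)&(W[...,0]>.44)&(W[...,0]<.66)&(abs(W[...,1])<.1)
    x=np.sort(W[...,0][m]); 
    if len(x)>5:
        h,e=np.histogram(x,bins=np.arange(.44,.67,.01)); print(round(z0,2),h.tolist())
m=(W[...,2]>.322)&(W[...,0]>.60)&(W[...,0]<.66)&(abs(W[...,1])<.1)&(W[...,2]<.37);print("lamp x",np.percentile(W[...,0][m],[1,5,50]))
E
```

```text
0.2 [0, 0, 0, 0, 0, 0, 0, 0, 0, 0, 0, 10, 2, 0, 0, 0, 0, 0, 0, 0, 0, 0, 0]
0.22 [0, 0, 0, 0, 0, 0, 0, 0, 0, 0, 13, 23, 15, 5, 0, 0, 0, 0, 0, 0, 0, 0, 0]
0.24 [0, 0, 0, 0, 0, 0, 0, 0, 0, 9, 35, 17, 12, 6, 0, 0, 0, 0, 0, 0, 0, 0, 0]
0.26 [0, 0, 0, 0, 0, 0, 0, 4, 1, 2, 34, 36, 8, 0, 0, 0, 0, 0, 0, 0, 0, 0, 0]
0.28 [0, 0, 0, 0, 0, 0, 6, 19, 12, 14, 14, 11, 6, 3, 0, 0, 0, 0, 0, 0, 0, 0, 0]
0.3 [0, 0, 0, 0, 0, 0, 23, 23, 17, 11, 9, 10, 8, 4, 0, 0, 0, 0, 0, 0, 1, 0, 0]
0.32 [0, 0, 0, 0, 0, 0, 16, 12, 16, 16, 11, 16, 12, 5, 0, 0, 0, 0, 0, 60, 10, 6, 0]
0.34 [0, 0, 0, 0, 0, 17, 18, 16, 16, 13, 10, 8, 4, 0, 0, 0, 0, 0, 1, 205, 142, 90, 0]
0.36 [0, 0, 0, 0, 0, 22, 19, 15, 14, 12, 13, 10, 2, 0, 0, 0, 0, 0, 0, 4, 13, 16, 0]
0.38 [0, 0, 0, 0, 7, 23, 16, 19, 15, 13, 10, 3, 0, 0, 0, 0, 0, 0, 0, 0, 0, 0, 0]
0.4 [0, 0, 0, 0, 16, 25, 15, 16, 14, 13, 9, 1, 0, 0, 0, 0, 0, 0, 0, 0, 0, 0, 0]
0.42 [0, 0, 0, 6, 30, 20, 17, 17, 9, 9, 5, 0, 0, 0, 0, 0, 0, 0, 0, 0, 0, 0, 0]
0.44 [0, 0, 0, 2, 6, 6, 6, 7, 7, 5, 0, 0, 0, 0, 0, 0, 0, 0, 0, 0, 0, 0, 0]
lamp x [0.63058434 0.63186327 0.64021932]
```

```bash
cat > s9.py <<'E'
from pl import *
import sys
az=float(sys.argv[1]);N=int(sys.argv[2])
q=curp();o=[]
q=move(q,[.38,-.20,.34],-40,4,o);rep(q,len(o))
q=move(q,[.34,.22,.46],-90,9,o);rep(q,len(o))
q=move(q,inplane(az,.72,.48),-40,10,o);rep(q,len(o))
for i in range(N):
        q=push(q,rad(az,18,.05),1,o)
        if i>N-5:rep(q,len(o))
pr(o)
E
for a in 60 68 76; do python3 s9.py $a 11; done
```

```text
now q [-0.625  0.143  1.989 -0.181  0.764  2.156] p [ 0.421 -0.27   0.159] lean (np.float64(7.51), np.float64(-14.34)) tilt [ 16.2 -62.4] yx -62.8
4 q [-0.529 -0.104  1.763 -0.157  1.245  1.478] p [ 0.38 -0.2   0.34] lean (np.float64(7.51), np.float64(-14.34)) tilt [ 16.2 -62.4] yx -22.0
13 q [ 0.634 -0.01   1.394 -0.286  1.792  0.995] p [0.34 0.22 0.46] lean (np.float64(7.51), np.float64(-14.34)) tilt [ 16.2 -62.4] yx 64.8
23 q [ 1.15   0.681  0.313 -0.299  2.304  0.679] p [0.3   0.658 0.48 ] lean (np.float64(7.51), np.float64(-14.34)) tilt [ 16.2 -62.4] yx 106.0
31 q [ 1.101  0.8    0.22  -0.284  2.047  0.647] p [0.403 0.761 0.416] lean (np.float64(14.33), np.float64(-3.62)) tilt [ 14.8 -14.2] yx 107.1
32 q [ 1.096  0.809  0.22  -0.28   2.005  0.646] p [0.415 0.773 0.41 ] lean (np.float64(15.28), np.float64(-2.09)) tilt [15.4 -7.8] yx 107.4
33 q [ 1.091  0.818  0.22  -0.277  1.964  0.645] p [0.427 0.786 0.403] lean (np.float64(16.25), np.float64(-0.52)) tilt [16.3 -1.9] yx 107.7
34 q [ 1.087  0.827  0.22  -0.273  1.922  0.644] p [0.438 0.798 0.398] lean (np.float64(17.22), np.float
[... 4514 characters left out ...]
1, -0.5, -0.22], [0.34, -0.77, -0.5, -0.22], [0.46, -0.7, -0.49, -0.22], [0.58, -0.61, -0.5, -0.22]]
[[0.67, -0.5, -0.49, -0.22], [0.68, -0.79, -0.34, -0.09], [0.74, -0.74, -0.34, -0.09], [0.78, -0.68, -0.34, -0.09], [0.83, -0.62, -0.35, -0.09], [0.87, -0.57, -0.34, -0.09], [0.91, -0.5, -0.35, -0.09], [0.95, -0.44, -0.34, -0.09], [0.97, -0.37, -0.35, -0.09], [1.0, -0.3, -0.34, -0.09], [1.01, -0.22, -0.35, -0.09], [0.71, 0.5, -0.49, 0.0]]
[[0.72, 0.51, -0.47, 0.0], [0.73, 0.52, -0.45, 0.0], [0.74, 0.52, -0.43, 0.0], [0.75, 0.53, -0.4, 0.0], [0.76, 0.54, -0.38, 0.0], [0.77, 0.54, -0.35, 0.0], [0.77, 0.55, -0.32, 0.0], [0.78, 0.55, -0.29, 0.0], [0.79, 0.56, -0.26, 0.0], [0.8, 0.56, -0.23, 0.0]]
```

```bash
sed -i 's/inplane(az,.72,.48)/inplane(az,.70,.54)/; s/\[.34,.22,.46\]/[.34,.22,.47]/' s9.py; python3 s9.py 74 11|grep -v "^\[" ; python3 s9.py 74 1 | grep "^\["
```

```text
now q [-0.625  0.143  1.989 -0.181  0.764  2.156] p [ 0.421 -0.27   0.159] lean (np.float64(7.51), np.float64(-14.34)) tilt [ 16.2 -62.4] yx -62.8
4 q [-0.529 -0.104  1.763 -0.157  1.245  1.478] p [ 0.38 -0.2   0.34] lean (np.float64(7.51), np.float64(-14.34)) tilt [ 16.2 -62.4] yx -22.0
13 q [ 0.635 -0.009  1.37  -0.288  1.815  0.989] p [0.34 0.22 0.47] lean (np.float64(7.51), np.float64(-14.34)) tilt [ 16.2 -62.4] yx 64.8
23 q [ 1.375  0.668  0.22  -0.279  2.443  0.889] p [0.124 0.674 0.523] lean (np.float64(7.76), np.float64(-13.62)) tilt [ 15.7 -60.3] yx 106.1
31 q [ 1.33   0.764  0.22  -0.243  2.132  0.887] p [0.196 0.799 0.443] lean (np.float64(11.59), np.float64(-2.12)) tilt [ 11.8 -10.4] yx 107.3
32 q [ 1.325  0.774  0.22  -0.24   2.091  0.887] p [0.205 0.815 0.435] lean (np.float64(12.13), np.float64(-0.49)) tilt [12.1 -2.3] yx 107.5
33 q [ 1.321  0.784  0.22  -0.236  2.05   0.886] p [0.213 0.83  0.427] lean (np.float64(12.67), np.float64(1.19)) tilt [12.7  5.4] yx 107.8
34 q [ 1.317  0.793  0.22  -0.232  2.009  0.886] p [0.221 0.845 0.42 ] lean (np.float64(13.21), np.float64(2.9)) tilt [13.5 12.4] yx 108.1
[[-0.14, 0.02, -0.98, -0.22], [-0.14, -0.01, -0.98, -0.22], [-0.13, -0.03, -0.98, -0.22], [-0.13, -0.05, -0.99, -0.22], [-0.36, -0.75, -0.52, -0.22], [-0.23, -0.8, -0.52, -0.22], [-0.08, -0.83, -0.52, -0.22], [0.06, -0.83, -0.52, -0.22], [0.2, -0.81, -0.52, -0.22], [0.34, -0.76, -0.52, -0.22], [0.46, -0.69, -0.52, -0.22], [0.58, -0.6, -0.52, -0.22]]
[[0.67, -0.5, -0.51, -0.22], [0.64, -0.71, -0.42, -0.09], [0.69, -0.67, -0.42, -0.09], [0.73, -0.61, -0.42, -0.09], [0.77, -0.56, -0.42, -0.09], [0.81, -0.51, -0.43, -0.09], [0.84, -0.45, -0.42, -0.09], [0.88, -0.39, -0.43, -0.09], [0.9, -0.32, -0.42, -0.09], [0.92, -0.26, -0.43, -0.09], [0.93, -0.19, -0.42, -0.09], [0.7, 0.54, -0.48, 0.0]]
```

arm_command:
  rows:
    - [-0.14, 0.02, -0.7, -0.15]
    - [-0.14, -0.01, -0.98, -0.22]
    - [-0.13, -0.03, -0.98, -0.22]
    - [-0.13, -0.05, -0.99, -0.22]
    - [-0.36, -0.75, -0.52, -0.22]
    - [-0.23, -0.8, -0.52, -0.22]
    - [-0.08, -0.83, -0.52, -0.22]
    - [0.06, -0.83, -0.52, -0.22]
    - [0.2, -0.81, -0.52, -0.22]
    - [0.34, -0.76, -0.52, -0.22]
    - [0.46, -0.69, -0.52, -0.22]
    - [0.58, -0.6, -0.52, -0.22]

```text
time: 34.65
eef_pos: [0.3654, 0.1725, 0.4432]
ee_rot: [[0.606, 0.786, 0.127], [0.786, -0.566, -0.249], [-0.124, 0.251, -0.96]]
contact_force: [-0.1, 0.2, -1.2]
grip_width: 0.0453
```

```bash
cat > s10.py <<'E'
from pl import *
az=76;N=11
q=curp();o=[]
q=move(q,inplane(az,.70,.54),-60,11,o);rep(q,len(o))
for i in range(N):
        q=push(q,rad(az,18,.05),1,o)
        if i>N-6:rep(q,len(o))
pr(o)
E
python3 s10.py
```

```text
now q [ 0.504 -0.03   1.453 -0.286  1.722  1.101] p [0.365 0.173 0.443] lean (np.float64(7.37), np.float64(-14.46)) tilt [ 16.2 -63. ] yx 52.4
11 q [ 1.405  0.67   0.22  -0.266  2.45   0.819] p [0.1   0.677 0.522] lean (np.float64(7.6), np.float64(-13.68)) tilt [ 15.7 -61. ] yx 112.5
18 q [ 1.365  0.754  0.22  -0.236  2.181  0.816] p [0.16  0.788 0.45 ] lean (np.float64(10.5), np.float64(-3.72)) tilt [ 11.1 -19.5] yx 113.2
19 q [ 1.361  0.765  0.22  -0.232  2.141  0.816] p [0.167 0.804 0.441] lean (np.float64(10.96), np.float64(-2.1)) tilt [ 11.2 -10.9] yx 113.4
20 q [ 1.357  0.775  0.22  -0.228  2.1    0.816] p [0.175 0.82  0.433] lean (np.float64(11.43), np.float64(-0.45)) tilt [11.4 -2.3] yx 113.7
21 q [ 1.353  0.785  0.22  -0.225  2.059  0.815] p [0.182 0.835 0.425] lean (np.float64(11.91), np.float64(1.23)) tilt [12.   5.9] yx 113.9
22 q [ 1.349  0.794  0.22  -0.221  2.018  0.815] p [0.189 0.851 0.418] lean (np.float64(12.39), np.float64(2.96)) tilt [12.7 13.5] yx 114.2
[[0.44, -0.87, -0.47, -0.12], [0.52, -0.83, -0.47, -0.12], [0.59, -0.77, -0.47, -0.12], [0.66, -0.71, -0.47, -0.12], [0.73, -0.65, -0.46, -0.12], [0.78, -0.58, -0.47, -0.12], [0.83, -0.5, -0.46, -0.12], [0.88, -0.42, -0.47, -0.12], [0.91, -0.34, -0.46, -0.12], [0.94, -0.25, -0.47, -0.12], [0.97, -0.16, -0.46, -0.12], [0.65, 0.58, -0.49, 0.0]]
[[0.66, 0.59, -0.47, 0.0], [0.67, 0.6, -0.44, 0.0], [0.68, 0.6, -0.42, 0.0], [0.69, 0.61, -0.4, 0.0], [0.69, 0.62, -0.37, 0.0], [0.7, 0.62, -0.35, 0.0], [0.71, 0.63, -0.32, 0.0], [0.72, 0.63, -0.29, 0.0], [0.72, 0.64, -0.26, 0.0], [0.73, 0.64, -0.24, 0.0]]
```

arm_command:
  rows:
    - [0.44, -0.87, -0.47, -0.12]
    - [0.52, -0.83, -0.47, -0.12]
    - [0.59, -0.77, -0.47, -0.12]
    - [0.66, -0.71, -0.47, -0.12]
    - [0.73, -0.65, -0.46, -0.12]
    - [0.78, -0.58, -0.47, -0.12]
    - [0.83, -0.5, -0.46, -0.12]
    - [0.88, -0.42, -0.47, -0.12]
    - [0.91, -0.34, -0.46, -0.12]
    - [0.94, -0.25, -0.47, -0.12]
    - [0.97, -0.16, -0.46, -0.12]
    - [0.65, 0.58, -0.49, 0.0]

```text
time: 36.15
eef_pos: [0.1105, 0.6959, 0.5051]
ee_rot: [[-0.37, 0.918, 0.14], [0.893, 0.393, -0.22], [-0.257, 0.043, -0.965]]
contact_force: [-0.0, 0.6, -1.4]
grip_width: 0.045
```

arm_command:
  rows:
    - [0.66, 0.59, -0.47, 0.0]
    - [0.67, 0.6, -0.44, 0.0]
    - [0.68, 0.6, -0.42, 0.0]
    - [0.69, 0.61, -0.4, 0.0]
    - [0.69, 0.62, -0.37, 0.0]
    - [0.7, 0.62, -0.35, 0.0]
    - [0.71, 0.63, -0.32, 0.0]

```text
time: 37.02
eef_pos: [0.1729, 0.8031, 0.4433]
ee_rot: [[-0.388, 0.901, 0.195], [0.915, 0.402, -0.032], [-0.107, 0.166, -0.98]]
contact_force: [0.3, -0.2, -1.3]
grip_width: 0.045
```

```bash
cat > s6.py <<'E'
from pl import *
az=76
q=curp();o=[]
for i in range(3):
        q=push(q,rad(az,18,.05),1,o);rep(q,len(o))
pr(o)
E
python3 s6.py
```

```text
now q [ 1.356  0.761  0.222 -0.236  2.135  0.817] p [0.173 0.803 0.443] lean (np.float64(11.27), np.float64(-1.86)) tilt [11.4 -9.3] yx 113.0
1 q [ 1.352  0.772  0.22  -0.233  2.096  0.816] p [0.18  0.819 0.436] lean (np.float64(11.76), np.float64(-0.21)) tilt [11.8 -1. ] yx 113.2
2 q [ 1.349  0.782  0.22  -0.229  2.055  0.817] p [0.187 0.834 0.428] lean (np.float64(12.24), np.float64(1.48)) tilt [12.3  6.9] yx 113.5
3 q [ 1.345  0.792  0.22  -0.226  2.014  0.817] p [0.195 0.85  0.421] lean (np.float64(12.73), np.float64(3.2)) tilt [13.1 14.1] yx 113.8
[[0.72, 0.63, -0.29, 0.0], [0.73, 0.63, -0.26, 0.0], [0.73, 0.64, -0.23, 0.0]]
```

arm_command:
  rows:
    - [0.79, 0.69, -0.31, 0]

```text
time: 37.15
eef_pos: [0.181, 0.8203, 0.4347]
ee_rot: [[-0.393, 0.896, 0.205], [0.916, 0.402, -0.0], [-0.082, 0.187, -0.979]]
contact_force: [-1.2, -0.5, -0.8]
grip_width: 0.045
```

```bash
cat > s11.py <<'E'
from pl import *
q=curp();o=[]
q=move(q,[.37,.37,.42],-25,11,o);rep(q,len(o))
q=move(q,[.50,.005,.34],180-yx(fk(q)[1])>0 and -(180-yx(fk(q)[1])) or 0,10,o);rep(q,len(o))
pr(o)
E
python3 s11.py
```

```text
now q [ 1.352  0.772  0.222 -0.232  2.09   0.817] p [0.181 0.82  0.435] lean (np.float64(11.81), np.float64(-0.01)) tilt [11.8 -0. ] yx 113.2
11 q [ 0.743  0.074  1.384 -0.139  1.531 -0.107] p [0.37 0.37 0.42] lean (np.float64(11.81), np.float64(-0.01)) tilt [11.8 -0. ] yx 137.8
21 q [-0.15   0.016  1.635  0.032  1.287 -1.708] p [0.5   0.005 0.34 ] lean (np.float64(11.81), np.float64(-0.01)) tilt [11.8 -0. ] yx 178.9
[[-0.88, -0.03, 0.1, -0.05], [-0.88, -0.06, 0.1, -0.05], [-0.88, -0.09, 0.1, -0.05], [-0.87, -0.13, 0.1, -0.05], [-0.87, -0.16, 0.09, -0.05], [-0.86, -0.2, 0.1, -0.05], [-0.85, -0.23, 0.09, -0.05], [-0.84, -0.27, 0.1, -0.05], [-0.83, -0.3, 0.09, -0.05], [-0.82, -0.33, 0.1, -0.05], [-0.81, -0.36, 0.09, -0.05], [-0.65, -0.4, 0.21, -0.09]]
[[-0.62, -0.44, 0.21, -0.09], [-0.59, -0.49, 0.21, -0.09], [-0.55, -0.53, 0.21, -0.09], [-0.51, -0.56, 0.21, -0.09], [-0.47, -0.6, 0.21, -0.09], [-0.43, -0.63, 0.21, -0.09], [-0.38, -0.66, 0.21, -0.09], [-0.34, -0.69, 0.21, -0.09], [-0.29, -0.71, 0.21, -0.09]]
```

arm_command:
  rows:
    - [-0.7, -0.03, 0.1, -0.05]
    - [-0.88, -0.06, 0.1, -0.05]
    - [-0.88, -0.09, 0.1, -0.05]
    - [-0.87, -0.13, 0.1, -0.05]
    - [-0.87, -0.16, 0.09, -0.05]
    - [-0.86, -0.2, 0.1, -0.05]
    - [-0.85, -0.23, 0.09, -0.05]
    - [-0.84, -0.27, 0.1, -0.05]
    - [-0.83, -0.3, 0.09, -0.05]
    - [-0.82, -0.33, 0.1, -0.05]
    - [-0.81, -0.36, 0.09, -0.05]
    - [-0.65, -0.4, 0.21, -0.09]

```text
time: 38.65
eef_pos: [0.3794, 0.3394, 0.4122]
ee_rot: [[-0.777, 0.595, 0.205], [0.608, 0.794, -0.0], [-0.163, 0.124, -0.979]]
contact_force: [-0.1, 0.7, -1.8]
grip_width: 0.0448
```

arm_command:
  rows:
    - [-0.62, -0.44, 0.21, -0.1]
    - [-0.59, -0.49, 0.21, -0.1]
    - [-0.55, -0.53, 0.21, -0.09]
    - [-0.51, -0.56, 0.21, -0.09]
    - [-0.47, -0.6, 0.21, -0.09]
    - [-0.43, -0.63, 0.21, -0.09]
    - [-0.38, -0.66, 0.21, -0.09]
    - [-0.34, -0.69, 0.21, -0.09]
    - [-0.29, -0.71, 0.21, -0.09]
    - [0, 0, 0, 0]
    - [0, 0, 0, 0]

```text
time: 40.02
eef_pos: [0.4998, 0.0143, 0.3408]
ee_rot: [[-0.979, 0.003, 0.203], [0.003, 1.0, 0.001], [-0.203, 0.001, -0.979]]
contact_force: [-0.5, 0.1, -0.5]
grip_width: 0.0449
```

```bash
python3 st.py; python3 seg.py k2; python3 obj.py k2.npz 212 295 205 290;python3 st.py
```

```text
t 40.025 q [-0.129  0.017  1.633  0.028  1.29  -1.702] p [0.4998 0.0143 0.3408] r 0.5 
R [[-0.979, 0.003, 0.203], [0.003, 1.0, 0.001], [-0.203, 0.001, -0.979]] tilt 11.7 dir 0.0 yawx 179.8 yaw y 89.8 F [-0.5  0.1 -0.5] w 0.0449
plane normal(tool) [ 0.2808 -0.0045 -0.9598] pitch about y deg 16.31 roll -0.27 o [ 0.0135 -0.0001  0.0047] 7011 7022
on-plane x [-0.0225 -0.0219  0.0353  0.0358] y [-0.0274 -0.0224  0.022   0.0271]
along-axis [-0.0232 -0.0227  0.0369  0.0374]
TCP height above top plane along n 0.0007
t 40.125 q [-0.127  0.016  1.632  0.028  1.29  -1.702] p [0.4999 0.0152 0.3414] r 0.5 
R [[-0.979, 0.001, 0.204], [0.001, 1.0, 0.001], [-0.204, 0.001, -0.979]] tilt 11.8 dir 0.0 yawx 179.9 yaw y 90.0 F [-0.5 -0.4 -0.6] w 0.045
```

View pics/k2.png

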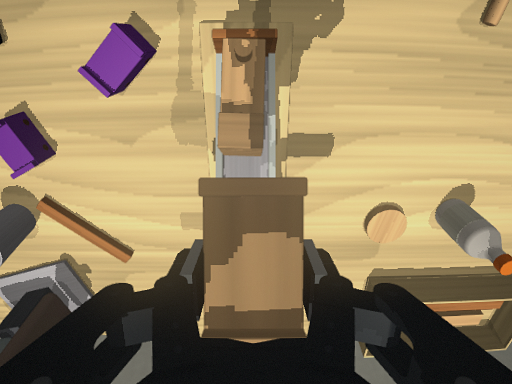

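arm_command:
  rows:
    - [-0.2, -0.04, 0.52, 0]
    - [-0.2, -0.04, 0.52, 0]
    - [-0.19, -0.04, 0.52, 0]
    - [-0.19, -0.04, 0.52, 0]
    - [-0.19, -0.04, 0.52, 0]
    - [0, 0, 0, 0]
    - [0, 0, 0, 0]

```text
time: 41.0
eef_pos: [0.5743, 0.0054, 0.225]
ee_rot: [[-0.979, -0.0, 0.205], [-0.0, 1.0, 0.001], [-0.205, 0.001, -0.979]]
contact_force: [-0.3, 0.0, -0.8]
grip_width: 0.0449
```

```bash
python3 st.py; python3 seg.py k3; python3 lw.py k3.npz 140 178; python3 obj.py k3.npz 212 295 205 290;python3 st.py
```

```text
t 41.0 q [-0.128  0.196  1.714  0.031  1.027 -1.712] p [0.5743 0.0054 0.225 ] r 0.574 
R [[-0.979, -0.0, 0.205], [-0.0, 1.0, 0.001], [-0.205, 0.001, -0.979]] tilt 11.8 dir 0.0 yawx -180.0 yaw y 90.0 F [-0.3  0.  -0.8] w 0.0449
140 s 0.136 bed d med 0.0017 tooly -0.0346 0.0338 mid -0.0004 worldy mid 0.005 width 0.0684
152 s 0.145 bed d med 0.0018 tooly -0.035 0.0339 mid -0.0005 worldy mid 0.0049 width 0.0688
164 s 0.154 bed d med 0.0017 tooly -0.0348 0.034 mid -0.0004 worldy mid 0.005 width 0.0688
176 s 0.162 bed d med 0.0018 tooly -0.035 0.0339 mid -0.0005 worldy mid 0.0049 width 0.0688
stop x [0.4672 0.4789 0.4896] y [-0.0287  0.0381] z [0.0791 0.1421 0.1485]
plane normal(tool) [ 0.2814 -0.0037 -0.9596] pitch about y deg 16.34 roll -0.22 o [ 0.0136 -0.0001  0.0047] 7017 7022
on-plane x [-0.0225 -0.0219  0.0353  0.0358] y [-0.0275 -0.0224  0.022   0.0271]
along-axis [-0.0231 -0.0227  0.0369  0.0374]
TCP height above top plane along n 0.0007
t 41.1 q [-0.128  0.196  1.713  0.031  1.026 -1.712] p [0.5745 0.0051 0.2255] r 0.575 
R [[-0.978, 0.0, 0.206], [0.0, 1.0, 0.0], [-0.206, 0.0, -0.978]] tilt 11.9 dir 0.0 yawx 180.0 yaw y 90.0 F [ 0.2  0.3 -0.9] w 0.0451
```

View pics/k3.png

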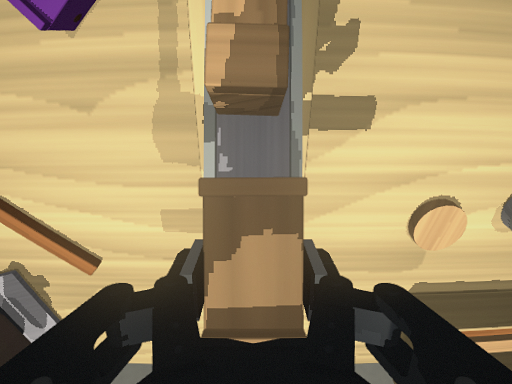

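View pics/k3s.png

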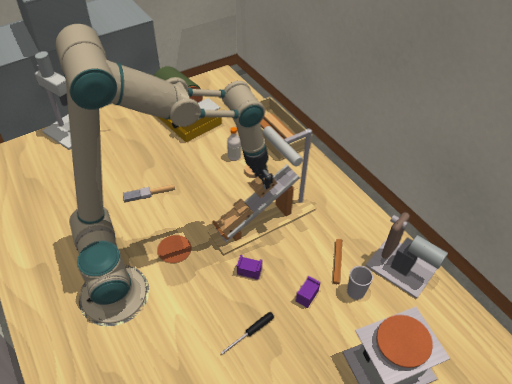

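arm_command:
  rows:
    - [-0.07, 0, 0.23, 0]
    - [-0.07, 0, 0.23, 0]
    - [-0.07, 0, 0.23, 0]
    - [0, 0, 0, 0]
    - [0, 0, 0, 0]

```text
time: 41.72
eef_pos: [0.5918, 0.0047, 0.1921]
ee_rot: [[-0.979, 0.001, 0.204], [0.001, 1.0, 0.0], [-0.204, 0.001, -0.979]]
contact_force: [0.8, -0.0, -0.9]
grip_width: 0.0451
```

```bash
python3 st.py; python3 seg.py k4; python3 lw.py k4.npz 120 178; python3 bedt.py k4.npz 120 174 225 275 2>/dev/null
```

```text
t 41.725 q [-0.125  0.249  1.729  0.031  0.96  -1.71 ] p [0.5918 0.0047 0.1921] r 0.592 
R [[-0.979, 0.001, 0.204], [0.001, 1.0, 0.0], [-0.204, 0.001, -0.979]] tilt 11.8 dir 0.0 yawx 179.9 yaw y 90.0 F [ 0.8 -0.  -0.9] w 0.0451
120 s 0.13 bed d med 0.0016 tooly -0.0347 0.0349 mid 0.0001 worldy mid 0.0049 width 0.0696
132 s 0.138 bed d med 0.0018 tooly -0.0344 0.0349 mid 0.0002 worldy mid 0.005 width 0.0693
144 s 0.145 bed d med 0.0016 tooly -0.0345 0.0349 mid 0.0002 worldy mid 0.0049 width 0.0694
156 s 0.152 bed d med 0.0017 tooly -0.0345 0.0349 mid 0.0002 worldy mid 0.0049 width 0.0694
168 s 0.16 bed d med 0.0016 tooly -0.0344 0.0348 mid 0.0002 worldy mid 0.0049 width 0.0692
stop x [0.4884 0.4958 0.5037] y [-0.0176  0.024 ] z [0.1471 0.1517 0.1554]
bed n tool [ 0.2794  0.0035 -0.9602] pitch 16.23 roll 0.21 2688 2692
TCP above bed along n 0.0505
downhill extent of bed pts from TCP 0.0977
stop: nearest [0.0963 0.0973 0.1121] [0.0205 0.0524 0.06  ]
engine: bottom gap -0.0001
```

arm_command:
  rows:
    - [-0.01, 0, 0.033, 0]
    - [-0.01, 0, 0.033, 0]
    - [0, 0, 0, 0]

```text
time: 42.2
eef_pos: [0.5933, 0.0047, 0.1893]
ee_rot: [[-0.979, 0.001, 0.204], [0.001, 1.0, 0.0], [-0.204, 0.001, -0.979]]
contact_force: [-0.0, -0.5, -1.2]
grip_width: 0.0452
```

arm_command:
  rows:
    - [-0.005, 0, 0.018, 0]
    - [0, 0, 0, 0]
    - [0, 0, 0, 0]

```text
time: 42.58
eef_pos: [0.5937, 0.0047, 0.189]
ee_rot: [[-0.979, 0.001, 0.204], [0.001, 1.0, 0.0], [-0.204, 0.001, -0.979]]
contact_force: [-2.5, 0.0, 5.6]
grip_width: 0.0453
```

```bash
python3 st.py; python3 seg.py k5; python3 bedt.py k5.npz 120 174 225 275 2>/dev/null; python3 obj.py k5.npz 212 295 205 290
```

```text
t 42.575 q [-0.124  0.255  1.731  0.031  0.952 -1.71 ] p [0.5937 0.0047 0.189 ] r 0.594 
R [[-0.979, 0.001, 0.204], [0.001, 1.0, 0.0], [-0.204, 0.001, -0.979]] tilt 11.8 dir 0.0 yawx 180.0 yaw y 90.0 F [-2.5  0.   5.6] w 0.0453
bed n tool [ 0.2786 -0.     -0.9604] pitch 16.18 roll -0.0 2683 2689
TCP above bed along n 0.0468
downhill extent of bed pts from TCP 0.0983
stop: nearest [0.0965 0.0974 0.1098] [0.0206 0.0505 0.06  ]
engine: bottom gap -0.0038
plane normal(tool) [ 0.2793 -0.0038 -0.9602] pitch about y deg 16.22 roll -0.23 o [ 0.0136 -0.0001  0.0047] 7006 7021
on-plane x [-0.0227 -0.022   0.0353  0.0358] y [-0.027  -0.0224  0.022   0.0267]
along-axis [-0.0232 -0.0228  0.0369  0.0374]
TCP height above top plane along n 0.0007
```

arm_command:
  rows:
    - [0, 0, 0, 0]
    - [0, 0, 0, 0]
    - [0, 0, 0, 0]
    - [0, 0, 0, 0]
    - [0, 0, 0, 0]
    - [0, 0, 0, 0]
  hand: 1

```text
time: 43.42
eef_pos: [0.5938, 0.0047, 0.1885]
ee_rot: [[-0.979, 0.001, 0.204], [0.001, 1.0, 0.0], [-0.204, 0.001, -0.979]]
contact_force: [-0.6, -0.5, -0.5]
grip_width: 0.0856
```

```bash
python3 st.py; python3 seg.py k6
```

```text
t 43.425 q [-0.124  0.255  1.731  0.032  0.951 -1.71 ] p [0.5938 0.0047 0.1885] r 0.594 
R [[-0.979, 0.001, 0.204], [0.001, 1.0, 0.0], [-0.204, 0.001, -0.979]] tilt 11.8 dir 0.0 yawx 179.9 yaw y 90.0 F [-0.6 -0.5 -0.5] w 0.0856
```

View pics/k6.png

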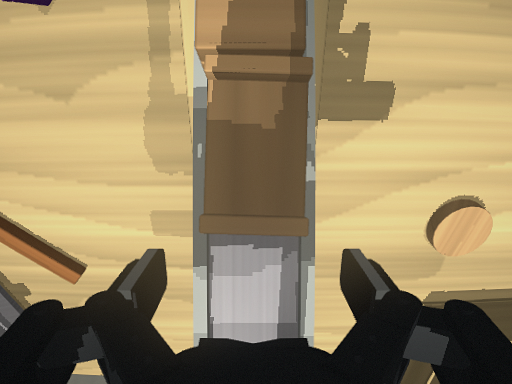

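arm_command:
  rows:
    - [0, 0, -0.4, 0]
    - [0, 0, -0.6, 0]
    - [0, 0, -0.6, 0]
    - [0.4, 0, -0.6, 0]
    - [0.4, 0, -0.6, 0]
    - [0.4, 0, -0.6, 0]
    - [0, 0, 0, 0]
    - [0, 0, 0, 0]

```text
time: 44.52
eef_pos: [0.5005, 0.0046, 0.3422]
ee_rot: [[-0.979, 0.001, 0.204], [0.001, 1.0, 0.0], [-0.204, 0.001, -0.979]]
contact_force: [0.1, -0.6, 0.2]
grip_width: 0.0854
```

```bash
python3 st.py; python3 seg.py k7; python3 - <<'E'
from h import *
c=load("k7.npz");e=c.pop("eef");r=c.pop("rot");W=cloud(c,eef=e,rot=r)
n=np.array([-.4695,0,.883]);ux=np.array([.883,0,.4695]);D=W-[.4262,0,.045]
d=D@n-.0017;s=D@ux+.0026;y=W[...,1]
for nm,lo,hi in(("top46",.043,.049),("board56",.0535,.0585),("cab60",.0586,.064)):
    m=(d>lo)&(d<hi)&(s>-.005)&(s<.26)&(abs(y-.005)<.03)
    h,b=np.histogram(s[m],bins=np.arange(0,.26,.01));print(nm,h.tolist())
m=(d>.040)&(d<.065)&(abs(y-.005)<.03)
for nm,a,b in(("engine",.005,.115),("wagon",.125,.23)):
    k=m&(s>a)&(s<b);print(nm,"s",np.percentile(s[k],[.2,99.8]).round(4),"y",np.percentile(y[k],[1,99]).round(4))
k=m&(s>.1);print("max s",np.percentile(s[k],[99.5,99.9]))
c=load("k7s.npz");print()
E
```

```text
t 44.525 q [-0.151  0.016  1.63   0.032  1.292 -1.727] p [0.5005 0.0046 0.3422] r 0.501 
R [[-0.979, 0.001, 0.204], [0.001, 1.0, 0.0], [-0.204, 0.001, -0.979]] tilt 11.8 dir 0.0 yawx 179.9 yaw y 89.9 F [ 0.1 -0.6  0.2] w 0.0854
top46 [315, 242, 340, 398, 394, 401, 409, 395, 40, 0, 0, 4, 93, 392, 427, 396, 439, 392, 369, 0, 0, 0, 0, 0, 0]
board56 [0, 1, 35, 0, 0, 0, 0, 0, 4, 3, 12, 44, 366, 0, 0, 0, 0, 0, 70, 286, 0, 0, 0, 0, 0]
cab60 [2, 136, 95, 0, 0, 0, 0, 0, 220, 442, 436, 427, 0, 0, 0, 0, 0, 0, 0, 1, 0, 0, 0, 0, 0]
engine s [0.0054 0.1148] y [-0.0185  0.0259]
wagon s [0.125  0.1962] y [-0.0163  0.0288]
max s [0.19612652 0.19621213]
```

View pics/k7.png

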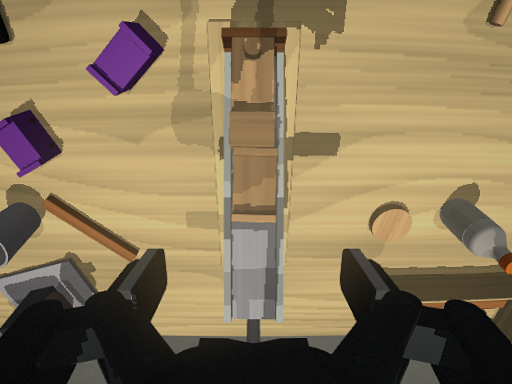

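View pics/k7s.png

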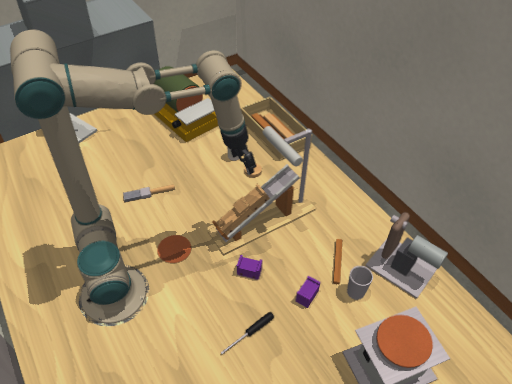

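```bash
python3 - <<'E'
from workcell import arm
print(arm.sign_off())
E
```

```text
the job is handed in; nothing more can be done
None
```

The engine and then the wagon are both in the feed lane, loaded as asked, and I have handed the job in at 44.5 s of the 72 s allowed. The sign-off gave no verdict.

**How it was tilted:** The moves only turn the tool about its own axis. I tilted the hand by pushing the arm against its outer reach limit, off to the sides of the bench. Each blank was then pressed lightly onto the bed, with about 6 N, before I opened the fingers. By camera, the engine was about 0.19 m and the wagon about 0.21 m up from the stop when let go, and each slid down by itself.

**Last checks (wrist camera):**
- **Engine:** the view shows it against the stop. I took its middle as about 0.06 m from the stop but did not measure that separately.
- **Wagon:** its upper end measured 0.196 m from the stop, so its middle is at about 0.158 m, which is touching the engine.
- **Both:** they lie between the guides. Their middles are within about 1.5 mm of the lane's mid line. The fingers were open and clear, and the force on the tool read about zero.
- **Other things:** they look unmoved in the pictures. I did not measure them one by one.

**Disagreements along the way:**
- The first engine position, from the fixed cameras, was about 4 mm off sideways, so I gripped by the wrist-camera measurement instead.
- Above the lane, the tool stood 3 to 10 mm sideways of where it was commanded. I corrected this against the guides before lowering each blank.

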